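# Put the T-nuts away flange down and hang the lift-off guard door

### The job

Put every T-nut lying on the bench into a pocket of the green tray, one per pocket, wide flange down and fully seated on the pocket floor. Then take the green guard door out of the wooden rack, bring it to the front of the tray and lower it so that both hinge knuckles drop fully onto their pins, with its free end down in the catch; last, swing the yellow keeper bar right over the top of the door. Leave the blue bin, red box, wrench and oil can where they are.

Things in the scene. Friction and masses are not known exactly. Their poses are not given: they have to be found in the camera images.
- tray: Fixed green base plate, 155 x 445 (y) x 12 mm. Origin on the bench below the middle of the row of four pockets; z up, y along the row, +x away from the robot (its front is -x). Pockets 66 mm square inside, 78 mm apart, 14 mm deep; wall tops 26 mm above the bench. The hung door's origin lies at tray x -80, y -5, z +25 mm, axes parallel to the tray's.
- pocket0 (a point): Centre of the floor of pocket 0 (12 mm above the bench), counted from the +y (keeper) end; y = +117 mm in the tray frame. Axes as the tray's.
- pocket1 (a point): Centre of the floor of pocket 1 (12 mm above the bench), counted from the +y (keeper) end; y = +39 mm in the tray frame. Axes as the tray's.
- pocket2 (a point): Centre of the floor of pocket 2 (12 mm above the bench), counted from the +y (keeper) end; y = -39 mm in the tray frame. Axes as the tray's.
- pocket3 (a point): Centre of the floor of pocket 3 (12 mm above the bench), counted from the +y (keeper) end; y = -117 mm in the tray frame. Axes as the tray's.
- pin_low (a point): Foot of the lower hinge pin on its axis, at tray x -80, y -190 mm, on the lower bracket (30 mm above the bench). Upright pin 10 mm diameter, 20 mm tall, top 6 mm tapered. The brackets reach out from a 26 mm square post, 160 mm tall, at tray y -225.
- pin_high (a point): Foot of the upper pin, same axis and size, on the upper bracket (115 mm above the bench, 8 mm thick). With the door raised 24 to 48 mm above its hung height its lower knuckle fits between the lower pin's tip and this bracket: bring it in level from the front, then lower.
- keeper_axis (a point): Top of the keeper post (18 mm diameter) on its axis, 152 mm above the bench, at tray x -80, y +190: the keeper bar turns about it.
- keeper (a joint): Angle of the yellow keeper bar, rad: 75 mm from axis to end, 20 wide, 10 thick, turning level 7 mm above the hung door's top; stays where left (friction about 0.1 N m). 0: points to tray -x (the robot); negative: outwards to tray +y; 1.57: along tray -y, over the door's top edge. Stops -1.3 and 1.9; starts at -0.95 to -0.4. Grows anticlockwise seen from above.
- keeper_knob (a point): On the axis of the keeper bar's upright round black knob, 18 mm diameter, 40 mm tall, 62 mm from the turning axis. The point is 22 mm above the bar's top, 18 mm below the knob's top, 184 mm above the bench.
- catch (a point): Middle of the bottom of the catch: a U fork open at the top, at tray x -80, y +140, that takes the door's lower edge near its free end. Gap 24 mm (along x), 30 mm long (y), prongs rising to 40 mm above the bench; this point is 12 mm above it.
- door: Loose green steel guard door, about 0.5 kg: panel 12 (x) x 340 (y) x 120 mm (z). Origin at the middle of its underside, z up, -y to the hinge end; balances within 8 mm of mid-width. Two steel knuckles, 26 mm square, 16 mm square hole, 24 mm tall, hole axis at y -185, undersides 5 and 90 mm above the panel's underside. Starts upright in the rack.
- door_top (a point): Middle of the door's top edge, 120 mm above its underside: the place to grip it, across its 12 mm thickness.
- knuckle_low (a point): Centre of the lower end of the lower knuckle's hole; meets pin_low when hung.
- knuckle_high (a point): Centre of the lower end of the upper knuckle's hole; meets pin_high when hung.
- rack: Fixed wooden rack: base 100 x 300 (y) x 10 mm, two slots 15 mm wide between blocks 40 mm long, 110 mm either side of the middle along y, rising to 55 mm above the bench. Origin on the bench under its middle. The door stands in it on the base, 10 mm above the bench, along the rack's y; its middle 180 mm is clear of blocks.
- nut0: Loose steel T-nut, about 0.5 kg: dark flange 58 x 58 x 16 mm, bright neck 42 x 42 mm up to 66 mm overall. Origin at the centre of the flange's underside, z towards the neck end, x and y square to the sides. Starts lying on its side (neck end tipped 9 degrees below level), flange towards the robot within about 50 degrees. 3 or 4 of the nuts are present.
- nut1: Loose steel T-nut, about 0.5 kg: dark flange 58 x 58 x 16 mm, bright neck 42 x 42 mm up to 66 mm overall. Origin at the centre of the flange's underside, z towards the neck end, x and y square to the sides. Starts lying on its side (neck end tipped 9 degrees below level), flange towards the robot within about 50 degrees. 3 or 4 of the nuts are present.
- nut2: Loose steel T-nut, about 0.5 kg: dark flange 58 x 58 x 16 mm, bright neck 42 x 42 mm up to 66 mm overall. Origin at the centre of the flange's underside, z towards the neck end, x and y square to the sides. Starts lying on its side (neck end tipped 9 degrees below level), flange towards the robot within about 50 degrees. 3 or 4 of the nuts are present.
- nut3: Loose steel T-nut, about 0.5 kg: dark flange 58 x 58 x 16 mm, bright neck 42 x 42 mm up to 66 mm overall. Origin at the centre of the flange's underside, z towards the neck end, x and y square to the sides. Starts lying on its side (neck end tipped 9 degrees below level), flange towards the robot within about 50 degrees. 3 or 4 of the nuts are present.
- blue_bin: Bystander: blue open plastic bin 180 x 120 x 70 mm with steel rollers, to the left. Origin at centre of the underside. Not to be moved.
- red_box: Bystander: red open plastic box 100 x 130 x 50 mm of screws, beyond the tray. Origin at centre of the underside. Not to be moved.
- wrench: Bystander: steel wrench 200 mm long lying on the bench beyond the tray. Not to be moved.
- oil_can: Bystander: yellow can 60 mm diameter, 110 mm tall, to the left. Origin at centre of the underside. Not to be moved.
Things that resemble listed ones, but are neither listed nor needed, are in the scene too. What is shaped like the nut1 but pink is not meant.

How it is judged:
By the outcome, as a careful person would: the job done as asked, in the order asked, and still so for the second after the job is handed in, with the robot touching nothing.
Of nut0, nut1, nut2, nut3 only 3 to 4 are there at a start; the rules pass over those that are not, and their reading is None.
At some moment in a run one of nut0, nut1, nut2, nut3 may be knocked a few centimetres aside while the robot is not near it.
It also fails if it takes over 208 s, if anything falls off the work surface, if the arm or the gripper's body presses on something with over 40 N, if the wrist force passes 120 N, or if a joint passes its speed limit or range.

### The arm

A 7-joint arm with a two-finger parallel gripper is mounted at the origin on the work surface. World frame = base frame: x ahead of the robot, y to its left, z up, the work surface at z = 0. Lengths are in m, angles in rad, forces in N, time in s.
With the tool pointing down it reaches from about 0.425 to 0.925 m from the base axis. Payload 6.8 kg.
Tool frame: the origin (TCP) lies at the very end of the fingers, on their centre line; the grasp point (between the pads) lies 19 mm behind it (r.grip_depth is the distance from the TCP to the grasp point, in m); z points along the fingers, y is the direction in which the jaws open and shut (so a half turn about z gives the same grasp; the last joint's range is limited). The gripper opens to 85 mm and grips with 20 to 120 N. Pads are 22 mm wide; open, the fingers measure 114 mm over their backs; the gripper's body (76 mm by 85 mm) begins 54 mm behind the grasp point. The pads swing forward as they close: fully open they stand 13 mm farther back than shut.
Start: joints at [1.211, 0.477, 0.022, 1.555, -0.011, 1.109, -0.083], TCP at [0.168, -0.654, 0.231] pointing down, gripper open.
Joint ranges: [-2.96, 2.96], [-0.34, 2.1], [-1.41, 1.46], [0.24, 2.44], [-1.37, 4.51], [0.17, 1.92], [-2.96, 2.96]. Speed limits (rad/s): [2.39, 2.39, 3.14, 3.14, 3.14, 3.14, 3.14].

### API

Orientations are given as a rotation vector (axis times angle).
In Python, from bench import status, eyes, workorder, spotter, r gives the robot as it stands.
- The arm moves only by the tool drive_tool, never from a script. Its argument "commands" is a list of rows, each an object of numbers: "rx", "ry", "rz": the turn, a rotation vector about the world's x, y, z normalised to -1 to 1, where 1 is 8 degrees; "tx", "ty", "tz": the shift along the world's x, y, z normalised to -1 to 1, where 1 is 20 mm; "grip": the closure, from -1 (fully open) to 1 (shut). A call has 1 to 10 rows; each row shifts and turns the commanded pose from where the row before left it; what a row does not reach is not made up. A row lasts 1/8 s, in which the tool goes at most 62.5 mm and 10.7 degrees, less where a joint would pass 70% of its speed; a pose out of reach is approached as far as the arm can. A call with a number of a shift or a turn outside -1 to 1 is refused whole. A call with a gripper value outside its range is refused whole. The fingers move at their own pace and stop on an object; "grip_force" is the grip in N (left out, the last holds). Time passes only in rows, so rows that do not move let the fingers close. It gives the time, the measured TCP pose, the force and the opening at its end, in the units of the state.
- status.get_obs(): the state, without advancing time (a new reading comes with each control period).
- eyes.grab_frame(name): name is "scene" or "top" or "wrist"; returns a dict with "frame" (384x512x3 uint8, blue, green, red), "range_z" (384x512 float32, m along the optical axis (not along the pixel's ray), 0 where there is no reading), "fx", "fy", "cx", "cy" (pixels), "dist_coeffs" ([k1, k2, p1, p2, k3] as OpenCV has them; the pictures are not rectified), "T" (4x4, takes a point from camera to world coordinates); the wrist camera has in their place "T_tool_cam" (4x4, takes a point from camera to tool coordinates, whose origin is the TCP and whose axes are the flange's). Camera axes: x right, y down, z forward; pixel columns grow to the right and rows downward; lengths in m; the calibration is good to about 2 mm. A picture is of the moment at which its call begins: read the wrist's pose just before it.
- workorder.hand_in(): hands the job in, once; it reports no verdict.
Trained networks look in the newest picture that a camera, given by its name, has taken for a name from the list of things; names that differ only in an ending like _2 or _b are one class to them, and where a whole thing is asked for, a point or a joint stands for the part that bears it (a point fixed in the world has none). Each returns a list of dicts, best first, with "confidence" (0 to 1); they miss things now and then, are a little off and sometimes report something else, mostly with a low value. They report only what shows in the picture. A call takes as long as a camera call. They do not tell look-alikes from the thing itself.
- spotter.boxes_of(camera, target): "position" ([column, row] as shares, 0 to 1, of the picture: columns of its width, rows of its height, amid what is visible of it).
- spotter.masks_of(camera, target): "mask" (384x512 bool, what is visible of it) and "position" ([column, row] as shares, 0 to 1, of the picture: columns of its width, rows of its height, amid what is visible of it).
The state is a dict: "clock": time; "joints": joint angles; "qvel": joint speeds; "tau": joint torques, N m; "tcp_pos": TCP position; "orientation": TCP orientation; "contact_force": force on the tool from outside, world axes, zero at the start; "moment": the same for the moment, N m; "grip_width": finger opening in m.
Only numpy, scipy, OpenCV 4.12 (cv2) and the standard library are available. Lean on these libraries where they do the work, as an engineer would, in place of code of your own. Each camera call takes 0.05 s, during which the arm holds its last target.

## Working session

There is one attempt and no reset: what is moved stays moved. The work goes in short steps, Python scripts to look and compute and a tool call to move; the robot and the scene stay as the last step left them, time stands still between calls to the robot, and variables do not carry over. Pictures are saved under pics/ and viewed, and the job is handed in when it is done.

Besides the shell and the picture viewer there is one more tool, called as a command line: name --argument value ..., lists and objects as JSON in quotes. drive_tool: Moves the arm, as the interface text tells. Scaled input: -1 to 1 covers 20 mm each way for a shift and 8 degrees each way for a turn. Its arguments: {"type":"object","properties":{"commands":{"type":"array","items":{"type":"object","properties":{"rx":{"type":"number"},"ry":{"type":"number"},"rz":{"type":"number"},"tx":{"type":"number"},"ty":{"type":"number"},"tz":{"type":"number"},"grip":{"type":"number"}}}},"grip_force":{"type":"number"}},"required":["commands"]}

```bash
ls -la; mkdir -p pics; python3 - <<'E'
from bench import status, eyes, workorder, spotter, r
import cv2
print(status.get_obs())
print([a for a in dir(r) if not a.startswith('_')])
for n in ['scene','top','wrist']:
    f=eyes.grab_frame(n); cv2.imwrite(f'pics/a_{n}.png',f['frame'])
    print(n,f['fx'],f['fy'],f['cx'],f['cy'],f['dist_coeffs'],f.get('T'),f.get('T_tool_cam'))
E
```

```text
total 12
drwxr-xr-x  3 agent agent 4096 Dec  6 16:52 .
drwxr-xr-x 23 root  root  4096 Dec  6 16:52 ..
drwxr-xr-x  2 agent agent 4096 Dec  6 16:52 pics
{'clock': 0.0, 'joints': array([ 1.21088051,  0.47786111,  0.02232452,  1.55648099, -0.01150753,
        1.10928074, -0.08314467]), 'qvel': array([-5.81323075e-04,  6.24897622e-05, -1.31931824e-03, -1.18942668e-03,
       -6.23382090e-04,  1.44565164e-03, -3.71507267e-05]), 'tau': array([ 5.57537132e-04, -5.96438920e+01,  1.60790998e+00, -2.81190044e+01,
        1.24860794e-02,  9.21176921e-03, -4.13003050e-06]), 'tcp_pos': array([ 0.16802925, -0.65312531,  0.23027204]), 'orientation': array([-3.11487488e+00, -3.94252103e-01,  5.76926822e-04]), 'contact_force': array([ 0.01362103, -0.06271151,  0.20312794]), 'moment': array([-0.03642938, -0.03469841,  0.03038144]), 'grip_width': 0.08514979765896365}
['Unreachable', 'grip_depth']
scene 367.7448003922977 367.7448003922977 252.54659418480173 194.68775096192934 [-0.02486366  0.          0.          0.          0.        ] [[ 0.76573787  0.39511262 -0.50747565  1.11196853]
 [ 0.64315169 -0.
[... 206 characters left out ...]
013093647043 [-0.09975172  0.          0.          0.          0.        ] [[-0.01291814 -0.99369814  0.11134235  0.42996872]
 [-0.99959925  0.01002872 -0.02647182  0.04271177]
 [ 0.02518838 -0.1116397  -0.99342948  1.28325712]
 [ 0.          0.          0.          1.        ]] None
wrist 326.7206512313365 326.7206512313365 253.75628919797748 192.05543308884373 [-0.08876153  0.          0.          0.          0.        ] None [[ 3.46477680e-04 -9.59070204e-01 -2.83168189e-01  7.27627102e-02]
 [ 9.99999940e-01  3.24834186e-04  1.23385576e-04  2.44061215e-04]
 [-2.63527219e-05 -2.83168214e-01  9.59070259e-01 -1.42416350e-01]
 [ 0.00000000e+00  0.00000000e+00  0.00000000e+00  1.00000000e+00]]
```

View pics/a_scene.png

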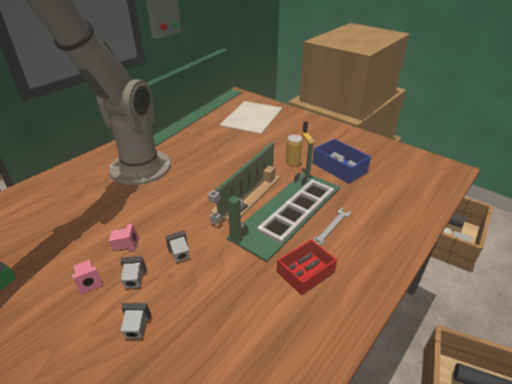

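View pics/a_top.png

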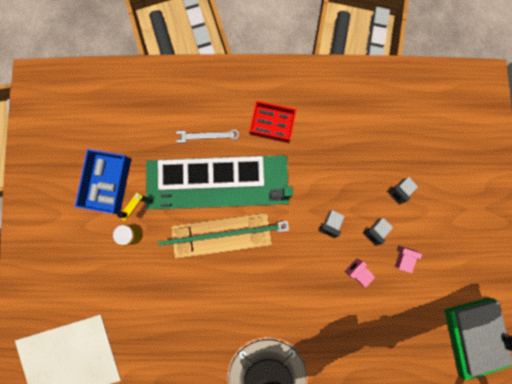

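View pics/a_wrist.png

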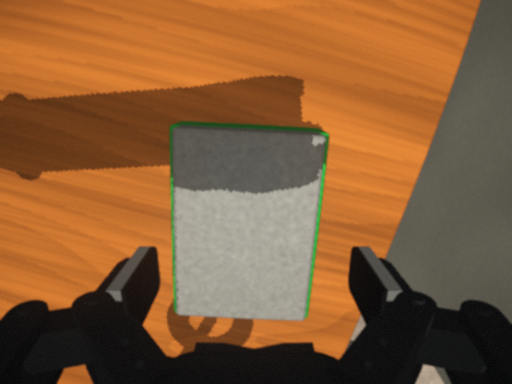

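```bash
cat > h.py <<'E'
from bench import status, eyes, workorder, spotter, r
import cv2, numpy as np
from scipy.spatial.transform import Rotation as R
def cam(n):
    o=status.get_obs(); f=eyes.grab_frame(n)
    if n=='wrist':
        M=np.eye(4); M[:3,:3]=R.from_rotvec(o['orientation']).as_matrix(); M[:3,3]=o['tcp_pos']
        f['T']=M@f['T_tool_cam']
    f['K']=np.array([[f['fx'],0,f['cx']],[0,f['fy'],f['cy']],[0,0,1]])
    return f
def cloud(f):
    h,w=f['range_z'].shape
    u,v=np.meshgrid(np.arange(w),np.arange(h))
    p=cv2.undistortPoints(np.stack([u,v],-1).reshape(-1,1,2).astype(np.float32),f['K'],np.array(f['dist_coeffs'])).reshape(h,w,2)
    z=f['range_z']; P=np.stack([p[...,0]*z,p[...,1]*z,z],-1)
    W=P@f['T'][:3,:3].T+f['T'][:3,3]; W[z<=0]=np.nan
    return W
def proj(f,X):
    X=np.atleast_2d(X).astype(float); Ti=np.linalg.inv(f['T'])
    c=X@Ti[:3,:3].T+Ti[:3,3]
    return cv2.projectPoints(c.reshape(-1,1,3),np.zeros(3),np.zeros(3),f['K'],np.array(f['dist_coeffs']))[0].reshape(-1,2)
def onplane(f,uv,z):
    p=cv2.undistortPoints(np.array(uv,np.float32).reshape(-1,1,2),f['K'],np.array(f['dist_coeffs'])).reshape(-1,2)
    d=np.c_[p,np.ones(len(p))]@f['T'][:3,:3].T; o=f['T'][:3,3]
    return o+d*((z-o[2])/d[:,2])[:,None]
E
python3 - <<'E'
from h import *
for n in ['top','scene']:
    f=cam(n); W=cloud(f)
    np.savez(f'{n}.npz',W=W,**{k:f[k] for k in['frame','range_z','K','dist_coeffs','T']})
    print(n)
    for t in ['tray','rack','door','door_top','nut0','keeper','keeper_knob','blue_bin','oil_can','red_box','wrench','knuckle_high','knuckle_low']:
        try:
            for d in spotter.masks_of(n,t):
                m=d['mask']; P=W[m]; P=P[~np.isnan(P[:,0])]
                print(t,round(d['confidence'],2),(np.array(d['position'])*[512,384]).round(),m.sum(),'med',np.median(P,0).round(3),'zmax',np.percentile(P[:,2],98).round(3))
        except Exception as e: print(t,e)
print(status.get_obs()['clock'])
E
```

```text
top
rack 0.86 [218. 233.] 2516 med [0.434 0.137 0.013] zmax 0.06
door 0.79 [233. 235.] 735 med [0.437 0.103 0.131] zmax 0.136
door 0.19 [217. 182.] 7422 med [0.594 0.155 0.016] zmax 0.164
door_top 0.96 [219. 235.] 732 med [0.435 0.126 0.131] zmax 0.136
nut0 0.96 [403. 259.] 403 med [ 0.356 -0.427  0.048] zmax 0.064
nut0 0.88 [404. 192.] 447 med [ 0.562 -0.425  0.047] zmax 0.064
nut0 0.82 [335. 226.] 450 med [ 0.46  -0.2    0.048] zmax 0.064
nut0 0.82 [375. 234.] 410 med [ 0.44  -0.341  0.048] zmax 0.064
nut0 0.78 [360. 270.] 443 med [ 0.317 -0.281  0.048] zmax 0.064
keeper 0.49 [131. 205.] 246 med [0.513 0.375 0.165] zmax 0.207
keeper_knob 0.8 [131. 206.] 239 med [0.513 0.376 0.165] zmax 0.207
blue_bin 0.79 [105. 184.] 2654 med [0.604 0.507 0.027] zmax 0.075
oil_can 0.67 [333. 225.] 412 med [ 0.457 -0.2    0.048] zmax 0.064
oil_can 0.59 [130. 235.] 517 med [0.44 0.4  0.11] zmax 0.116
oil_can 0.46 [130. 206.] 252 med [0.513 0.376 0.165] zmax 0.207
red_box 0.77 [273. 120.] 1499 med [ 0.792 -0.026  0.016] zmax 0.055
red_box 0.24 [375. 232.] 426 med [ 0.44  -0.341  0.048] zmax 0.064
wren
[... 668 characters left out ...]
 597 med [ 0.324 -0.291  0.039] zmax 0.061
nut0 0.75 [136. 272.] 615 med [ 0.452 -0.352  0.043] zmax 0.06
nut0 0.74 [ 86. 276.] 654 med [ 0.379 -0.441  0.042] zmax 0.059
nut0 0.46 [281. 211.] 5162 med [0.597 0.09  0.014] zmax 0.162
keeper_knob 0.31 [264. 185.] 558 med [0.458 0.19  0.011] zmax 0.057
blue_bin 0.82 [340. 159.] 1670 med [0.603 0.491 0.04 ] zmax 0.071
oil_can 0.97 [293. 149.] 453 med [0.45  0.393 0.07 ] zmax 0.113
red_box 0.94 [304. 264.] 1981 med [ 0.788 -0.021  0.02 ] zmax 0.051
red_box 0.52 [284. 211.] 5238 med [0.596 0.095 0.014] zmax 0.161
wrench 0.67 [330. 228.] 260 med [0.752 0.164 0.007] zmax 0.011
knuckle_high 0.62 [242. 182.] 1821 med [0.445 0.095 0.086] zmax 0.132
1.55
```

```bash
cat > fit.py <<'E'
from h import *
d=np.load('top.npz'); W=d['W']; fr=d['frame']; f={k:d[k] for k in['K','dist_coeffs','T']}
hsv=cv2.cvtColor(fr,cv2.COLOR_BGR2HSV)
ok=~np.isnan(W[...,0])
def rect(m,z,name):
    P=W[m&ok][:,:2].astype(np.float32)
    (c,s,a)=cv2.minAreaRect(P); print(name,len(P),'c',np.round(c,4),'s',np.round(s,4),'a',round(a,2)); return c,s,a
v,u=np.mgrid[:384,:512]
box=(u>140)&(u<300)&(v>150)&(v<215)
white=box&(hsv[...,1]<60)&(hsv[...,2]>170)
uv=np.argwhere(white)[:,::-1]
n,l,st,ce=cv2.connectedComponentsWithStats(white.astype(np.uint8)); k=1+np.argmax(st[1:,4])
uv=np.argwhere(l==k)[:,::-1]
P=onplane(f,uv,0.026)[:,:2].astype(np.float32); print('white',cv2.minAreaRect(P), 'zmed',np.nanmedian(W[l==k][:,2]))
dark=box&(hsv[...,2]<70)
n,l,st,ce=cv2.connectedComponentsWithStats(dark.astype(np.uint8))
for i in range(1,n):
    if st[i,4]>200: print('dark',ce[i].round(1),st[i],onplane(f,[ce[i]],0.012)[0].round(4), 'z',np.nanmedian(W[l==i][:,2]))
green=box&(hsv[...,0]>45)&(hsv[...,0]<90)&(hsv[...,1]>80)
uv=np.argwhere(green&(np.abs(W[...,2]-.012)<.008))[:,::-1]
P=onplane(f,uv,0.012)[:,:2].astype(np.float32); print('green',cv2.minAreaRect(P))
for zlo,zhi in[(.1,.13),(.13,.15),(.15,.17),(.17,.2),(.2,.22)]:
    for (a,b,c,e) in [(250,310,165,225),(110,165,180,225)]:
        m=ok&(W[...,2]>zlo)&(W[...,2]<zhi)&(u>a)&(u<b)&(v>c)&(v<e)
        if m.sum()>3: print(zlo,zhi,(a,b),m.sum(),'mean',W[m].mean(0).round(4),'min',W[m].min(0).round(3),'max',W[m].max(0).round(3),'px',u[m].mean().round(1),v[m].mean().round(1))
m=ok&(W[...,2]>.115)&(u>150)&(u<300)&(v>215)&(v<255)
P=W[m]; rect(m,0,'door')
print(np.median(P[:,2]))
m=ok&(W[...,2]>.04)&(W[...,2]<.07)&(u>150)&(u<300)&(v>205)&(v<265); 
for s in [(u<220),(u>220)]: rect(m&s,0,'rackblocks')
m=ok&(W[...,2]>.006)&(W[...,2]<.07)&(u>160)&(u<275)&(v>205)&(v<265)&(hsv[...,0]<40)
rect(m,0,'rack')
E
python3 fit.py; python3 - <<'E'
import cv2
a=cv2.imread('pics/a_top.png'); cv2.imwrite('pics/b.png',cv2.resize(a[145:275,70:310],None,fx=3.3,fy=3.3,interpolation=cv2.INTER_CUBIC))
a=cv2.imread('pics/a_scene.png'); cv2.imwrite('pics/b2.png',cv2.resize(a[110:260,190:380],None,fx=4,fy=4,interpolation=cv2.INTER_CUBIC))
E
```

```text
white ((0.6283236145973206, 0.16794359683990479), (0.09324964880943298, 0.3279557526111603), 1.6649307012557983) zmed 0.027870642685653424
dark [222.9 172. ] [214 163  19  19 349] [0.6311 0.1308 0.012 ] z 0.015005057882074846
dark [248.1 171.1] [239 162  19  19 345] [0.6334 0.052  0.012 ] z 0.014809030600357431
dark [172.6 174. ] [164 165  19  19 340] [0.6267 0.2886 0.012 ] z 0.015124543660679723
dark [197.7 173.1] [189 164  19  19 342] [0.6285 0.2097 0.012 ] z 0.015302212291274486
green ((0.6004331111907959, 0.1507304310798645), (0.15192171931266785, 0.44141319394111633), 1.6430922746658325)
0.1 0.13 (250, 310) 132 mean [ 0.5362 -0.0353  0.119 ] min [ 0.463 -0.071  0.112] max [ 0.564 -0.013  0.129] px 278.7 198.6
0.1 0.13 (110, 165) 19 mean [0.5391 0.3484 0.1158] min [0.532 0.345 0.1  ] max [0.549 0.355 0.128] px 144.5 199.0
0.13 0.15 (250, 310) 18 mean [ 0.5446 -0.0408  0.1377] min [ 0.466 -0.071  0.131] max [ 0.562 -0.021  0.148] px 281.0 194.9
0.13 0.15 (110, 165) 10 mean [0.539  0.3479 0.1408] min [0.534 0.345 0.132] max [0.548 0.352 0.148] px 142.4 198.2
0.15 0.17 (250, 310) 92 mean [ 0.5521 -0.0597  0.1617] min [ 0.54  -0.073  0.15 ] max [ 0.564 -0.047  0.169] px 288.4 191.3
0.15 0.17 (110, 165) 197 mean [0.5182 0.3704 0.1636] min [0.477 0.343 0.151] max [0.552 0.4   0.17 ] px 132.0 205.1
0.17 0.2 (110, 165) 28 mean [0.4996 0.3807 0.1831] min [0.484 0.349 0.17 ] max [0.545 0.397 0.2  ] px 126.0 211.5
0.2 0.22 (110, 165) 31 mean [0.492  0.391  0.2044] min [0.484 0.383 0.201] max [0.5   0.399 0.209] px 119.7 213.8
door 602 c [0.4345 0.1245] s [0.0255 0.3708] a 7.61
0.13182512377006939
rackblocks 287 c [0.4444 0.2796] s [0.1574 0.079 ] a 51.81
rackblocks 286 c [0.4473 0.0235] s [0.1531 0.0818] a 73.51
rack 2968 c [0.4351 0.1491] s [0.3511 0.1792] a 89.58
```

View pics/b.png

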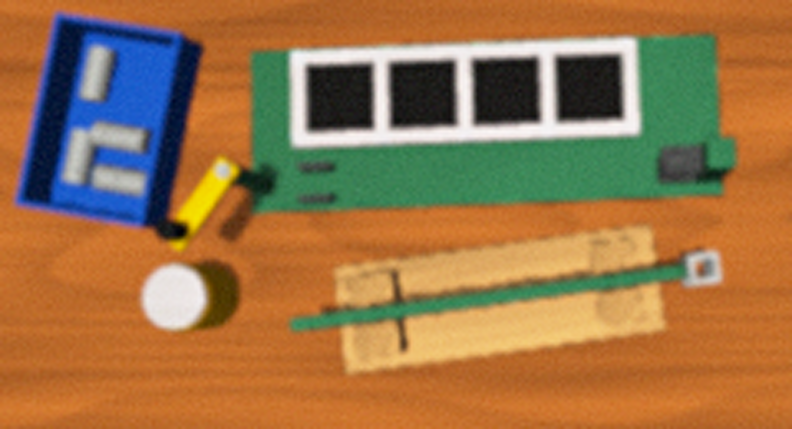

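View pics/b2.png

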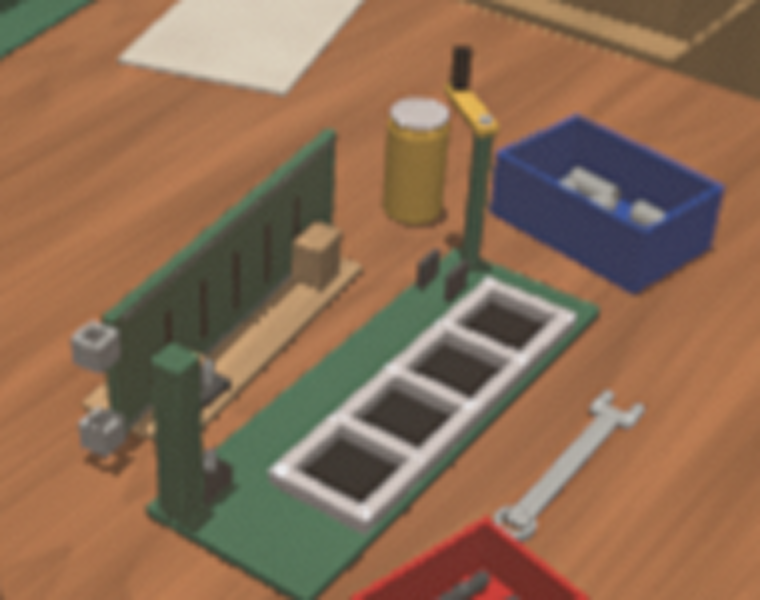

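```bash
cat > rec.py <<'E'
from h import *
import json
o=status.get_obs()
with open('log.jsonl','a') as g: g.write(json.dumps({k:(v.tolist() if hasattr(v,'tolist') else v) for k,v in o.items()})+'\n')
M=R.from_rotvec(o['orientation']).as_matrix()
print(o['clock'],'q',o['joints'].round(3),'p',o['tcp_pos'].round(4),'\nz',M[:,2].round(3),'y',M[:,1].round(3),'w',round(o['grip_width'],4),'F',o['contact_force'].round(1))
E
python3 rec.py
python3 - <<'E'
import cv2
a=cv2.imread('pics/a_top.png'); cv2.imwrite('pics/c.png',cv2.resize(a[165:295,310:430],None,fx=5,fy=4.6,interpolation=cv2.INTER_CUBIC))
E
```

```text
1.55 q [ 1.211  0.477  0.022  1.555 -0.011  1.109 -0.083] p [ 0.1682 -0.6537  0.2313] 
z [-0. -0. -1.] y [ 0.249 -0.968  0.   ] w 0.0854 F [-0.6  0.1  0.8]
```

View pics/c.png

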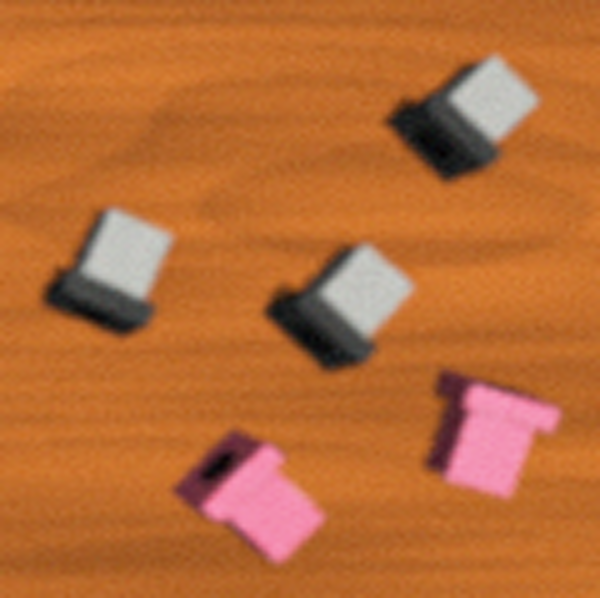

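drive_tool --commands '[{"tx":1,"ty":0.5,"tz":0.5},{"tx":1,"ty":0.5,"tz":0.5},{"tx":1,"ty":0.5,"tz":0},{"tx":1,"ty":0.5,"tz":0},{"tx":1,"ty":0.5,"tz":0},{"tx":1,"ty":0.5,"tz":0},{"tx":1,"ty":0.5,"tz":0},{"tx":1,"ty":0.5,"tz":0}]'

```text
validation failed for argument at $.co...
```

drive_tool --commands '[{"tx":1.0,"ty":0.5,"tz":0.5,"rx":0.0,"ry":0.0,"rz":0.0,"grip":-1.0}]'

```text
clock: 1.68
tcp_pos: [0.1864, -0.6437, 0.2408]
orientation: [-3.116, -0.388, 0.002]
contact_force: [0.1, 0.2, -0.2]
grip_width: 0.0853
```

drive_tool --commands '[{"tx":1.0,"ty":0.5,"grip":-1.0},{"tx":1.0,"ty":0.5,"grip":-1.0},{"tx":1.0,"ty":0.5,"grip":-1.0},{"tx":1.0,"ty":0.5,"grip":-1.0},{"tx":1.0,"ty":0.5,"grip":-1.0},{"tx":1.0,"ty":0.5,"grip":-1.0},{"tx":1.0,"ty":0.5,"grip":-1.0},{"tx":1.0,"ty":0.5,"grip":-1.0}]'

```text
validation failed for argument at $.co...
```

drive_tool --commands '[{"tx":1.0,"ty":0.5,"tz":0.0,"rx":0.0,"ry":0.0,"rz":0.0,"grip":-1.0},{"tx":1.0,"ty":0.5,"tz":0.0,"rx":0.0,"ry":0.0,"rz":0.0,"grip":-1.0},{"tx":1.0,"ty":0.5,"tz":0.0,"rx":0.0,"ry":0.0,"rz":0.0,"grip":-1.0},{"tx":1.0,"ty":0.5,"tz":0.0,"rx":0.0,"ry":0.0,"rz":0.0,"grip":-1.0}]'

```text
clock: 2.17
tcp_pos: [0.2699, -0.6027, 0.2412]
orientation: [-3.116, -0.396, -0.0]
contact_force: [0.1, 0.2, -0.1]
grip_width: 0.0855
```

```bash
python3 rec.py
```

```text
2.175 q [ 1.06   0.445 -0.006  1.581  0.003  1.116 -0.265] p [ 0.2699 -0.6027  0.2412] 
z [-0.  0. -1.] y [ 0.25  -0.968 -0.   ] w 0.0855 F [ 0.1  0.2 -0.1]
```

drive_tool --commands '[{"tx":0.5,"ty":0.8,"tz":0.0,"rx":0.9,"ry":0.4,"rz":0.0,"grip":-1.0},{"tx":0.5,"ty":0.8,"tz":0.0,"rx":0.9,"ry":0.4,"rz":0.0,"grip":-1.0},{"tx":0.5,"ty":0.8,"tz":0.0,"rx":0.9,"ry":0.4,"rz":0.0,"grip":-1.0},{"tx":0.5,"ty":0.8,"tz":0.0,"rx":0.9,"ry":0.4,"rz":0.0,"grip":-1.0},{"tx":0.5,"ty":0.8,"tz":0.0,"rx":0.9,"ry":0.4,"rz":0.0,"grip":-1.0}]'

```text
clock: 2.8
tcp_pos: [0.3194, -0.5231, 0.2415]
orientation: [-2.448, -0.31, 0.257]
contact_force: [0.2, 0.0, -1.6]
grip_width: 0.0855
```

```bash
python3 rec.py
```

```text
2.8 q [ 0.99   0.779 -0.019  1.18  -0.105  1.864 -0.342] p [ 0.3194 -0.5231  0.2415] 
z [-0.26   0.582 -0.77 ] y [ 0.157 -0.762 -0.629] w 0.0855 F [ 0.2  0.  -1.6]
```

drive_tool --commands '[{"tx":0.0,"ty":0.0,"tz":0.0,"rx":-0.4,"ry":0.9,"rz":0.0,"grip":-1.0},{"tx":0.0,"ty":0.0,"tz":0.0,"rx":-0.4,"ry":0.9,"rz":0.0,"grip":-1.0},{"tx":0.0,"ty":0.0,"tz":0.0,"rx":-0.4,"ry":0.9,"rz":0.0,"grip":-1.0},{"tx":0.0,"ty":0.0,"tz":0.0,"rx":-0.4,"ry":0.9,"rz":0.0,"grip":-1.0},{"tx":0.0,"ty":0.0,"tz":0.0,"rx":-0.4,"ry":0.9,"rz":0.0,"grip":-1.0}]'

```text
clock: 3.42
tcp_pos: [0.3113, -0.5183, 0.2305]
orientation: [-2.495, -0.02, 1.051]
contact_force: [-0.5, -0.9, -1.3]
grip_width: 0.0855
```

```bash
python3 rec.py
```

```text
3.425 q [ 0.436  0.982  0.757  1.205 -0.103  1.915 -0.367] p [ 0.3113 -0.5183  0.2305] 
z [-0.685  0.382 -0.62 ] y [-0.15  -0.907 -0.393] w 0.0855 F [-0.5 -0.9 -1.3]
```

```bash
cat > kin.py <<'E'
from h import *
import json, itertools
from scipy.optimize import least_squares
D=[json.loads(l) for l in open('log.jsonl')]
Q=np.array([d['joints'] for d in D]); P=np.array([d['tcp_pos'] for d in D]); O=np.array([d['orientation'] for d in D])
def fk(q,p,s):
    o=p[0:7]; h,L1,L2,L3=p[7:11]; off=p[11:16] # a few offsets
    q=np.atleast_2d(q)
    ax='zyzyzyz'
    Rm=R.identity(len(q)); pos=np.zeros((len(q),3))
    tr=[[0,0,0],[off[0],off[1],h],[0,0,0],[off[2],0,L1],[0,0,0],[-off[2]+off[3],0,L2],[off[4],0,0]]
    for i in range(7):
        pos=pos+Rm.apply(np.array(tr[i]))
        Rm=Rm*R.from_euler(ax[i],s[i]*q[:,i]+o[i])
    pos=pos+Rm.apply(np.array([0,0,L3]))
    return pos,Rm
if __name__=='__main__':
    best=[]
    for s in itertools.product([1,-1],repeat=4):
        S=[-1*s[0],1,s[1],1,s[2],1,s[3]]
        def res(p):
            pos,Rm=fk(Q,p,S)
            return np.r_[((pos-P)*5).ravel(),(Rm.inv()*R.from_rotvec(O)).as_rotvec().ravel(),p[:7]*0.003*[0,1,1,1,1,1,0],p[11:]*.005]
        for o1,o7 in itertools.product([0,np.pi],[0,np.pi/2,-np.pi/2,np.pi]):
            p0=np.zeros(16); p0[7:11]=[.35,.5,.5,.33]; p0[0]=o1;p0[6]=o7
            r_=least_squares(res,p0); best.append((r_.cost,S,r_.x))
    best.sort(key=lambda b:b[0])
    for b in best[:4]: print(b[0],b[1],b[2].round(3))
    json.dump({'S':best[0][1],'p':best[0][2].tolist()},open('kin.json','w'))
E
python3 kin.py
```

```text
6.17075905692873e-05 [-1, 1, -1, 1, -1, 1, -1] [-4.000e-03  5.000e-03 -4.000e-03  4.200e-02  1.000e-03 -4.700e-02
  1.561e+00  3.640e-01  4.560e-01  4.260e-01  2.900e-01  9.100e-02
 -5.800e-02  1.900e-02  5.400e-02  3.000e-03]
6.17075905693697e-05 [-1, 1, -1, 1, -1, 1, -1] [-4.000e-03  5.000e-03 -4.000e-03  4.200e-02  1.000e-03 -4.700e-02
  1.561e+00  3.640e-01  4.560e-01  4.260e-01  2.900e-01  9.100e-02
 -5.800e-02  1.900e-02  5.400e-02  3.000e-03]
6.170759056938709e-05 [-1, 1, -1, 1, -1, 1, -1] [-4.000e-03  5.000e-03 -4.000e-03  4.200e-02  1.000e-03 -4.700e-02
  1.561e+00  3.640e-01  4.560e-01  4.260e-01  2.900e-01  9.100e-02
 -5.800e-02  1.900e-02  5.400e-02  3.000e-03]
6.170759056992217e-05 [-1, 1, -1, 1, -1, 1, -1] [-4.000e-03  5.000e-03 -4.000e-03  4.200e-02  1.000e-03 -4.700e-02
 -4.722e+00  3.640e-01  4.560e-01  4.260e-01  2.900e-01  9.100e-02
 -5.800e-02  1.900e-02  5.400e-02  3.000e-03]
```

```bash
cat > reach.py <<'E'
from kin import *
K=json.load(open('kin.json')); p=np.array(K['p']); S=K['S']
lo=np.array([-2.96,-.34,-1.41,.24,-1.37,.17,-2.96]);hi=np.array([2.96,2.1,1.46,2.44,4.51,1.92,2.96])
def ik(tp,Rt,q0,w=0.0,n=1):
    f=lambda q:(lambda a:np.r_[(a[0][0]-tp)*5,(Rt.inv()*a[1][0]).as_rotvec(),w*(q-q0)])(fk(q,p,S))
    return least_squares(f,np.clip(q0,lo+1e-3,hi-1e-3),bounds=(lo,hi))
if __name__=='__main__':
    rng=np.random.default_rng(0)
    # target: tool z pointing radially forward with tilt t from down, jaws horizontal perp
    for rad in [.5,.6,.7]:
      for t in [-60,-45,-30,30,45,60,75,90]:
        a=np.radians(t); z=np.array([np.sin(a),0,-np.cos(a)]); y=np.array([0,1,0.]); x=np.cross(y,z)
        sols=[]
        for fl in [1,-1]:
          Rt=R.from_matrix(np.c_[x*fl,y*fl,z])
          for k in range(12):
            s=ik(np.array([rad,0,.06]),Rt,rng.uniform(lo,hi))
            sols.append((s.cost,s.x))
        sols.sort(key=lambda c:c[0]); print(rad,t,'%.1e'%sols[0][0],sols[0][1].round(2))
E
python3 reach.py
```

```text
0.5 -60 1.1e-31 [-0.23  1.11  0.26  1.33 -0.21  1.79 -1.46]
0.5 -45 1.9e-30 [ 0.06  0.96 -0.25  1.46  0.09  1.52  1.35]
0.5 -30 1.1e-31 [ 0.57  1.31 -1.25  1.56  0.89  1.62  0.69]
0.5 30 2.7e-31 [ 0.55  0.92 -1.08  2.43  2.11  1.01 -0.57]
0.5 45 3.9e-03 [ 0.83  1.77 -1.41  2.44  2.57  1.73 -0.03]
0.5 60 8.9e-03 [ 0.96  2.1  -1.11  2.44  3.35  1.72  0.13]
0.5 75 2.8e-21 [ 0.96  2.06 -0.85  2.44  3.73  1.75 -0.02]
0.5 90 2.6e-28 [ 0.83  1.99 -0.61  2.31  4.07  1.92  2.88]
0.6 -60 2.8e-03 [-0.13  1.2   0.11  1.01 -0.13  1.92  1.57]
0.6 -45 1.6e-30 [-0.46  1.22  0.81  1.22 -0.58  1.8  -1.17]
0.6 -30 3.8e-31 [ 0.07  0.94 -0.28  1.35  0.15  1.4  -1.8 ]
0.6 30 2.0e-29 [ 0.42  0.81 -0.85  2.22  2.05  0.75  2.67]
0.6 45 8.4e-31 [ 0.26  0.83 -0.6   2.41  2.64  1.03  2.07]
0.6 60 4.5e-31 [ 0.41  1.16 -0.73  2.43  2.89  1.53 -0.94]
0.6 75 1.0e-29 [ 0.25  1.3  -0.46  2.42  3.14  1.92  2.02]
0.6 90 6.7e-31 [ 0.64  1.75 -0.68  2.21  3.76  1.92 -0.53]
0.7 -60 3.6e-02 [-0.13  1.25  0.15  0.78 -0.16  1.92  1.57]
0.7 -45 3.7e-04 [-0.13  1.25  0.16  0.74 -0.17  1.92  1.57]
0.7 -30 9.0e-29 [ 0.04  1.1  -0.25  0.97  0.15  1.61  1.39]
0.7 30 1.0e-30 [ 0.22  0.76 -0.55  2.    1.91  0.49 -0.35]
0.7 45 3.3e-31 [ 0.07  0.78 -0.3   2.22  2.77  0.77  1.9 ]
0.7 60 9.5e-31 [-1.05  1.96  1.29  2.31  3.23  1.46  2.94]
0.7 75 3.8e-31 [-0.25  1.12  0.11  2.3   2.98  1.66  1.4 ]
0.7 90 1.5e-30 [-0.83  1.69  0.65  2.18  2.45  1.72 -2.56]
```

drive_tool --commands '[{"tx":0.2,"ty":0.0,"tz":0.0,"rx":0.4,"ry":-0.9,"rz":0.0,"grip":-1.0},{"tx":0.2,"ty":0.0,"tz":0.0,"rx":0.4,"ry":-0.9,"rz":0.0,"grip":-1.0},{"tx":0.2,"ty":0.0,"tz":0.0,"rx":0.4,"ry":-0.9,"rz":0.0,"grip":-1.0},{"tx":0.2,"ty":0.0,"tz":0.0,"rx":0.4,"ry":-0.9,"rz":0.0,"grip":-1.0},{"tx":0.2,"ty":0.0,"tz":0.0,"rx":0.0,"ry":-0.9,"rz":0.0,"grip":-1.0}]'

```text
clock: 4.05
tcp_pos: [0.3301, -0.5189, 0.2293]
orientation: [-2.502, -0.324, 0.208]
contact_force: [-0.3, 0.3, 0.1]
grip_width: 0.0853
```

```bash
python3 rec.py
```

```text
4.05 q [ 0.665  0.817  0.571  1.261 -0.398  1.816 -0.062] p [ 0.3301 -0.5189  0.2293] 
z [-0.221  0.547 -0.807] y [ 0.183 -0.79  -0.585] w 0.0853 F [-0.3  0.3  0.1]
```

drive_tool --commands '[{"tx":0.0,"ty":0.0,"tz":0.0,"rx":-0.9,"ry":-0.4,"rz":0.0,"grip":-1.0},{"tx":0.0,"ty":0.0,"tz":0.0,"rx":-0.9,"ry":-0.4,"rz":0.0,"grip":-1.0},{"tx":0.0,"ty":0.0,"tz":0.0,"rx":-0.9,"ry":-0.4,"rz":0.0,"grip":-1.0},{"tx":0.0,"ty":0.0,"tz":0.0,"rx":-0.9,"ry":-0.4,"rz":0.0,"grip":-1.0},{"tx":0.0,"ty":0.0,"tz":0.0,"rx":-0.9,"ry":-0.4,"rz":0.0,"grip":-1.0}]'

```text
clock: 4.68
tcp_pos: [0.3307, -0.5187, 0.2305]
orientation: [3.061, 0.407, 0.055]
contact_force: [0.7, 0.2, 0.7]
grip_width: 0.0851
```

```bash
python3 rec.py; python3 kin.py
```

```text
4.675 q [ 0.392  0.404  0.675  1.791 -0.312  0.986 -0.12 ] p [ 0.3307 -0.5187  0.2305] 
z [ 0.042 -0.048 -0.998] y [ 0.26  -0.964  0.058] w 0.0851 F [0.7 0.2 0.7]
0.0015084881018268632 [-1, 1, -1, 1, -1, 1, -1] [-1.200e-02  2.000e-03 -4.100e-02  1.500e-02  1.000e-03 -1.100e-02
 -4.763e+00  3.070e-01  5.150e-01  4.670e-01  3.150e-01  1.500e-02
 -3.100e-02  1.000e-02  7.000e-03  4.000e-03]
0.0015084881018302314 [-1, 1, -1, 1, -1, 1, -1] [-1.20e-02  2.00e-03 -4.10e-02  1.50e-02  1.00e-03 -1.10e-02  1.52e+00
  3.07e-01  5.15e-01  4.67e-01  3.15e-01  1.50e-02 -3.10e-02  1.00e-02
  7.00e-03  4.00e-03]
0.0015084881018316708 [-1, 1, -1, 1, -1, 1, -1] [-1.20e-02  2.00e-03 -4.10e-02  1.50e-02  1.00e-03 -1.10e-02  1.52e+00
  3.07e-01  5.15e-01  4.67e-01  3.15e-01  1.50e-02 -3.10e-02  1.00e-02
  7.00e-03  4.00e-03]
0.001508488101845823 [-1, 1, -1, 1, -1, 1, -1] [-1.20e-02  2.00e-03 -4.10e-02  1.50e-02  1.00e-03 -1.10e-02  1.52e+00
  3.07e-01  5.15e-01  4.67e-01  3.15e-01  1.50e-02 -3.10e-02  1.00e-02
  7.00e-03  4.00e-03]
```

```bash
cat > kin.py <<'E'
from h import *
import json, itertools
from scipy.optimize import least_squares
D=[json.loads(l) for l in open('log.jsonl')]
Q=np.array([d['joints'] for d in D]); P=np.array([d['tcp_pos'] for d in D]); O=np.array([d['orientation'] for d in D])
S=np.array([-1,1,-1,1,-1,1,-1])
def fk(q,p,s=S):
    q=np.atleast_2d(q); ax='zyzyzyz'
    T=p[9:27].reshape(6,3)   # translations before joints 2..7 (some redundant)
    Rm=R.identity(len(q)); pos=np.zeros((len(q),3))
    for i in range(7):
        if i: pos=pos+Rm.apply(T[i-1])
        Rm=Rm*R.from_euler(ax[i],s[i]*q[:,i]+p[i])
    return pos+Rm.apply(np.array([p[7],p[8],p[27]])),Rm
def fit():
    p0=np.zeros(28); p0[6]=np.pi/2; T=p0[9:27].reshape(6,3); T[0]=[0,0,.36]; T[2]=[0,0,.45]; T[4]=[0,0,.42]; p0[27]=.3
    base=p0.copy()
    w=np.r_[0.01,.3*np.ones(5),.01,.3,.3,np.full(18,.02),.02]*.3
    def res(p):
        pos,Rm=fk(Q,p)
        return np.r_[((pos-P)*5).ravel(),(Rm.inv()*R.from_rotvec(O)).as_rotvec().ravel(),(p-base)*w]
    return least_squares(res,p0),res
if __name__=='__main__':
    r_,res=fit(); p=r_.x
    pos,Rm=fk(Q,p); print('pos err mm',np.linalg.norm(pos-P,axis=1).round(5)*1e3,'ang',np.degrees((Rm.inv()*R.from_rotvec(O)).magnitude()).round(2))
    print(p[:9].round(3)); print(p[9:27].reshape(6,3).round(3),p[27].round(3))
    json.dump({'p':p.tolist()},open('kin.json','w'))
E
python3 kin.py
```

```text
pos err mm [0. 0. 0. 0. 0. 0.] ang [0. 0. 0. 0. 0. 0.]
[ 0.     0.    -0.     0.     0.    -0.     1.571  0.    -0.   ]
[[ 0.    -0.015  0.287]
 [ 0.    -0.015  0.046]
 [-0.    -0.016  0.496]
 [-0.    -0.016  0.026]
 [ 0.    -0.     0.446]
 [-0.    -0.     0.013]] 0.313
```

```bash
cat > nut.py <<'E'
from h import *
from scipy.optimize import least_squares
TH=np.arctan2(8,50)
def boxsdf(p,c,hf):
    q=np.abs(p-c)-hf; return np.linalg.norm(np.maximum(q,0),axis=1)+np.minimum(q.max(1),0)
def sdf(p):
    return np.minimum(boxsdf(p,np.array([0,0,.008]),np.array([.029,.029,.008])),boxsdf(p,np.array([0,0,.041]),np.array([.021,.021,.025])))
def lie(x,y,a):
    # x,y = ground position of axis point z_n=41mm ; a azimuth of nut z
    zx=np.array([np.cos(a)*np.cos(TH),np.sin(a)*np.cos(TH),-np.sin(TH)]); yv=np.array([-np.sin(a),np.cos(a),0]); xv=np.cross(yv,zx)
    Rm=np.c_[xv,yv,zx]
    # lowest corner flange rim & neck end on bench
    corners=Rm@np.array([[-.029,0,.016],[.029,0,.016]]).T
    o=np.array([0,0,-corners[2].min()])
    o[:2]=np.array([x,y])-(Rm@[0,0,.041])[:2]
    return Rm,o
def fitlie(P,x0):
    best=None
    for a0 in [x0[2],x0[2]+np.pi]:
        f=lambda v:(lambda Ro:sdf((P-[0,0,v[3]]-Ro[1])@Ro[0]))(lie(*v[:3]))
        s=least_squares(f,[x0[0],x0[1],a0,0],loss='soft_l1',f_scale=.003)
        if best is None or s.cost<best.cost: best=s
    e=np.abs(best.fun); return best.x,np.median(e),np.percentile(e,90)
def isreal(fr,m):
    hsv=cv2.cvtColor(fr,cv2.COLOR_BGR2HSV)[m]; return np.mean((hsv[:,1]>90)) <.4
def find(n):
    f=cam(n); W=cloud(f); out=[]
    for d in spotter.masks_of(n,'nut0'):
        m=d['mask']
        if m.sum()>3000 or d['confidence']<.3: continue
        c=np.nanmedian(W[m],0)
        mm=cv2.dilate(m.astype(np.uint8),np.ones((3,3)))>0
        P=W[mm]; P=P[~np.isnan(P[:,0])]; P=P[(P[:,2]>.008)&(np.linalg.norm(P[:,:2]-c[:2],axis=1)<.06)]
        out.append((isreal(f['frame'],m),d['confidence'],c,P))
    return f,W,out
if __name__=='__main__':
    for n in ['top','scene']:
        f,W,out=find(n); print(n)
        for re,co,c,P in out:
            if not re: continue
            x,e,e9=fitlie(P,[c[0],c[1],np.arctan2(c[1],c[0])]); print(round(co,2),c.round(3),'fit',x[:2].round(4),np.degrees(x[2]).round(1),'dz',x[3].round(4),'err',e.round(4),e9.round(4),len(P))
E
python3 nut.py
```

```text
top
0.8 [ 0.46  -0.201  0.048] fit [ 0.4718 -0.2071] -26.0 dz 0.0023 err 0.001 0.0032 433
0.71 [ 0.44  -0.341  0.047] fit [ 0.4391 -0.3458] -48.5 dz 0.0061 err 0.0025 0.0068 436
scene
0.77 [ 0.47  -0.212  0.044] fit [ 0.4731 -0.2084] -26.0 dz 0.0004 err 0.0009 0.0023 502
0.7 [ 0.45  -0.351  0.044] fit [ 0.447  -0.3556] -45.4 dz -0.0004 err 0.0007 0.002 600
0.6 [ 0.579 -0.435  0.044] fit [ 0.5759 -0.4398] -49.3 dz -0.0004 err 0.0007 0.0021 813
```

```bash
cat > reach.py <<'E'
from kin import fk
from h import *
import json
from scipy.optimize import least_squares
p=np.array(json.load(open('kin.json'))['p'])
lo=np.array([-2.96,-.34,-1.41,.24,-1.37,.17,-2.96])+.01;hi=np.array([2.96,2.1,1.46,2.44,4.51,1.92,2.96])-.01
def ik(tp,Rt,q0,w=0.0):
    f=lambda q:(lambda a:np.r_[(a[0][0]-tp)*5,(Rt.inv()*a[1][0]).as_rotvec(),w*(q-q0)])(fk(q,p))
    return least_squares(f,np.clip(q0,lo+1e-3,hi-1e-3),bounds=(lo,hi))
def tool(az,b,flip=1):
    "tilt back by b deg: tool z = -sin b u - cos b up ; jaw horizontal"
    a=np.radians(az);b=np.radians(b);u=np.array([np.cos(a),np.sin(a),0])
    z=-np.sin(b)*u-np.cos(b)*np.array([0,0,1.]); y=flip*np.array([-np.sin(a),np.cos(a),0]); x=np.cross(y,z)
    return R.from_matrix(np.c_[x,y,z])
if __name__=='__main__':
    rng=np.random.default_rng(0); q0=np.array([.4,.9,.1,1.4,0,1.5,-.1])
    def best(tp,Rt,n=6):
        out=[]
        for k in range(n):
            s=ik(np.array(tp),Rt,q0 if k==0 else np.clip(q0+rng.normal(0,.5,7),lo+.01,hi-.01)); out.append((s.cost,k,s.x))
        out.sort(key=lambda t:(t[0]>1e-8,t[0] if t[0]>1e-8 else np.abs(t[2]-q0).max()));return out[0][0],out[0][2]
    for nm,x,y,az in [('A',.4725,-.208,-26),('B',.447,-.355,-45.5),('C',.576,-.44,-49.3)]:
        for b in [40,49.5,60]:
            for fl in [1,-1]:
                Rt=tool(az,b,fl); tp=np.array([x,y,.027])+.019*Rt.as_matrix()[:,2]
                c,q=best(tp,Rt); 
                print(nm,b,fl,'%.0e'%c,q.round(2))
    for i,(px,py) in enumerate([(.626,.286),(.628,.208),(.630,.13),(.632,.052)]):
        for b in [39,49.5,59]:
          for az in [1.6,91.6,-88.4,181.6]:
            for fl in [1,-1]:
                Rt=tool(az,b,fl); tp=np.array([px,py,.06])+.019*Rt.as_matrix()[:,2]
                c,q=best(tp,Rt)
                if c<1e-6: print('pocket',i,b,az,fl,'%.0e'%c,q.round(2))
E
python3 reach.py
```

```text
A 40 1 4e-30 [ 0.69  0.95 -0.54  1.56  0.27  1.43  1.17]
A 40 -1 4e-21 [-0.06  1.    0.63  1.62 -0.48  1.44 -1.24]
A 49.5 1 5e-31 [ 0.69  1.05 -0.58  1.45  0.26  1.62  1.16]
A 49.5 -1 2e-22 [-0.04  1.09  0.63  1.51 -0.47  1.62 -1.24]
A 60 1 8e-21 [ 0.5   1.09 -0.26  1.35  0.05  1.76  1.35]
A 60 -1 8e-20 [ 0.02  1.18  0.57  1.4  -0.41  1.79 -1.27]
B 40 1 7e-24 [ 0.97  1.03 -0.59  1.4   0.28  1.52  1.11]
B 40 -1 1e-21 [ 0.18  1.12  0.79  1.47 -0.63  1.59 -1.22]
B 49.5 1 4e-18 [ 1.06  1.2  -0.82  1.27  0.4   1.76  0.99]
B 49.5 -1 1e-26 [ 0.29  1.15  0.62  1.35 -0.51  1.72 -1.32]
B 60 1 7e-24 [ 0.86  1.19 -0.45  1.17  0.12  1.87  1.2 ]
B 60 -1 4e-22 [ 0.45  1.19  0.37  1.21 -0.35  1.87 -1.48]
C 40 1 2e-28 [ 0.79  1.22 -0.43  0.86  0.17  1.78  1.18]
C 40 -1 1e-21 [ 0.39  1.27  0.62  0.91 -0.62  1.82 -1.51]
C 49.5 1 1e-03 [ 0.65  1.27 -0.02  0.76 -0.16  1.91  1.35]
C 49.5 -1 1e-03 [ 0.65  1.27 -0.02  0.76 -0.16  1.91 -1.8 ]
C 60 1 2e-02 [ 0.68  1.27 -0.08  0.8  -0.16  1.91  1.32]
C 60 -1 2e-02 [ 0.68  1.27 -0.08  0.8  -0.16  1.91 -1.82]
pocket 0 39 1.6 1 8e-31 [-0.33  1.06 -0.16  1.08 -0.1
[... 4750 characters left out ...]
.5 91.6 1 5e-30 [-0.13  0.94 -0.58  1.63  1.11  1.56  1.97]
pocket 3 49.5 91.6 -1 3e-22 [-0.44  0.86 -0.12  1.66  0.85  1.31 -1.04]
pocket 3 49.5 -88.4 1 4e-31 [ 0.41  0.85 -0.32  1.71 -0.76  0.97  0.76]
pocket 3 49.5 -88.4 -1 2e-29 [-0.07  0.87  0.37  1.75 -1.2   1.29 -2.09]
pocket 3 49.5 181.6 -1 2e-22 [ 0.23  0.7  -0.58  2.32  2.59  0.8  -1.01]
pocket 3 59 91.6 1 1e-25 [-0.2   1.   -0.54  1.59  1.15  1.69  1.93]
pocket 3 59 91.6 -1 1e-21 [-0.58  0.93  0.04  1.62  0.83  1.36 -1.05]
pocket 3 59 -88.4 1 2e-31 [ 0.55  0.96 -0.47  1.67 -0.74  1.02  0.78]
pocket 3 59 -88.4 -1 5e-19 [ 0.12  0.91  0.15  1.7  -1.16  1.32 -2.08]
pocket 3 59 181.6 -1 5e-26 [ 0.3   0.83 -0.67  2.37  2.73  1.11 -1.02]
```

```bash
cat > go.py <<'E'
from reach import *
import math
def plan(tp,Rt,step_t=19.5,step_r=7.5,minrows=1):
    o=status.get_obs(); Rc=R.from_rotvec(o['orientation']); d=(np.array(tp)-o['tcp_pos'])*1000
    rv=np.degrees((Rt*Rc.inv()).as_rotvec())
    n=max(minrows,math.ceil(max(np.abs(d).max()/step_t,np.abs(rv).max()/step_r)))
    t=d/20/n; w=rv/8/n
    s=ik(np.array(tp),Rt,o['joints'],0.0)
    print(f'rows {n}: "tx": {t[0]:.2f}, "ty": {t[1]:.2f}, "tz": {t[2]:.2f}, "rx": {w[0]:.2f}, "ry": {w[1]:.2f}, "rz": {w[2]:.2f}   | d(mm) {d.round(1)} rot(deg) {rv.round(1)} ikcost {s.cost:.0e} q {s.x.round(2)}')
def nutgrasp(x,y,az,b,zn=44,h=.027,deep=0.0,fl=-1,ret=0.0):
    "x,y,az of lying nut (axis pt zn=41)"
    u=np.array([np.cos(np.radians(az)),np.sin(np.radians(az))])
    g=np.r_[np.array([x,y])+u*(zn-41)/1000*np.cos(.159),h]
    Rt=tool(az,b,fl); z=Rt.as_matrix()[:,2]
    return g+(.019+deep-ret)*z,Rt
E
python3 - <<'E'
from go import *
tp,Rt=nutgrasp(.4725,-.208,-26,49.5,deep=.003,ret=.1); print(tp.round(4)); plan(tp,Rt)
E
python3 rec.py
```

```text
[ 0.5285 -0.2353  0.0777]
rows 15: "tx": 0.66, "ty": 0.94, "tz": -0.51, "rx": 0.06, "ry": 0.43, "rz": -0.33   | d(mm) [ 197.9  282.8 -152.8] rot(deg) [  7.7  51.7 -39.6] ikcost 1e-18 q [ 0.08  1.06  0.52  1.27 -0.37  1.79 -1.36]
4.875 q [ 0.394  0.406  0.675  1.787 -0.313  0.995 -0.118] p [ 0.3305 -0.5181  0.2305] 
z [ 0.04  -0.042 -0.998] y [ 0.261 -0.964  0.051] w 0.0851 F [ 0.1 -0.8 -0.2]
```

drive_tool --commands '[{"tx":0.66,"ty":0.94,"tz":-0.2,"rx":0.06,"ry":0.43,"rz":-0.33,"grip":-1.0},{"tx":0.66,"ty":0.94,"tz":-0.2,"rx":0.06,"ry":0.43,"rz":-0.33,"grip":-1.0},{"tx":0.66,"ty":0.94,"tz":-0.2,"rx":0.06,"ry":0.43,"rz":-0.33,"grip":-1.0},{"tx":0.66,"ty":0.94,"tz":-0.2,"rx":0.06,"ry":0.43,"rz":-0.33,"grip":-1.0},{"tx":0.66,"ty":0.94,"tz":-0.2,"rx":0.06,"ry":0.43,"rz":-0.33,"grip":-1.0},{"tx":0.66,"ty":0.94,"tz":-0.2,"rx":0.06,"ry":0.43,"rz":-0.33,"grip":-1.0},{"tx":0.66,"ty":0.94,"tz":-0.2,"rx":0.06,"ry":0.43,"rz":-0.33,"grip":-1.0},{"tx":0.66,"ty":0.94,"tz":-0.2,"rx":0.06,"ry":0.43,"rz":-0.33,"grip":-1.0},{"tx":0.66,"ty":0.94,"tz":-0.2,"rx":0.06,"ry":0.43,"rz":-0.33,"grip":-1.0},{"tx":0.66,"ty":0.94,"tz":-0.2,"rx":0.06,"ry":0.43,"rz":-0.33,"grip":-1.0}]'

```text
clock: 6.12
tcp_pos: [0.4633, -0.3307, 0.1893]
orientation: [-2.903, 0.288, 0.842]
contact_force: [0.9, 0.5, -0.5]
grip_width: 0.0855
```

```bash
python3 - <<'E'
from go import *
tp,Rt=nutgrasp(.4725,-.208,-26,49.5,deep=.003,ret=.1); plan(tp,Rt)
f=cam('wrist'); cv2.imwrite('pics/d1.png',f['frame'])
E
python3 rec.py
```

```text
rows 6: "tx": 0.54, "ty": 0.79, "tz": -0.93, "rx": 0.06, "ry": 0.35, "rz": -0.28   | d(mm) [  65.1   95.4 -111.7] rot(deg) [  2.9  16.9 -13.3] ikcost 2e-19 q [ 0.07  1.07  0.55  1.27 -0.39  1.8  -1.34]
6.175 q [ 0.003  0.794  0.752  1.495 -0.275  1.577 -0.958] p [ 0.4661 -0.3273  0.1871] 
z [-0.521  0.154 -0.84 ] y [-0.207 -0.977 -0.051] w 0.0853 F [ 2.5  3.1 -1.7]
```

View pics/d1.png

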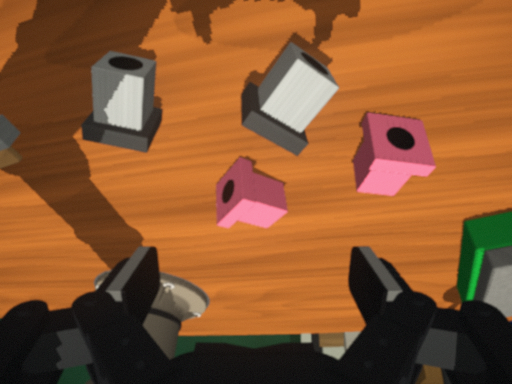

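drive_tool --commands '[{"tx":0.54,"ty":0.79,"tz":-0.5,"rx":0.06,"ry":0.35,"rz":-0.28,"grip":-1.0},{"tx":0.54,"ty":0.79,"tz":-0.5,"rx":0.06,"ry":0.35,"rz":-0.28,"grip":-1.0},{"tx":0.54,"ty":0.79,"tz":-0.5,"rx":0.06,"ry":0.35,"rz":-0.28,"grip":-1.0},{"tx":0.54,"ty":0.79,"tz":-0.5,"rx":0.06,"ry":0.35,"rz":-0.28,"grip":-1.0},{"tx":0.54,"ty":0.79,"tz":-0.5,"rx":0.06,"ry":0.35,"rz":-0.28,"grip":-1.0},{"tx":0.54,"ty":0.79,"tz":-0.5,"rx":0.06,"ry":0.35,"rz":-0.28,"grip":-1.0}]'

```text
clock: 6.92
tcp_pos: [0.5272, -0.2364, 0.129]
orientation: [-2.626, 0.608, 1.206]
contact_force: [0.4, -0.2, 1.2]
grip_width: 0.0854
```

```bash
cat > wn.py <<'E'
from go import *
from nut import *
import sys
b=float(sys.argv[1]); ret=float(sys.argv[2]); fl=int(sys.argv[3]) if len(sys.argv)>3 else -1
near=np.array(eval(sys.argv[4])) if len(sys.argv)>4 else None
for n in ['wrist','scene']:
    f,W,out=find(n); 
    if n=='wrist': cv2.imwrite('pics/w_%d.png'%int(status.get_obs()['clock']*100),f['frame'])
    for re,co,c,P in out:
        if not re: continue
        x,e,e9=fitlie(P,[c[0],c[1],np.arctan2(c[1],c[0])]); a=np.degrees(x[2])
        print(n,round(co,2),'fit',x[:2].round(4),a.round(1),'dz',x[3].round(4),'err',e.round(4),e9.round(4),len(P))
        if near is not None and np.linalg.norm(x[:2]-near)<.04:
            tp,Rt=nutgrasp(x[0],x[1],a,b,deep=.003,fl=fl,ret=ret); plan(tp,Rt)
E
python3 wn.py 49.5 0.1 -1 "(.4725,-.208)"; python3 rec.py
```

```text
7.125 q [-0.003  1.048  0.703  1.283 -0.434  1.877 -1.265] p [ 0.5262 -0.2372  0.1295] 
z [-0.681  0.331 -0.653] y [-0.438 -0.899  0.   ] w 0.0858 F [-0.8  0.3  0.1]
```

```bash
python3 - <<'E'
from h import *
a=cam('wrist')['frame'];b=cam('scene')['frame'];c=cam('top')['frame']
cv2.imwrite('pics/e1.png',np.hstack([cv2.resize(x,(400,300)) for x in (a,b)]))
for n in ['wrist','scene','top']: print(n,[(round(d['confidence'],2),(np.array(d['position'])*[512,384]).round()) for d in spotter.boxes_of(n,'nut0')])
cv2.imwrite('pics/e2.png',c)
E
```

```text
wrist [(0.96, array([249., 151.])), (0.95, array([506., 154.])), (0.67, array([374., 197.]))]
scene [(0.9, array([ 84., 277.])), (0.79, array([123., 237.])), (0.78, array([136., 268.])), (0.69, array([136., 318.]))]
top [(0.9, array([361., 271.])), (0.73, array([336., 223.])), (0.64, array([404., 259.])), (0.61, array([376., 235.])), (0.56, array([403., 191.])), (0.53, array([105., 181.]))]
```

View pics/e1.png

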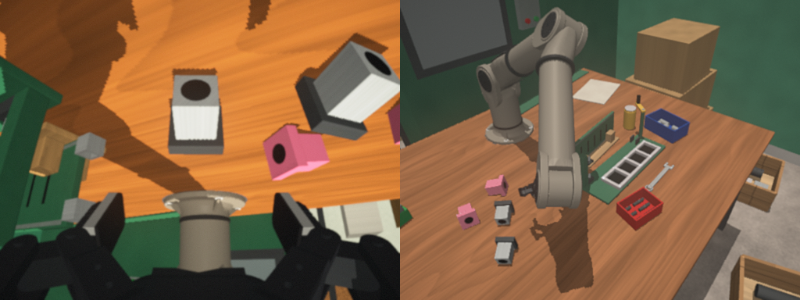

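```bash
python3 - <<'E'
s=open('nut.py').read()
s=s.replace("hsv=cv2.cvtColor(fr,cv2.COLOR_BGR2HSV)[m]; return np.mean((hsv[:,1]>90)) <.4","c=fr[m].astype(int); return np.mean((c[:,0]>c[:,1]+15)&(c[:,2]>c[:,1]+40))<.3")
open('nut.py','w').write(s)
E
python3 wn.py 49.5 0.1 -1 "(.4725,-.208)"
```

```text
wrist 0.94 fit [ 0.3409 -0.3869] -17.7 dz 0.0055 err 0.0004 0.0008 433
scene 0.84 fit [ 0.576  -0.4398] -49.3 dz -0.0003 err 0.0007 0.0021 817
scene 0.84 fit [ 0.3452 -0.4325] 161.3 dz -0.0004 err 0.0008 0.0023 607
scene 0.72 fit [ 0.3113 -0.2768] 133.9 dz 0.0107 err 0.0034 0.008 530
scene 0.56 fit [ 0.4471 -0.3557] -45.4 dz -0.0003 err 0.0007 0.002 607
```

```bash
sed -i 's/m.sum()>3000/m.sum()>(30000 if n=="wrist" else 3000)/; s/c\[:,1\]+15)/c[:,1]+6)/; s/<.3$/<.2/' nut.py
python3 wn.py 49.5 0.1 -1 "(.4725,-.208)"
```

```text
wrist 0.98 fit [ 0.4482 -0.355 ] -45.3 dz -0.0004 err 0.0003 0.0008 9652
scene 0.81 fit [ 0.5761 -0.4399] -49.3 dz -0.0003 err 0.0007 0.002 818
scene 0.78 fit [ 0.4472 -0.3556] -44.9 dz -0.0004 err 0.0007 0.0021 606
```

```bash
cat > wc.py <<'E'
# local wrist-cloud fit near expected point
from go import *
from nut import *
import sys
b=float(sys.argv[1]); ret=float(sys.argv[2]); fl=int(sys.argv[3]); near=np.array(eval(sys.argv[4])); deep=float(sys.argv[5]) if len(sys.argv)>5 else .003
f=cam('wrist'); W=cloud(f); cv2.imwrite('pics/w_%d.png'%int(status.get_obs()['clock']*100),f['frame'])
P=W.reshape(-1,3); P=P[~np.isnan(P[:,0])]
P=P[(P[:,2]>.008)&(P[:,2]<.07)&(np.linalg.norm(P[:,:2]-near[:2],axis=1)<.055)]
x,e,e9=fitlie(P[::4],[near[0],near[1],np.radians(near[2])]); a=np.degrees(x[2])
print('fit',x[:2].round(4),a.round(1),'dz',x[3].round(4),'err',e.round(4),e9.round(4),len(P))
tp,Rt=nutgrasp(x[0],x[1],a,b,deep=deep,fl=fl,ret=ret); plan(tp,Rt)
tp,Rt=nutgrasp(x[0],x[1],a,b,deep=deep,fl=fl,ret=0); plan(tp,Rt)
E
python3 wc.py 49.5 0.1 -1 "(.4725,-.208,-26)"
```

```text
fit [ 0.4741 -0.2084] -26.2 dz -0.0002 err 0.0003 0.0008 6148
rows 3: "tx": 0.06, "ty": 0.00, "tz": -0.87, "rx": 0.01, "ry": 0.01, "rz": -0.01   | d(mm) [  3.6   0.3 -52.4] rot(deg) [ 0.1  0.3 -0.1] ikcost 2e-23 q [ 0.03  1.1   0.63  1.27 -0.43  1.82 -1.3 ]
rows 7: "tx": -0.46, "ty": 0.24, "tz": -0.84, "rx": 0.00, "ry": 0.00, "rz": -0.00   | d(mm) [ -64.6   33.8 -117.4] rot(deg) [ 0.1  0.3 -0.1] ikcost 7e-31 q [-0.04  1.1   0.64  1.51 -0.47  1.62 -1.24]
```

drive_tool --commands '[{"tx":0.06,"ty":0.0,"tz":-0.87,"rx":0.01,"ry":0.01,"rz":-0.01,"grip":-1.0},{"tx":0.06,"ty":0.0,"tz":-0.87,"rx":0.01,"ry":0.01,"rz":-0.01,"grip":-1.0},{"tx":0.06,"ty":0.0,"tz":-0.87,"rx":0.01,"ry":0.01,"rz":-0.01,"grip":-1.0},{"tx":-0.68,"ty":0.34,"tz":-0.65,"rx":0.0,"ry":0.0,"rz":0.0,"grip":-1.0},{"tx":-0.68,"ty":0.34,"tz":-0.65,"rx":0.0,"ry":0.0,"rz":0.0,"grip":-1.0},{"tx":-0.68,"ty":0.34,"tz":-0.65,"rx":0.0,"ry":0.0,"rz":0.0,"grip":-1.0},{"tx":-0.68,"ty":0.34,"tz":-0.65,"rx":0.0,"ry":0.0,"rz":0.0,"grip":-1.0}]'

```text
clock: 8.75
tcp_pos: [0.4748, -0.2086, 0.0243]
orientation: [-2.62, 0.611, 1.209]
contact_force: [0.1, 0.2, 0.1]
grip_width: 0.0853
```

```bash
python3 rec.py;python3 wc.py 49.5 0.0 -1 "(.4741,-.2084,-26)"
```

```text
8.75 q [-0.036  1.108  0.661  1.466 -0.479  1.665 -1.236] p [ 0.4748 -0.2086  0.0243] 
z [-0.682  0.338 -0.648] y [-0.443 -0.897 -0.002] w 0.0853 F [0.1 0.2 0.1]
fit [ 0.4737 -0.2094] -26.2 dz -0.0001 err 0.0005 0.0227 15681
rows 1: "tx": -0.57, "ty": 0.20, "tz": -0.52, "rx": -0.03, "ry": -0.03, "rz": 0.02   | d(mm) [-11.5   3.9 -10.3] rot(deg) [-0.2 -0.2  0.2] ikcost 1e-19 q [-0.04  1.11  0.65  1.51 -0.48  1.63 -1.23]
rows 1: "tx": -0.57, "ty": 0.20, "tz": -0.52, "rx": -0.03, "ry": -0.03, "rz": 0.02   | d(mm) [-11.5   3.9 -10.3] rot(deg) [-0.2 -0.2  0.2] ikcost 1e-19 q [-0.04  1.11  0.65  1.51 -0.48  1.63 -1.23]
```

drive_tool --commands '[{"tx":-0.57,"ty":0.25,"tz":-0.52,"rx":0.0,"ry":0.0,"rz":0.0,"grip":-1.0},{"tx":0.0,"ty":0.0,"tz":0.0,"rx":0.0,"ry":0.0,"rz":0.0,"grip":1.0},{"tx":0.0,"ty":0.0,"tz":0.0,"rx":0.0,"ry":0.0,"rz":0.0,"grip":1.0},{"tx":0.0,"ty":0.0,"tz":0.0,"rx":0.0,"ry":0.0,"rz":0.0,"grip":1.0},{"tx":0.0,"ty":0.0,"tz":0.0,"rx":0.0,"ry":0.0,"rz":0.0,"grip":1.0},{"tx":0.0,"ty":0.0,"tz":0.0,"rx":0.0,"ry":0.0,"rz":0.0,"grip":1.0}]' --grip_force 80

```text
clock: 9.55
tcp_pos: [0.4648, -0.2044, 0.0159]
orientation: [-2.622, 0.611, 1.206]
contact_force: [2.6, -1.9, 3.1]
grip_width: 0.0413
```

```bash
python3 rec.py
```

```text
9.55 q [-0.043  1.107  0.658  1.498 -0.483  1.634 -1.228] p [ 0.4648 -0.2044  0.0159] 
z [-0.681  0.337 -0.65 ] y [-0.443 -0.897 -0.002] w 0.0413 F [ 2.6 -1.9  3.1]
```

drive_tool --commands '[{"tx":0.0,"ty":0.0,"tz":1.0,"rx":0.0,"ry":0.0,"rz":0.0,"grip":1.0},{"tx":0.0,"ty":0.0,"tz":1.0,"rx":0.0,"ry":0.0,"rz":0.0,"grip":1.0},{"tx":0.0,"ty":0.0,"tz":1.0,"rx":0.0,"ry":0.0,"rz":0.0,"grip":1.0},{"tx":0.2,"ty":0.0,"tz":1.0,"rx":0.68,"ry":-0.34,"rz":0.65,"grip":1.0},{"tx":0.2,"ty":0.0,"tz":1.0,"rx":0.68,"ry":-0.34,"rz":0.65,"grip":1.0},{"tx":0.2,"ty":0.0,"tz":0.5,"rx":0.68,"ry":-0.34,"rz":0.65,"grip":1.0},{"tx":0.2,"ty":0.0,"tz":0.0,"rx":0.68,"ry":-0.34,"rz":0.65,"grip":1.0},{"tx":0.2,"ty":0.0,"tz":0.0,"rx":0.68,"ry":-0.34,"rz":0.65,"grip":1.0}]'

```text
clock: 10.55
tcp_pos: [0.4842, -0.2043, 0.1268]
orientation: [-2.482, -0.305, 0.959]
contact_force: [0.1, 0.1, -4.2]
grip_width: 0.0411
```

```bash
python3 rec.py
```

```text
10.55 q [ 0.047  0.916  0.495  1.44  -0.324  1.758 -0.685] p [ 0.4842 -0.2043  0.1268] 
z [-0.68   0.337 -0.652] y [ 0.04  -0.87  -0.492] w 0.0411 F [ 0.1  0.1 -4.2]
```

```bash
cat > inhand.py <<'E'
from go import *
from nut import lie
def inhand(tcp,orient,x,y,az):
    Rn,o=lie(x,y,np.radians(az)); Rt=R.from_rotvec(orient).as_matrix()
    Rr=Rt.T@Rn; t=Rt.T@(o-np.array(tcp))
    # nut y axis -> +-tool y, centred
    s=np.sign(Rr[1,1]); zt=Rr[:,2].copy(); zt[1]=0; zt/=np.linalg.norm(zt); yt=np.array([0,s,0]); 
    t[1]=0
    return np.c_[np.cross(yt,zt),yt,zt],t
def target(Rr,t,pos,az,tiltaway=None):
    "nut upright at pos (origin), tool leaning with azimuth az (deg) of body lean"
    # tool R = Rn Rr^T ; choose Rn = Rz(psi)
    best=None
    Rt0=Rr.T
    zt=Rt0[:,2]; psi=np.radians(az)-np.arctan2(-zt[1],-zt[0])
    Rn=R.from_euler('z',psi).as_matrix(); Rt=Rn@Rr.T
    return np.array(pos)-Rt@t, R.from_matrix(Rt)
E
python3 - <<'E'
from inhand import *
Rr,t=inhand([.4648,-.2044,.0159],R.from_matrix(R.from_rotvec([-2.622,.611,1.206]).as_matrix()).as_rotvec(),.4739,-.209,-26.2)
print(Rr.round(3),t.round(4)); np.savez('ih.npz',Rr=Rr,t=t)
tp,Rt=target(Rr,t,[.632,.052,.100],1.6); print(tp.round(4),Rt.as_matrix().round(3)); plan(tp,Rt,step_r=8)
E
```

```text
[[ 0.647  0.     0.762]
 [ 0.    -1.     0.   ]
 [ 0.762  0.    -0.647]] [-0.0313  0.      0.0131]
[0.6217 0.0517 0.1323] [[-0.647 -0.028 -0.762]
 [-0.018  1.    -0.021]
 [ 0.762  0.    -0.647]]
rows 15: "tx": 0.46, "ty": 0.85, "tz": 0.02, "rx": 0.94, "ry": -0.20, "rz": 0.91   | d(mm) [137.5 256.    5.5] rot(deg) [112.4 -24.5 108.8] ikcost 4e-05 q [-0.17  1.    0.07  1.09 -0.13  1.91  1.5 ]
```

drive_tool --commands '[{"tx":0.85,"ty":0.0,"tz":0.0,"rx":0.94,"ry":-0.2,"rz":0.91,"grip":1.0},{"tx":0.85,"ty":0.0,"tz":0.0,"rx":0.94,"ry":-0.2,"rz":0.91,"grip":1.0},{"tx":0.85,"ty":0.0,"tz":0.0,"rx":0.94,"ry":-0.2,"rz":0.91,"grip":1.0},{"tx":0.85,"ty":0.0,"tz":0.0,"rx":0.94,"ry":-0.2,"rz":0.91,"grip":1.0},{"tx":0.85,"ty":0.0,"tz":0.0,"rx":0.94,"ry":-0.2,"rz":0.91,"grip":1.0},{"tx":0.85,"ty":0.0,"tz":0.0,"rx":0.94,"ry":-0.2,"rz":0.91,"grip":1.0},{"tx":0.85,"ty":0.0,"tz":0.0,"rx":0.94,"ry":-0.2,"rz":0.91,"grip":1.0},{"tx":0.85,"ty":0.0,"tz":0.0,"rx":0.94,"ry":-0.2,"rz":0.91,"grip":1.0}]'

```text
clock: 11.55
tcp_pos: [0.5781, -0.1911, 0.1002]
orientation: [-1.404, -1.77, 0.494]
contact_force: [-0.2, -0.0, -5.3]
grip_width: 0.0411
```

```bash
cat > tg.py <<'E'
from inhand import *
import sys
d=np.load('ih.npz'); pos=eval(sys.argv[1]); az=float(sys.argv[2])
tp,Rt=target(d['Rr'],d['t'],pos,az); print(tp.round(4)); plan(tp,Rt,step_r=8)
E
python3 rec.py; python3 tg.py "(.65,-.15,.06)" 1.6
```

```text
11.55 q [ 0.11   1.068  0.224  1.104 -0.124  1.916  0.564] p [ 0.5781 -0.1911  0.1002] 
z [-0.782  0.174 -0.599] y [ 0.621  0.306 -0.722] w 0.0411 F [-0.2 -0.  -5.3]
[ 0.6397 -0.1503  0.0923]
rows 7: "tx": 0.44, "ty": 0.29, "tz": -0.06, "rx": 0.90, "ry": -0.14, "rz": 0.95   | d(mm) [61.6 40.8 -7.9] rot(deg) [50.6 -8.1 53.3] ikcost 1e-06 q [-0.07  1.13  0.37  0.99 -0.13  1.91  1.86]
```

drive_tool --commands '[{"tx":0.3,"ty":0.2,"tz":0.0,"rx":0.9,"ry":-0.14,"rz":0.95,"grip":1.0},{"tx":0.3,"ty":0.2,"tz":0.0,"rx":0.9,"ry":-0.14,"rz":0.95,"grip":1.0},{"tx":0.3,"ty":0.2,"tz":0.0,"rx":0.9,"ry":-0.14,"rz":0.95,"grip":1.0},{"tx":0.3,"ty":0.2,"tz":0.0,"rx":0.9,"ry":-0.14,"rz":0.95,"grip":1.0},{"tx":0.3,"ty":0.2,"tz":0.0,"rx":0.9,"ry":-0.14,"rz":0.95,"grip":1.0},{"tx":0.3,"ty":0.2,"tz":0.0,"rx":0.9,"ry":-0.14,"rz":0.95,"grip":1.0}]'

```text
clock: 12.3
tcp_pos: [0.61, -0.1661, 0.0979]
orientation: [-0.189, -2.248, 0.09]
contact_force: [-0.9, 0.2, -4.0]
grip_width: 0.0413
```

```bash
python3 rec.py; python3 tg.py "(.635,-.1,.06)" 1.6;  python3 tg.py "(.632,.05,.06)" 1.6
```

```text
12.3 q [0.056 1.068 0.135 1.062 0.02  1.893 1.577] p [ 0.61   -0.1661  0.0979] 
z [-0.775 -0.    -0.632] y [ 0.105  0.986 -0.13 ] w 0.0413 F [-0.9  0.2 -4. ]
[ 0.6247 -0.1003  0.0923]
rows 4: "tx": 0.18, "ty": 0.82, "tz": -0.07, "rx": 0.23, "ry": -0.03, "rz": 0.24   | d(mm) [14.7 65.8 -5.5] rot(deg) [ 7.4 -1.   7.7] ikcost 8e-27 q [-0.01  1.07  0.1   1.06 -0.    1.88  1.67]
[0.6217 0.0497 0.0923]
rows 12: "tx": 0.05, "ty": 0.90, "tz": -0.02, "rx": 0.08, "ry": -0.01, "rz": 0.08   | d(mm) [ 11.7 215.8  -5.5] rot(deg) [ 7.4 -1.   7.7] ikcost 8e-26 q [-0.15  1.05  0.03  1.08 -0.11  1.87  1.49]
```

drive_tool --commands '[{"tx":0.2,"ty":0.82,"tz":-0.05,"rx":0.23,"ry":-0.03,"rz":0.24,"grip":1.0},{"tx":0.2,"ty":0.82,"tz":-0.05,"rx":0.23,"ry":-0.03,"rz":0.24,"grip":1.0},{"tx":0.2,"ty":0.82,"tz":-0.05,"rx":0.23,"ry":-0.03,"rz":0.24,"grip":1.0},{"tx":0.2,"ty":0.82,"tz":-0.05,"rx":0.23,"ry":-0.03,"rz":0.24,"grip":1.0},{"tx":0.0,"ty":0.9,"tz":0.0,"rx":0.0,"ry":0.0,"rz":0.0,"grip":1.0},{"tx":0.0,"ty":0.9,"tz":0.0,"rx":0.0,"ry":0.0,"rz":0.0,"grip":1.0},{"tx":0.0,"ty":0.9,"tz":0.0,"rx":0.0,"ry":0.0,"rz":0.0,"grip":1.0},{"tx":0.0,"ty":0.9,"tz":0.0,"rx":0.0,"ry":0.0,"rz":0.0,"grip":1.0},{"tx":0.0,"ty":0.9,"tz":0.0,"rx":0.0,"ry":0.0,"rz":0.0,"grip":1.0}]'

```text
clock: 13.42
tcp_pos: [0.626, -0.0091, 0.093]
orientation: [0.023, -2.273, 0.016]
contact_force: [0.2, -0.0, -5.0]
grip_width: 0.0408
```

```bash
python3 rec.py; python3 tg.py "(.632,.052,.06)" 1.6
python3 - <<'E'
from h import *
a=cam('wrist')['frame'];b=cam('scene')['frame'];c=cam('top')['frame']
cv2.imwrite('pics/f1.png',np.hstack([cv2.resize(x,(400,300)) for x in (a,b)])); cv2.imwrite('pics/f2.png',c)
E
```

```text
13.425 q [-0.087  1.058  0.039  1.071 -0.057  1.882  1.547] p [ 0.626  -0.0091  0.093 ] 
z [-0.763 -0.02  -0.646] y [-0.022  1.    -0.004] w 0.0408 F [ 0.2 -0.  -5. ]
[0.6217 0.0517 0.0923]
rows 4: "tx": -0.05, "ty": 0.76, "tz": -0.01, "rx": 0.01, "ry": -0.00, "rz": 0.01   | d(mm) [-4.3 60.8 -0.7] rot(deg) [ 0.2 -0.1  0.3] ikcost 4e-27 q [-0.14  1.05  0.01  1.08 -0.09  1.87  1.48]
```

View pics/f1.png

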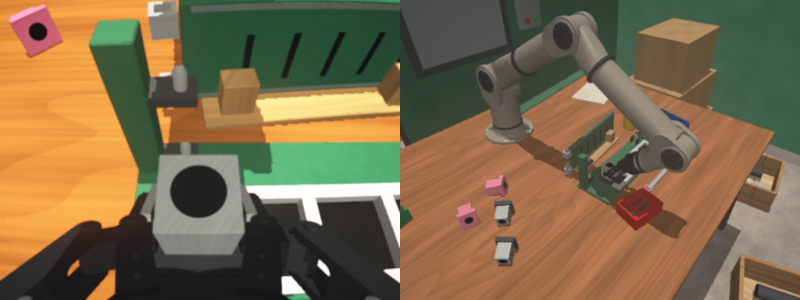

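View pics/f2.png

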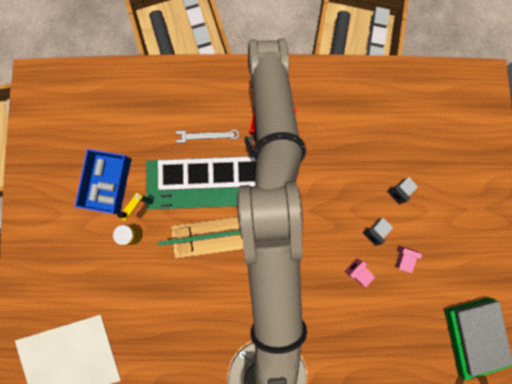

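```bash
cat > tray.py <<'E'
from h import *
from nut import boxsdf
from scipy.optimize import least_squares
def traysdf(p):
    walls=boxsdf(p,np.array([0,0,.013]),np.array([.045,.162,.013]))
    for y in [.117,.039,-.039,-.117]:
        walls=np.maximum(walls,-boxsdf(p,np.array([0,y,.112]),np.array([.033,.033,.1])))
    plate=np.maximum(p[:,2]-.012,0)   # plate top (infinite, interior)
    return np.where(np.abs(walls)<np.abs(plate),walls,p[:,2]-.012)
def fittray(W,x0,ex=None):
    P=W.reshape(-1,3); P=P[~np.isnan(P[:,0])]
    c,s=np.cos(x0[2]),np.sin(x0[2]); d=P[:,:2]-x0[:2]; l=np.c_[d[:,0]*c+d[:,1]*s,-d[:,0]*s+d[:,1]*c]
    k=(np.abs(l[:,0])<.055)&(np.abs(l[:,1])<.175)&(P[:,2]>.006)&(P[:,2]<.034)
    P=P[k]
    if len(P)>6000: P=P[::len(P)//6000+1]
    def f(v):
        c,s=np.cos(v[2]),np.sin(v[2]); d=P[:,:2]-v[:2]
        return traysdf(np.c_[d[:,0]*c+d[:,1]*s,-d[:,0]*s+d[:,1]*c,P[:,2]-v[3]])
    r=least_squares(f,[*x0,0],loss='soft_l1',f_scale=.002)
    return r.x,len(P),np.median(np.abs(r.fun)),np.percentile(np.abs(r.fun),90)
if __name__=='__main__':
    x0=[.629,.169,np.radians(1.63)]
    for n in ['wrist','scene','top']:
        x,N,e,e9=fittray(cloud(cam(n)),x0); print(n,x[:2].round(4),'yaw',np.degrees(x[2]).round(2),'dz',x[3].round(4),N,e.round(4),e9.round(4))
    W=np.load('top.npz')['W']; x,N,e,e9=fittray(W,x0); print('top0',x[:2].round(4),'yaw',np.degrees(x[2]).round(2),'dz',x[3].round(4),N,e.round(4),e9.round(4))
    W=np.load('scene.npz')['W']; x,N,e,e9=fittray(W,x0); print('scene0',x[:2].round(4),'yaw',np.degrees(x[2]).round(2),'dz',x[3].round(4),N,e.round(4),e9.round(4))
E
python3 tray.py
cat > nuth.py <<'E'
# refine nut in hand from wrist cloud (tool frame)
from inhand import *
from nut import sdf
f=cam('wrist'); o=status.get_obs()
W=cloud(f); Rt=R.from_rotvec(o['orientation']).as_matrix(); P=(W.reshape(-1,3)-o['tcp_pos'])@Rt
P=P[~np.isnan(P[:,0])]
d=np.load('ih.npz'); Rr,t=d['Rr'],d['t']
L=(P-t)@Rr  # nut frame
k=(np.abs(L[:,0])<.035)&(np.abs(L[:,1])<.019)&(L[:,2]<.075)&(L[:,2]>-.01); L=L[k]
def fun(v):
    c,s=np.cos(v[2]),np.sin(v[2]); q=L-[v[0],0,v[1]]; q=np.c_[q[:,0]*c-q[:,2]*s,q[:,1],q[:,0]*s+q[:,2]*c]; return sdf(q)
r=least_squares(fun,[0,0,0],loss='soft_l1',f_scale=.002); print('nut-in-hand corr: x,z (nut frame) mm',(r.x[:2]*1000).round(2),'tilt deg',np.degrees(r.x[2]).round(2),'N',len(L),np.median(np.abs(r.fun)),np.percentile(np.abs(r.fun),90))
v=r.x
# new nut pose: point in old nut frame L = [v0,0,v1] + Ry(th) q
c,s=np.cos(v[2]),np.sin(v[2]); A=np.array([[c,0,s],[0,1,0],[-s,0,c]])
np.savez('ih2.npz',Rr=Rr@A,t=t+Rr@np.array([v[0],0,v[1]]))
E
python3 nuth.py
```

```text
wrist [0.6281 0.169 ] yaw 1.74 dz 0.0001 4642 0.0004 0.0011
scene [0.6268 0.1695] yaw 1.78 dz 0.0002 600 0.001 0.0026
top [0.6268 0.1686] yaw 1.51 dz 0.0028 3231 0.0015 0.0038
top0 [0.6271 0.1682] yaw 1.56 dz 0.0028 3627 0.0015 0.0037
scene0 [0.6268 0.1697] yaw 1.8 dz 0.0006 2268 0.001 0.0026
nut-in-hand corr: x,z (nut frame) mm [-0.5  -1.28] tilt deg -0.06 N 14034 0.0003277199561021217 0.0009561604582422043
```

```bash
sed -i "s/'ih.npz'); pos/'ih2.npz'); pos/" tg.py; python3 tg.py "(.6313,.0521,.05)" 1.7
```

```text
[0.6205 0.0518 0.0836]
rows 4: "tx": -0.07, "ty": 0.79, "tz": -0.12, "rx": 0.01, "ry": -0.00, "rz": 0.02   | d(mm) [-5.6 63.3 -9.4] rot(deg) [ 0.3 -0.2  0.5] ikcost 2e-27 q [-0.14  1.06  0.01  1.09 -0.09  1.86  1.48]
```

drive_tool --commands '[{"tx":-0.07,"ty":0.79,"tz":-0.12,"rx":0.01,"ry":0.0,"rz":0.02,"grip":1.0},{"tx":-0.07,"ty":0.79,"tz":-0.12,"rx":0.01,"ry":0.0,"rz":0.02,"grip":1.0},{"tx":-0.07,"ty":0.79,"tz":-0.12,"rx":0.01,"ry":0.0,"rz":0.02,"grip":1.0},{"tx":-0.07,"ty":0.79,"tz":-0.12,"rx":0.01,"ry":0.0,"rz":0.02,"grip":1.0},{"tx":0.0,"ty":0.0,"tz":0.0,"rx":0.0,"ry":0.0,"rz":0.0,"grip":1.0}]'

```text
clock: 14.4
tcp_pos: [0.6201, 0.0557, 0.0831]
orientation: [0.044, -2.272, 0.015]
contact_force: [-0.6, -0.3, -4.9]
grip_width: 0.0412
```

```bash
python3 tg.py "(.6313,.0521,.012)" 1.7; python3 tray.py | head -1
```

```text
[0.6205 0.0518 0.0456]
rows 2: "tx": 0.01, "ty": -0.10, "tz": -0.94, "rx": -0.01, "ry": -0.01, "rz": -0.03   | d(mm) [  0.4  -3.9 -37.5] rot(deg) [-0.2 -0.2 -0.4] ikcost 4e-26 q [-0.15  1.1   0.01  1.08 -0.09  1.82  1.49]
wrist [0.6282 0.169 ] yaw 1.79 dz 0.0001 4689 0.0004 0.0011
```

drive_tool --commands '[{"tx":0.0,"ty":-0.19,"tz":-0.2,"rx":0.0,"ry":0.0,"rz":-0.05,"grip":1.0},{"tx":0.0,"ty":0.0,"tz":-0.4,"rx":0.0,"ry":0.0,"rz":0.0,"grip":1.0},{"tx":0.0,"ty":0.0,"tz":-0.4,"rx":0.0,"ry":0.0,"rz":0.0,"grip":1.0},{"tx":0.0,"ty":0.0,"tz":0.0,"rx":0.0,"ry":0.0,"rz":0.0,"grip":1.0}]'

```text
clock: 15.05
tcp_pos: [0.6198, 0.0492, 0.0622]
orientation: [0.031, -2.271, 0.012]
contact_force: [0.1, 0.0, -3.8]
grip_width: 0.0412
```

```bash
python3 tg.py "(.6313,.0521,.012)" 1.7; python3 nuth.py
```

```text
[0.6205 0.0518 0.0456]
rows 1: "tx": 0.04, "ty": 0.13, "tz": -0.83, "rx": -0.01, "ry": -0.03, "rz": 0.02   | d(mm) [  0.7   2.6 -16.6] rot(deg) [-0.1 -0.3  0.2] ikcost 4e-20 q [-0.15  1.1   0.01  1.08 -0.09  1.82  1.49]
nut-in-hand corr: x,z (nut frame) mm [-0.13 -1.81] tilt deg -0.1 N 14060 0.00032990486661307883 0.0009547283221730222
```

drive_tool --commands '[{"tx":0.04,"ty":0.13,"tz":-0.2,"rx":0.0,"ry":0.0,"rz":0.0,"grip":1.0},{"tx":0.0,"ty":0.0,"tz":-0.2,"rx":0.0,"ry":0.0,"rz":0.0,"grip":1.0},{"tx":0.0,"ty":0.0,"tz":0.0,"rx":0.0,"ry":0.0,"rz":0.0,"grip":1.0}]'

```text
clock: 15.48
tcp_pos: [0.621, 0.0519, 0.055]
orientation: [0.032, -2.272, 0.012]
contact_force: [-1.0, -0.7, -4.5]
grip_width: 0.0409
```

```bash
python3 tg.py "(.6313,.0521,.012)" 1.7; python3 rec.py
```

```text
[0.6208 0.0518 0.0461]
rows 1: "tx": -0.01, "ty": -0.01, "tz": -0.44, "rx": -0.01, "ry": -0.03, "rz": 0.02   | d(mm) [-0.2 -0.1 -8.9] rot(deg) [-0.1 -0.2  0.2] ikcost 2e-25 q [-0.14  1.1  -0.    1.08 -0.08  1.82  1.48]
15.475 q [-0.146  1.096  0.016  1.081 -0.099  1.831  1.485] p [0.621  0.0519 0.055 ] 
z [-0.764 -0.019 -0.645] y [-0.027  1.     0.002] w 0.0409 F [-1.  -0.7 -4.5]
```

drive_tool --commands '[{"tx":0.0,"ty":0.0,"tz":-0.2,"rx":0.0,"ry":0.0,"rz":0.0,"grip":1.0},{"tx":0.0,"ty":0.0,"tz":-0.2,"rx":0.0,"ry":0.0,"rz":0.0,"grip":1.0},{"tx":0.0,"ty":0.0,"tz":0.0,"rx":0.0,"ry":0.0,"rz":0.0,"grip":1.0}]'

```text
clock: 15.85
tcp_pos: [0.621, 0.0517, 0.0469]
orientation: [0.031, -2.272, 0.012]
contact_force: [-0.3, 0.3, -4.6]
grip_width: 0.0412
```

```bash
python3 rec.py
```

```text
15.85 q [-0.145  1.106  0.015  1.08  -0.099  1.822  1.486] p [0.621  0.0517 0.0469] 
z [-0.764 -0.019 -0.645] y [-0.027  1.     0.002] w 0.0412 F [-0.3  0.3 -4.6]
```

drive_tool --commands '[{"tx":0.0,"ty":0.0,"tz":-0.05,"rx":0.0,"ry":0.0,"rz":0.0,"grip":1.0},{"tx":0.0,"ty":0.0,"tz":0.0,"rx":0.0,"ry":0.0,"rz":0.0,"grip":-0.4},{"tx":0.0,"ty":0.0,"tz":0.0,"rx":0.0,"ry":0.0,"rz":0.0,"grip":-0.4},{"tx":0.0,"ty":0.0,"tz":0.0,"rx":0.0,"ry":0.0,"rz":0.0,"grip":-0.4},{"tx":0.4,"ty":0.0,"tz":0.35,"rx":0.0,"ry":0.0,"rz":0.0,"grip":-0.4},{"tx":0.7,"ty":0.0,"tz":0.65,"rx":0.0,"ry":0.0,"rz":0.0,"grip":-0.4},{"tx":0.5,"ty":0.0,"tz":1.0,"rx":0.0,"ry":0.0,"rz":0.0,"grip":-0.4},{"tx":0.0,"ty":0.0,"tz":1.0,"rx":0.0,"ry":0.0,"rz":0.0,"grip":-0.4}]'

```text
clock: 16.85
tcp_pos: [0.6445, 0.0516, 0.1019]
orientation: [0.031, -2.288, 0.012]
contact_force: [0.1, 0.5, 0.7]
grip_width: 0.06
```

```bash
python3 rec.py; python3 - <<'E'
from h import *
cv2.imwrite('pics/g1.png',cam('wrist')['frame'])
E
```

```text
16.85 q [-0.169  1.077  0.077  1.003 -0.134  1.916  1.508] p [0.6445 0.0516 0.1019] 
z [-0.753 -0.019 -0.657] y [-0.026  1.     0.002] w 0.06 F [0.1 0.5 0.7]
```

View pics/g1.png

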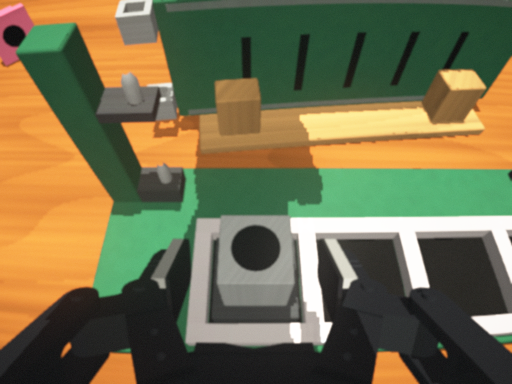

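drive_tool --commands '[{"tx":0.0,"ty":-1.0,"tz":0.1,"rx":0.0,"ry":0.0,"rz":0.0,"grip":-0.4},{"tx":0.0,"ty":-1.0,"tz":0.1,"rx":0.0,"ry":0.0,"rz":0.0,"grip":-0.4},{"tx":0.0,"ty":-1.0,"tz":0.1,"rx":0.0,"ry":0.0,"rz":0.0,"grip":-0.4},{"tx":0.0,"ty":-1.0,"tz":0.1,"rx":0.0,"ry":0.0,"rz":0.0,"grip":-0.4},{"tx":0.0,"ty":-1.0,"tz":0.1,"rx":0.0,"ry":0.0,"rz":0.0,"grip":-0.4},{"tx":0.0,"ty":-1.0,"tz":0.0,"rx":0.0,"ry":0.0,"rz":0.0,"grip":-0.4},{"tx":0.0,"ty":-1.0,"tz":0.0,"rx":0.0,"ry":0.0,"rz":0.0,"grip":-0.4},{"tx":-0.3,"ty":-1.0,"tz":0.0,"rx":0.0,"ry":0.0,"rz":-0.6,"grip":-1.0},{"tx":-0.3,"ty":-1.0,"tz":0.0,"rx":0.0,"ry":0.0,"rz":-0.6,"grip":-1.0},{"tx":-0.3,"ty":-1.0,"tz":0.0,"rx":0.0,"ry":0.0,"rz":-0.6,"grip":-1.0}]'

```text
clock: 18.15
tcp_pos: [0.6236, -0.1498, 0.1099]
orientation: [-0.259, -2.278, -0.121]
contact_force: [0.8, 0.3, -0.5]
grip_width: 0.0857
```

```bash
python3 rec.py;  python3 wn.py 49.5 0.1 1 "(.4475,-.3555)"
```

```text
18.15 q [ 0.047  1.071  0.258  1.033 -0.202  1.916  1.64 ] p [ 0.6236 -0.1498  0.1099] 
z [-0.733  0.171 -0.659] y [0.226 0.974 0.002] w 0.0857 F [ 0.8  0.3 -0.5]
wrist 0.69 fit [ 0.4484 -0.3551] -45.3 dz -0.0005 err 0.0004 0.0011 3297
rows 13: "tx": -0.50, "ty": -0.94, "tz": -0.13, "rx": 0.00, "ry": 0.01, "rz": -0.31   | d(mm) [-129.9 -244.6  -32.5] rot(deg) [  0.5   0.5 -32. ] ikcost 5e-22 q [ 0.47  1.11  0.37  1.07 -0.34  1.89  1.62]
wrist 0.66 fit [0.6375 0.0507] -1.1 dz 0.0187 err 0.0017 0.0063 3874
scene 0.87 fit [ 0.5759 -0.4398] -49.7 dz -0.0003 err 0.0007 0.0019 816
scene 0.76 fit [ 0.4472 -0.3557] -45.3 dz -0.0002 err 0.0008 0.0021 605
rows 13: "tx": -0.51, "ty": -0.96, "tz": -0.12, "rx": 0.00, "ry": 0.01, "rz": -0.31   | d(mm) [-132.6 -250.1  -32.3] rot(deg) [  0.2   0.7 -32.3] ikcost 8e-22 q [ 0.48  1.11  0.36  1.07 -0.34  1.88  1.62]
```

drive_tool --commands '[{"tx":-0.5,"ty":-0.94,"tz":0.0,"rx":0.0,"ry":0.0,"rz":-0.31,"grip":-1.0},{"tx":-0.5,"ty":-0.94,"tz":0.0,"rx":0.0,"ry":0.0,"rz":-0.31,"grip":-1.0},{"tx":-0.5,"ty":-0.94,"tz":0.0,"rx":0.0,"ry":0.0,"rz":-0.31,"grip":-1.0},{"tx":-0.5,"ty":-0.94,"tz":0.0,"rx":0.0,"ry":0.0,"rz":-0.31,"grip":-1.0},{"tx":-0.5,"ty":-0.94,"tz":0.0,"rx":0.0,"ry":0.0,"rz":-0.31,"grip":-1.0},{"tx":-0.5,"ty":-0.94,"tz":0.0,"rx":0.0,"ry":0.0,"rz":-0.31,"grip":-1.0},{"tx":-0.5,"ty":-0.94,"tz":0.0,"rx":0.0,"ry":0.0,"rz":-0.31,"grip":-1.0},{"tx":-0.5,"ty":-0.94,"tz":0.0,"rx":0.0,"ry":0.0,"rz":-0.31,"grip":-1.0},{"tx":-0.5,"ty":-0.94,"tz":0.0,"rx":0.0,"ry":0.0,"rz":-0.31,"grip":-1.0},{"tx":-0.5,"ty":-0.94,"tz":0.0,"rx":0.0,"ry":0.0,"rz":-0.31,"grip":-1.0}]'

```text
clock: 19.6
tcp_pos: [0.5232, -0.3378, 0.1101]
orientation: [-0.75, -2.19, -0.343]
contact_force: [0.2, -0.3, 0.2]
grip_width: 0.0855
```

```bash
python3 rec.py;  python3 wc.py 49.5 0.1 1 "(.4479,-.3554,-45.3)"
```

```text
19.6 q [ 0.364  1.047  0.339  1.114 -0.297  1.884  1.625] p [ 0.5232 -0.3378  0.1101] 
z [-0.593  0.463 -0.659] y [0.614 0.789 0.002] w 0.0855 F [ 0.2 -0.3  0.2]
fit [ 0.4484 -0.3552] -45.1 dz -0.0004 err 0.0003 0.0009 6496
rows 3: "tx": -0.47, "ty": -0.96, "tz": -0.54, "rx": 0.02, "ry": 0.02, "rz": -0.29   | d(mm) [-27.9 -57.4 -32.5] rot(deg) [ 0.6  0.4 -6.9] ikcost 4e-19 q [ 0.47  1.11  0.36  1.07 -0.33  1.89  1.62]
rows 5: "tx": -0.82, "ty": -0.04, "tz": -0.97, "rx": 0.01, "ry": 0.01, "rz": -0.17   | d(mm) [-81.6  -3.5 -97.4] rot(deg) [ 0.6  0.4 -6.9] ikcost 1e-30 q [ 0.44  1.08  0.33  1.33 -0.33  1.67  1.65]
```

drive_tool --commands '[{"tx":-0.47,"ty":-0.96,"tz":-0.54,"rx":0.02,"ry":0.02,"rz":-0.29,"grip":-1.0},{"tx":-0.47,"ty":-0.96,"tz":-0.54,"rx":0.02,"ry":0.02,"rz":-0.29,"grip":-1.0},{"tx":-0.47,"ty":-0.96,"tz":-0.54,"rx":0.02,"ry":0.02,"rz":-0.29,"grip":-1.0},{"tx":-0.54,"ty":0.54,"tz":-0.65,"rx":0.0,"ry":0.0,"rz":0.0,"grip":-1.0},{"tx":-0.54,"ty":0.54,"tz":-0.65,"rx":0.0,"ry":0.0,"rz":0.0,"grip":-1.0},{"tx":-0.54,"ty":0.54,"tz":-0.65,"rx":0.0,"ry":0.0,"rz":0.0,"grip":-1.0},{"tx":-0.54,"ty":0.54,"tz":-0.65,"rx":0.0,"ry":0.0,"rz":0.0,"grip":-1.0}]'

```text
clock: 20.52
tcp_pos: [0.4514, -0.3514, 0.0244]
orientation: [-0.879, -2.138, -0.409]
contact_force: [-0.5, 0.7, 0.1]
grip_width: 0.0856
```

```bash
python3 rec.py;  python3 wc.py 49.5 0. 1 "(.4484,-.3552,-45.1)"
```

```text
20.525 q [ 0.437  1.081  0.34   1.285 -0.331  1.704  1.647] p [ 0.4514 -0.3514  0.0244] 
z [-0.539  0.537 -0.649] y [0.704 0.71  0.003] w 0.0856 F [-0.5  0.7  0.1]
fit [ 0.4452 -0.3589] -50.9 dz -0.0001 err 0.0008 0.0209 21419
rows 1: "tx": -0.67, "ty": 0.07, "tz": -0.52, "rx": -0.03, "ry": -0.01, "rz": -0.77   | d(mm) [-13.3   1.3 -10.4] rot(deg) [-0.3 -0.  -6.2] ikcost 5e-31 q [ 0.46  1.08  0.35  1.34 -0.39  1.67  1.61]
rows 1: "tx": -0.67, "ty": 0.07, "tz": -0.52, "rx": -0.03, "ry": -0.01, "rz": -0.77   | d(mm) [-13.3   1.3 -10.4] rot(deg) [-0.3 -0.  -6.2] ikcost 5e-31 q [ 0.46  1.08  0.35  1.34 -0.39  1.67  1.61]
```

drive_tool --commands '[{"tx":-0.49,"ty":0.5,"tz":-0.55,"rx":0.0,"ry":0.0,"rz":0.0,"grip":-1.0},{"tx":0.0,"ty":0.0,"tz":0.0,"rx":0.0,"ry":0.0,"rz":0.0,"grip":1.0},{"tx":0.0,"ty":0.0,"tz":0.0,"rx":0.0,"ry":0.0,"rz":0.0,"grip":1.0},{"tx":0.0,"ty":0.0,"tz":0.0,"rx":0.0,"ry":0.0,"rz":0.0,"grip":1.0},{"tx":0.0,"ty":0.0,"tz":0.0,"rx":0.0,"ry":0.0,"rz":0.0,"grip":1.0},{"tx":0.0,"ty":0.0,"tz":0.0,"rx":0.0,"ry":0.0,"rz":0.0,"grip":1.0}]' --grip_force 80

```text
clock: 21.32
tcp_pos: [0.4427, -0.3423, 0.0153]
orientation: [-0.878, -2.141, -0.406]
contact_force: [-0.5, -5.0, 4.4]
grip_width: 0.0414
```

```bash
python3 rec.py; python3 - <<'E'
from inhand import *
o=status.get_obs(); Rr,t=inhand(o['tcp_pos'],o['orientation'],.4484,-.3552,-45.1); print(Rr.round(3),t.round(4)); np.savez('ih.npz',Rr=Rr,t=t)
E
```

```text
21.325 q [ 0.43   1.075  0.338  1.326 -0.331  1.668  1.652] p [ 0.4427 -0.3423  0.0153] 
z [-0.539  0.534 -0.651] y [0.703 0.711 0.002] w 0.0414 F [-0.5 -5.   4.4]
[[-0.646  0.    -0.763]
 [ 0.     1.     0.   ]
 [ 0.763  0.    -0.646]] [0.0298 0.     0.0105]
```

drive_tool --commands '[{"tx":0.0,"ty":0.0,"tz":1.0,"rx":0.0,"ry":0.0,"rz":0.0,"grip":1.0},{"tx":0.0,"ty":0.0,"tz":1.0,"rx":0.0,"ry":0.0,"rz":0.0,"grip":1.0},{"tx":0.0,"ty":0.0,"tz":1.0,"rx":0.0,"ry":0.0,"rz":0.0,"grip":1.0},{"tx":0.2,"ty":0.2,"tz":1.0,"rx":-0.67,"ry":0.67,"rz":-0.81,"grip":1.0},{"tx":0.2,"ty":0.2,"tz":0.5,"rx":-0.67,"ry":0.67,"rz":-0.81,"grip":1.0},{"tx":0.2,"ty":0.2,"tz":0.0,"rx":-0.67,"ry":0.67,"rz":-0.81,"grip":1.0},{"tx":0.2,"ty":0.2,"tz":0.0,"rx":-0.67,"ry":0.67,"rz":-0.81,"grip":1.0},{"tx":0.2,"ty":0.2,"tz":0.0,"rx":-0.67,"ry":0.67,"rz":-0.81,"grip":1.0},{"tx":0.2,"ty":0.2,"tz":0.0,"rx":-0.67,"ry":0.67,"rz":-0.81,"grip":1.0},{"tx":0.2,"ty":0.2,"tz":0.0,"rx":-0.67,"ry":0.67,"rz":-0.81,"grip":1.0}]'

```text
clock: 22.58
tcp_pos: [0.4714, -0.3123, 0.1056]
orientation: [-1.925, -1.234, 0.226]
contact_force: [0.3, 0.4, -5.7]
grip_width: 0.0411
```

```bash
python3 rec.py; sed -i "s/'ih2.npz'); pos/sys.argv[3] if len(sys.argv)>3 else 'ih2.npz'); pos/" tg.py; python3 tg.py "(.6,-.2,.06)" 1.7 ih.npz; python3 tg.py "(.6,-.2,.06)" -20 ih.npz
```

```text
22.575 q [ 0.202  1.057  0.693  1.333 -0.528  1.851  0.567] p [ 0.4714 -0.3123  0.1056] 
z [-0.538  0.538 -0.649] y [ 0.675 -0.185 -0.714] w 0.0411 F [ 0.3  0.4 -5.7]
[ 0.5887 -0.2003  0.0895]
rows 10: "tx": 0.59, "ty": 0.56, "tz": -0.08, "rx": -0.91, "ry": 0.36, "rz": -0.41   | d(mm) [117.3 112.  -16.1] rot(deg) [-73.1  29.1 -32.9] ikcost 6e-23 q [-0.18  1.16  0.73  1.17 -0.29  1.82 -1.02]
[ 0.5894 -0.1961  0.0895]
rows 9: "tx": 0.66, "ty": 0.65, "tz": -0.09, "rx": -0.94, "ry": 0.60, "rz": -0.71   | d(mm) [118.  116.2 -16.1] rot(deg) [-68.   43.4 -51. ] ikcost 5e-24 q [-0.    1.12  0.56  1.12 -0.4   1.9  -1.36]
```

drive_tool --commands '[{"tx":0.59,"ty":0.56,"tz":0.0,"rx":-0.91,"ry":0.36,"rz":-0.41,"grip":1.0},{"tx":0.59,"ty":0.56,"tz":0.0,"rx":-0.91,"ry":0.36,"rz":-0.41,"grip":1.0},{"tx":0.59,"ty":0.56,"tz":0.0,"rx":-0.91,"ry":0.36,"rz":-0.41,"grip":1.0},{"tx":0.59,"ty":0.56,"tz":0.0,"rx":-0.91,"ry":0.36,"rz":-0.41,"grip":1.0},{"tx":0.59,"ty":0.56,"tz":0.0,"rx":-0.91,"ry":0.36,"rz":-0.41,"grip":1.0},{"tx":0.59,"ty":0.56,"tz":0.0,"rx":-0.91,"ry":0.36,"rz":-0.41,"grip":1.0},{"tx":0.59,"ty":0.56,"tz":0.0,"rx":-0.91,"ry":0.36,"rz":-0.41,"grip":1.0},{"tx":0.59,"ty":0.56,"tz":0.0,"rx":-0.91,"ry":0.36,"rz":-0.41,"grip":1.0},{"tx":0.59,"ty":0.56,"tz":0.0,"rx":-0.91,"ry":0.36,"rz":-0.41,"grip":1.0},{"tx":0.59,"ty":0.56,"tz":0.0,"rx":-0.91,"ry":0.36,"rz":-0.41,"grip":1.0}]'

```text
clock: 23.82
tcp_pos: [0.5897, -0.1988, 0.105]
orientation: [2.846, 0.055, -1.311]
contact_force: [0.3, -1.2, -6.2]
grip_width: 0.041
```

```bash
python3 rec.py; python3 nuth.py;  python3 tg.py "(.645,-.15,.08)" 1.7;python3 tg.py "(.645,.0,.09)" 1.7
```

```text
23.825 q [-0.301  1.293  1.087  1.175 -0.521  1.901 -0.795] p [ 0.5897 -0.1988  0.105 ] 
z [-0.76  -0.022 -0.65 ] y [ 0.035 -0.999 -0.007] w 0.041 F [ 0.3 -1.2 -6.2]
nut-in-hand corr: x,z (nut frame) mm [ 2.24 -0.9 ] tilt deg -0.13 N 16854 0.0003903593735754742 0.0010313118718945633
[ 0.6359 -0.1503  0.1104]
rows 3: "tx": 0.73, "ty": 0.75, "tz": 0.12, "rx": -0.01, "ry": 0.00, "rz": -0.02   | d(mm) [43.8 45.2  7.2] rot(deg) [-0.3  0.  -0.5] ikcost 4e-05 q [-0.08  1.1   0.38  1.01 -0.13  1.91 -1.27]
[ 6.359e-01 -3.000e-04  1.204e-01]
rows 11: "tx": 0.20, "ty": 0.89, "tz": 0.08, "rx": -0.00, "ry": 0.00, "rz": -0.01   | d(mm) [ 43.8 195.2  17.2] rot(deg) [-0.3  0.  -0.5] ikcost 1e-04 q [-0.15  1.04  0.16  1.05 -0.13  1.91 -1.54]
```

```bash
python3 tg.py "(.630,-.13,.086)" 1.7;python3 tg.py "(.629,.13,.086)" 1.7;python3 tg.py "(.629,.13,.06)" 1.7
```

```text
[ 0.6209 -0.1303  0.1164]
rows 4: "tx": 0.36, "ty": 0.81, "tz": 0.17, "rx": -0.01, "ry": 0.00, "rz": -0.02   | d(mm) [28.8 65.2 13.2] rot(deg) [-0.3  0.  -0.5] ikcost 2e-29 q [-0.22  1.13  0.65  1.09 -0.3   1.91 -1.14]
[0.6199 0.1297 0.1164]
rows 17: "tx": 0.08, "ty": 0.96, "tz": 0.04, "rx": -0.00, "ry": 0.00, "rz": -0.00   | d(mm) [ 27.8 325.2  13.2] rot(deg) [-0.3  0.  -0.5] ikcost 4e-19 q [-0.29  1.04  0.13  1.06 -0.23  1.91 -1.69]
[0.6199 0.1297 0.0904]
rows 17: "tx": 0.08, "ty": 0.96, "tz": -0.04, "rx": -0.00, "ry": 0.00, "rz": -0.00   | d(mm) [ 27.8 325.2 -12.8] rot(deg) [-0.3  0.  -0.5] ikcost 2e-29 q [-0.42  1.11  0.42  1.08 -0.41  1.91 -1.53]
```

drive_tool --commands '[{"tx":0.4,"ty":0.6,"tz":0.2,"rx":0.0,"ry":0.0,"rz":-0.02,"grip":1.0},{"tx":0.4,"ty":0.8,"tz":0.2,"rx":0.0,"ry":0.0,"rz":-0.02,"grip":1.0},{"tx":0.4,"ty":0.8,"tz":0.2,"rx":0.0,"ry":0.0,"rz":-0.02,"grip":1.0},{"tx":0.3,"ty":0.8,"tz":0.1,"rx":0.0,"ry":0.0,"rz":0.0,"grip":1.0},{"tx":0.0,"ty":0.9,"tz":0.0,"rx":0.0,"ry":0.0,"rz":0.0,"grip":1.0},{"tx":0.0,"ty":0.9,"tz":0.0,"rx":0.0,"ry":0.0,"rz":0.0,"grip":1.0},{"tx":0.0,"ty":0.9,"tz":0.0,"rx":0.0,"ry":0.0,"rz":0.0,"grip":1.0}]'

```text
clock: 24.75
tcp_pos: [0.6183, -0.0855, 0.1184]
orientation: [2.849, 0.046, -1.314]
contact_force: [-0.3, -0.6, -5.4]
grip_width: 0.041
```

```bash
python3 rec.py; python3 nuth.py; python3 tg.py "(.629,.13,.09)" 1.7; python3 tray.py|head -1
```

```text
24.75 q [-0.282  1.119  0.667  1.118 -0.344  1.913 -1.172] p [ 0.6183 -0.0855  0.1184] 
z [-0.76  -0.015 -0.649] y [ 0.028 -1.    -0.009] w 0.041 F [-0.3 -0.6 -5.4]
nut-in-hand corr: x,z (nut frame) mm [ 0.64 -2.57] tilt deg -0.19 N 16819 0.0003881493704907951 0.0010316139101237583
[0.6182 0.1297 0.1221]
rows 11: "tx": -0.00, "ty": 0.96, "tz": 0.02, "rx": -0.01, "ry": 0.00, "rz": -0.00   | d(mm) [ -0.8 211.9   3.8] rot(deg) [-0.7  0.  -0.1] ikcost 8e-24 q [-0.26  1.03  0.06  1.06 -0.19  1.91 -1.72]
wrist [0.6244 0.1716] yaw 2.38 dz -0.0001 4170 0.0011 0.0064
```

drive_tool --commands '[{"tx":0.0,"ty":0.5,"tz":0.3,"rx":0.0,"ry":0.0,"rz":0.0,"grip":1.0},{"tx":0.0,"ty":0.95,"tz":0.0,"rx":0.0,"ry":0.0,"rz":0.0,"grip":1.0},{"tx":0.0,"ty":0.95,"tz":0.0,"rx":0.0,"ry":0.0,"rz":0.0,"grip":1.0},{"tx":0.0,"ty":0.95,"tz":0.0,"rx":0.0,"ry":0.0,"rz":0.0,"grip":1.0},{"tx":0.0,"ty":0.95,"tz":0.0,"rx":0.0,"ry":0.0,"rz":0.0,"grip":1.0},{"tx":0.0,"ty":0.95,"tz":0.0,"rx":0.0,"ry":0.0,"rz":0.0,"grip":1.0},{"tx":0.0,"ty":0.95,"tz":0.0,"rx":0.0,"ry":0.0,"rz":0.0,"grip":1.0},{"tx":0.0,"ty":0.95,"tz":0.0,"rx":0.0,"ry":0.0,"rz":0.0,"grip":1.0},{"tx":0.0,"ty":0.95,"tz":0.0,"rx":0.0,"ry":0.0,"rz":0.0,"grip":1.0},{"tx":0.0,"ty":0.95,"tz":0.0,"rx":0.0,"ry":0.0,"rz":0.0,"grip":1.0}]'

```text
clock: 26.2
tcp_pos: [0.6184, 0.0954, 0.1245]
orientation: [2.849, 0.046, -1.313]
contact_force: [0.1, 0.1, -4.4]
grip_width: 0.0412
```

```bash
python3 rec.py; python3 tg.py "(.629,.13,.05)" 1.7
```

```text
26.2 q [-0.318  1.034  0.275  1.09  -0.284  1.914 -1.573] p [0.6184 0.0954 0.1245] 
z [-0.76  -0.016 -0.65 ] y [ 0.029 -1.    -0.008] w 0.0412 F [ 0.1  0.1 -4.4]
[0.6182 0.1297 0.0821]
rows 3: "tx": -0.00, "ty": 0.57, "tz": -0.71, "rx": -0.02, "ry": 0.00, "rz": 0.00   | d(mm) [ -0.2  34.3 -42.4] rot(deg) [-0.5  0.1  0.1] ikcost 1e-21 q [-0.34  1.09  0.24  1.07 -0.3   1.87 -1.63]
```

drive_tool --commands '[{"tx":0.0,"ty":0.85,"tz":0.0,"rx":-0.02,"ry":0.0,"rz":0.0,"grip":1.0},{"tx":0.0,"ty":0.85,"tz":-0.2,"rx":-0.02,"ry":0.0,"rz":0.0,"grip":1.0},{"tx":0.0,"ty":0.0,"tz":-0.95,"rx":-0.02,"ry":0.0,"rz":0.0,"grip":1.0},{"tx":0.0,"ty":0.0,"tz":-0.95,"rx":0.0,"ry":0.0,"rz":0.0,"grip":1.0},{"tx":0.0,"ty":0.0,"tz":0.0,"rx":0.0,"ry":0.0,"rz":0.0,"grip":1.0},{"tx":0.0,"ty":0.0,"tz":0.0,"rx":0.0,"ry":0.0,"rz":0.0,"grip":1.0}]'

```text
clock: 26.95
tcp_pos: [0.6188, 0.1272, 0.0825]
orientation: [2.843, 0.038, -1.31]
contact_force: [0.8, -0.7, -4.7]
grip_width: 0.0413
```

```bash
python3 rec.py; python3 nuth.py; python3 tray.py|head -1; python3 tg.py "(.6292,.13,.012)" 1.7;python3 rec.py
```

```text
26.95 q [-0.324  1.082  0.214  1.073 -0.283  1.869 -1.638] p [0.6188 0.1272 0.0825] 
z [-0.76 -0.02 -0.65] y [ 0.027 -1.     0.   ] w 0.0413 F [ 0.8 -0.7 -4.7]
nut-in-hand corr: x,z (nut frame) mm [ 0.23 -3.31] tilt deg -0.18 N 17029 0.00037581843286852226 0.0009602552270848996
wrist [0.6279 0.1674] yaw 1.33 dz -0.0003 5489 0.0006 0.0026
[0.618  0.1297 0.0448]
rows 2: "tx": -0.03, "ty": 0.04, "tz": -0.96, "rx": -0.00, "ry": 0.01, "rz": 0.01   | d(mm) [ -1.1   1.8 -38.6] rot(deg) [-0.1  0.2  0.1] ikcost 1e-26 q [-0.31  1.12  0.17  1.07 -0.26  1.83 -1.65]
27.15 q [-0.325  1.081  0.213  1.073 -0.283  1.869 -1.638] p [0.6192 0.1279 0.0834] 
z [-0.759 -0.02  -0.651] y [ 0.027 -1.    -0.001] w 0.0411 F [ 0.5  0.5 -4.7]
```

drive_tool --commands '[{"tx":-0.05,"ty":0.09,"tz":-0.7,"rx":0.0,"ry":0.0,"rz":0.0,"grip":1.0},{"tx":0.0,"ty":0.0,"tz":-0.4,"rx":0.0,"ry":0.0,"rz":0.0,"grip":1.0},{"tx":0.0,"ty":0.0,"tz":-0.2,"rx":0.0,"ry":0.0,"rz":0.0,"grip":1.0},{"tx":0.0,"ty":0.0,"tz":-0.2,"rx":0.0,"ry":0.0,"rz":0.0,"grip":1.0},{"tx":0.0,"ty":0.0,"tz":0.0,"rx":0.0,"ry":0.0,"rz":0.0,"grip":1.0},{"tx":0.0,"ty":0.0,"tz":0.0,"rx":0.0,"ry":0.0,"rz":0.0,"grip":1.0}]'

```text
clock: 27.9
tcp_pos: [0.6179, 0.1298, 0.0529]
orientation: [2.844, 0.04, -1.309]
contact_force: [0.4, 0.1, -6.2]
grip_width: 0.0411
```

```bash
python3 tg.py "(.6292,.13,.012)" 1.7;python3 rec.py
```

```text
[0.618  0.1297 0.0448]
rows 1: "tx": 0.01, "ty": -0.01, "tz": -0.41, "rx": -0.01, "ry": 0.01, "rz": 0.01   | d(mm) [ 0.1 -0.2 -8.1] rot(deg) [-0.   0.1  0.1] ikcost 9e-24 q [-0.32  1.12  0.19  1.07 -0.27  1.83 -1.64]
27.9 q [-0.325  1.115  0.208  1.075 -0.287  1.834 -1.635] p [0.6179 0.1298 0.0529] 
z [-0.759 -0.02  -0.65 ] y [ 0.028 -1.    -0.001] w 0.0411 F [ 0.4  0.1 -6.2]
```

Nut bottom now ~20 mm, inside the walls. Lower and release.

drive_tool --commands '[{"tx":0.0,"ty":0.0,"tz":-0.2,"rx":0.0,"ry":0.0,"rz":0.0,"grip":1.0},{"tx":0.0,"ty":0.0,"tz":-0.18,"rx":0.0,"ry":0.0,"rz":0.0,"grip":1.0},{"tx":0.0,"ty":0.0,"tz":0.0,"rx":0.0,"ry":0.0,"rz":0.0,"grip":1.0},{"tx":0.0,"ty":0.0,"tz":0.0,"rx":0.0,"ry":0.0,"rz":0.0,"grip":-0.35},{"tx":0.0,"ty":0.0,"tz":0.0,"rx":0.0,"ry":0.0,"rz":0.0,"grip":-0.35},{"tx":0.0,"ty":0.0,"tz":0.0,"rx":0.0,"ry":0.0,"rz":0.0,"grip":-0.35},{"tx":0.4,"ty":0.0,"tz":0.35,"rx":0.0,"ry":0.0,"rz":0.0,"grip":-0.35},{"tx":0.6,"ty":0.0,"tz":0.65,"rx":0.0,"ry":0.0,"rz":0.0,"grip":-0.35},{"tx":0.3,"ty":0.0,"tz":1.0,"rx":0.0,"ry":0.0,"rz":0.0,"grip":-0.35},{"tx":0.0,"ty":0.0,"tz":1.0,"rx":0.0,"ry":0.0,"rz":0.0,"grip":-0.35}]'

```text
clock: 29.15
tcp_pos: [0.6397, 0.1287, 0.103]
orientation: [2.852, 0.037, -1.296]
contact_force: [-0.1, -0.3, -0.4]
grip_width: 0.0575
```

```bash
python3 rec.py; python3 - <<'E'
from h import *
cv2.imwrite('pics/g2.png',cam('wrist')['frame'])
E
```

```text
29.15 q [-0.203  1.081 -0.039  0.982 -0.134  1.916 -1.771] p [0.6397 0.1287 0.103 ] 
z [-0.753 -0.018 -0.658] y [ 0.025 -1.    -0.002] w 0.0575 F [-0.1 -0.3 -0.4]
```

View pics/g2.png

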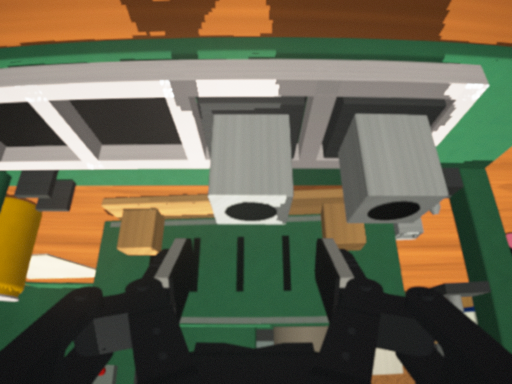

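```bash
python3 - <<'E'
from go import *
rng=np.random.default_rng(1); q0=status.get_obs()['joints']
def feas(tp,Rt):
    return min(ik(tp,Rt,np.clip(q0+rng.normal(0,.4,7)*(k>0),lo+.01,hi-.01)).cost for k in range(5))
for b in [42,44,46,48]:
    tp,Rt=nutgrasp(.576,-.44,-49.4,b,zn=42,deep=.003); print('C',b,'%.0e'%feas(tp,Rt))
for b in [50,52,54,56,58]:
    for z in [.012,.03]:
        Rt=tool(1.7,b,1); print('p1',b,z,'%.0e'%feas(np.array([.627,.208,z+.044])+.019*Rt.as_matrix()[:,2],Rt))
E
```

```text
C 42 3e-25
C 44 5e-31
C 46 5e-29
C 48 2e-04
p1 50 0.012 4e-20
p1 50 0.03 7e-01
p1 52 0.012 4e-25
p1 52 0.03 5e-21
p1 54 0.012 3e-06
p1 54 0.03 1e-04
p1 56 0.012 5e-04
p1 56 0.03 8e-01
p1 58 0.012 8e-01
p1 58 0.03 3e-03
```

drive_tool --commands '[{"tx":0.0,"ty":-0.3,"tz":0.9,"rx":0.0,"ry":-0.6,"rz":0.0,"grip":-0.35},{"tx":0.0,"ty":-0.8,"tz":0.9,"rx":0.0,"ry":-0.6,"rz":0.0,"grip":-0.35},{"tx":0.0,"ty":-1.0,"tz":0.3,"rx":0.0,"ry":0.0,"rz":0.0,"grip":-0.35},{"tx":0.0,"ty":-1.0,"tz":0.0,"rx":0.0,"ry":0.0,"rz":0.0,"grip":-0.35},{"tx":0.0,"ty":-1.0,"tz":0.0,"rx":0.0,"ry":0.0,"rz":0.0,"grip":-0.35},{"tx":0.0,"ty":-1.0,"tz":0.0,"rx":0.0,"ry":0.0,"rz":0.0,"grip":-0.35},{"tx":0.0,"ty":-1.0,"tz":0.0,"rx":0.0,"ry":0.0,"rz":0.0,"grip":-0.35},{"tx":0.0,"ty":-1.0,"tz":0.0,"rx":0.0,"ry":0.0,"rz":0.0,"grip":-0.35},{"tx":0.0,"ty":-1.0,"tz":0.0,"rx":0.0,"ry":0.0,"rz":0.0,"grip":-0.35},{"tx":0.0,"ty":-1.0,"tz":0.0,"rx":0.0,"ry":0.0,"rz":0.0,"grip":-0.35}]'

```text
clock: 30.45
tcp_pos: [0.6384, -0.0539, 0.1442]
orientation: [2.947, 0.038, -1.055]
contact_force: [0.3, -0.7, 0.0]
grip_width: 0.0575
```

```bash
python3 rec.py; python3 - <<'E'
from go import *
Rt=tool(-49.4,40,-1); plan([.576,-.425,.14],Rt,step_r=8)
E
```

```text
30.45 q [-0.027  0.911  0.019  1.151 -0.003  1.768 -1.555] p [ 0.6384 -0.0539  0.1442] 
z [-0.635 -0.019 -0.773] y [ 0.026 -1.     0.003] w 0.0575 F [ 0.3 -0.7  0. ]
rows 20: "tx": -0.16, "ty": -0.93, "tz": -0.01, "rx": 0.00, "ry": 0.00, "rz": -0.32   | d(mm) [ -62.4 -371.1   -4.2] rot(deg) [  0.4   0.5 -50.9] ikcost 2e-23 q [ 0.59  1.07  0.07  0.85 -0.21  1.91 -1.78]
```

drive_tool --commands '[{"tx":0.0,"ty":-0.95,"tz":0.0,"rx":0.0,"ry":0.0,"rz":-0.2,"grip":-1.0},{"tx":0.0,"ty":-0.95,"tz":0.0,"rx":0.0,"ry":0.0,"rz":-0.3,"grip":-1.0},{"tx":0.0,"ty":-0.95,"tz":0.0,"rx":0.0,"ry":0.0,"rz":-0.3,"grip":-1.0},{"tx":-0.1,"ty":-0.95,"tz":0.0,"rx":0.0,"ry":0.0,"rz":-0.3,"grip":-1.0},{"tx":-0.2,"ty":-0.95,"tz":0.0,"rx":0.0,"ry":0.0,"rz":-0.3,"grip":-1.0},{"tx":-0.2,"ty":-0.95,"tz":0.0,"rx":0.0,"ry":0.0,"rz":-0.4,"grip":-1.0},{"tx":-0.2,"ty":-0.95,"tz":0.0,"rx":0.0,"ry":0.0,"rz":-0.4,"grip":-1.0},{"tx":-0.2,"ty":-0.95,"tz":0.0,"rx":0.0,"ry":0.0,"rz":-0.4,"grip":-1.0},{"tx":-0.2,"ty":-0.95,"tz":0.0,"rx":0.0,"ry":0.0,"rz":-0.4,"grip":-1.0},{"tx":-0.2,"ty":-0.95,"tz":0.0,"rx":0.0,"ry":0.0,"rz":-0.4,"grip":-1.0}]'

```text
clock: 31.7
tcp_pos: [0.6121, -0.2438, 0.1441]
orientation: [-2.753, 0.635, 0.987]
contact_force: [0.5, 0.5, -0.2]
grip_width: 0.0853
```

```bash
python3 rec.py; python3 wc.py 46.5 0 -1 "(.576,-.44,-49.4)"; python3 - <<'E'
from go import *
Rt=tool(-49.4,40,-1); plan([.576,-.425,.14],Rt,step_r=8)
E
```

```text
31.7 q [ 0.266  0.949  0.121  1.086 -0.151  1.799 -1.634] p [ 0.6121 -0.2438  0.1441] 
z [-0.572  0.276 -0.773] y [-0.437 -0.9    0.003] w 0.0853 F [ 0.5  0.5 -0.2]
fit [ 0.5761 -0.4412] -49.0 dz 0.0011 err 0.0004 0.0011 1573
rows 10: "tx": -0.21, "ty": -0.91, "tz": -0.66, "rx": 0.06, "ry": 0.07, "rz": -0.28   | d(mm) [ -42.7 -182.8 -132.2] rot(deg) [  4.7   5.4 -22.7] ikcost 5e-06 q [ 0.64  1.28 -0.    0.75 -0.17  1.91 -1.78]
rows 10: "tx": -0.21, "ty": -0.91, "tz": -0.66, "rx": 0.06, "ry": 0.07, "rz": -0.28   | d(mm) [ -42.7 -182.8 -132.2] rot(deg) [  4.7   5.4 -22.7] ikcost 5e-06 q [ 0.64  1.28 -0.    0.75 -0.17  1.91 -1.78]
rows 10: "tx": -0.17, "ty": -0.88, "tz": -0.02, "rx": 0.01, "ry": 0.00, "rz": -0.29   | d(mm) [ -34.3 -176.4   -4.1] rot(deg) [  0.7   0.2 -23.1] ikcost 4e-20 q [ 0.59  1.07  0.07  0.85 -0.21  1.91 -1.78]
```

drive_tool --commands '[{"tx":-0.21,"ty":-0.91,"tz":-0.1,"rx":0.0,"ry":0.0,"rz":-0.28,"grip":-1.0},{"tx":-0.21,"ty":-0.91,"tz":-0.1,"rx":0.0,"ry":0.0,"rz":-0.28,"grip":-1.0},{"tx":-0.21,"ty":-0.91,"tz":-0.1,"rx":0.0,"ry":0.0,"rz":-0.28,"grip":-1.0},{"tx":-0.21,"ty":-0.91,"tz":-0.1,"rx":0.0,"ry":0.0,"rz":-0.28,"grip":-1.0},{"tx":-0.21,"ty":-0.91,"tz":-0.1,"rx":0.0,"ry":0.0,"rz":-0.28,"grip":-1.0},{"tx":-0.21,"ty":-0.91,"tz":-0.1,"rx":0.0,"ry":0.0,"rz":-0.28,"grip":-1.0},{"tx":-0.21,"ty":-0.91,"tz":-0.1,"rx":0.0,"ry":0.0,"rz":-0.28,"grip":-1.0},{"tx":-0.21,"ty":-0.91,"tz":-0.1,"rx":0.0,"ry":0.0,"rz":-0.28,"grip":-1.0},{"tx":-0.21,"ty":-0.91,"tz":-0.1,"rx":0.0,"ry":0.0,"rz":-0.28,"grip":-1.0},{"tx":-0.21,"ty":-0.91,"tz":-0.1,"rx":0.0,"ry":0.0,"rz":-0.28,"grip":-1.0}]'

```text
clock: 33.0
tcp_pos: [0.5701, -0.4257, 0.124]
orientation: [-2.487, 1.115, 0.892]
contact_force: [-0.8, 0.6, -0.3]
grip_width: 0.0853
```

```bash
python3 rec.py; python3 wc.py 45.5 0 -1 "(.576,-.44,-49.4)"; ls -t pics|head -1
```

```text
33.0 q [ 0.541  1.073  0.194  0.89  -0.273  1.875 -1.708] p [ 0.5701 -0.4257  0.124 ] 
z [-0.424  0.472 -0.773] y [-0.746 -0.666  0.003] w 0.0853 F [-0.8  0.6 -0.3]
fit [ 0.5757 -0.4407] -49.1 dz -0.0003 err 0.0003 0.0008 10440
rows 6: "tx": -0.00, "ty": -0.02, "tz": -0.93, "rx": 0.10, "ry": 0.08, "rz": -0.01   | d(mm) [  -0.2   -1.8 -111.8] rot(deg) [ 4.8  3.7 -0.6] ikcost 1e-29 q [ 0.61  1.27  0.06  0.77 -0.21  1.89 -1.75]
rows 6: "tx": -0.00, "ty": -0.02, "tz": -0.93, "rx": 0.10, "ry": 0.08, "rz": -0.01   | d(mm) [  -0.2   -1.8 -111.8] rot(deg) [ 4.8  3.7 -0.6] ikcost 1e-29 q [ 0.61  1.27  0.06  0.77 -0.21  1.89 -1.75]
w_3304.png
```

drive_tool --commands '[{"tx":0.0,"ty":-0.02,"tz":-0.93,"rx":0.1,"ry":0.08,"rz":-0.01,"grip":-1.0},{"tx":0.0,"ty":-0.02,"tz":-0.93,"rx":0.1,"ry":0.08,"rz":-0.01,"grip":-1.0},{"tx":0.0,"ty":-0.02,"tz":-0.93,"rx":0.1,"ry":0.08,"rz":-0.01,"grip":-1.0},{"tx":0.0,"ty":-0.02,"tz":-0.93,"rx":0.1,"ry":0.08,"rz":-0.01,"grip":-1.0},{"tx":0.0,"ty":-0.02,"tz":-0.93,"rx":0.1,"ry":0.08,"rz":-0.01,"grip":-1.0},{"tx":0.0,"ty":0.0,"tz":-0.5,"rx":0.1,"ry":0.08,"rz":-0.01,"grip":-1.0},{"tx":0.0,"ty":0.0,"tz":0.0,"rx":0.0,"ry":0.0,"rz":0.0,"grip":-1.0}]'

```text
clock: 33.92
tcp_pos: [0.5698, -0.4263, 0.0195]
orientation: [-2.399, 1.081, 1.009]
contact_force: [0.2, -0.7, 0.2]
grip_width: 0.0856
```

```bash
python3 rec.py; python3 - <<'E'
from go import *
tp,Rt=nutgrasp(.5757,-.4407,-49.1,45.5,deep=.003,fl=-1); plan(tp,Rt)
E
```

```text
33.925 q [ 0.573  1.261  0.157  0.778 -0.284  1.902 -1.714] p [ 0.5698 -0.4263  0.0195] 
z [-0.472  0.538 -0.698] y [-0.75  -0.661 -0.003] w 0.0856 F [ 0.2 -0.7  0.2]
rows 1: "tx": -0.12, "ty": -0.24, "tz": -0.39, "rx": -0.03, "ry": -0.00, "rz": -0.06   | d(mm) [-2.4 -4.8 -7.9] rot(deg) [-0.3 -0.  -0.5] ikcost 1e-20 q [ 0.58  1.27  0.16  0.77 -0.28  1.89 -1.72]
```

drive_tool --commands '[{"tx":-0.1,"ty":-0.24,"tz":-0.36,"rx":0.0,"ry":0.0,"rz":-0.06,"grip":-1.0},{"tx":0.0,"ty":0.0,"tz":0.0,"rx":0.0,"ry":0.0,"rz":0.0,"grip":1.0},{"tx":0.0,"ty":0.0,"tz":0.0,"rx":0.0,"ry":0.0,"rz":0.0,"grip":1.0},{"tx":0.0,"ty":0.0,"tz":0.0,"rx":0.0,"ry":0.0,"rz":0.0,"grip":1.0},{"tx":0.0,"ty":0.0,"tz":0.0,"rx":0.0,"ry":0.0,"rz":0.0,"grip":1.0},{"tx":0.0,"ty":0.0,"tz":0.0,"rx":0.0,"ry":0.0,"rz":0.0,"grip":1.0}]' --grip_force 110

```text
clock: 34.67
tcp_pos: [0.5687, -0.4316, 0.0148]
orientation: [-2.395, 1.091, 1.003]
contact_force: [-0.3, -2.3, 5.1]
grip_width: 0.0408
```

```bash
python3 rec.py; python3 - <<'E'
from inhand import *
o=status.get_obs(); Rr,t=inhand(o['tcp_pos'],o['orientation'],.5757,-.4407,-49.1); print(Rr.round(3),t.round(4)); np.savez('ih.npz',Rr=Rr,t=t)
E
```

```text
34.675 q [ 0.58   1.269  0.159  0.769 -0.287  1.899 -1.714] p [ 0.5687 -0.4316  0.0148] 
z [-0.466  0.54  -0.701] y [-0.755 -0.656 -0.003] w 0.0408 F [-0.3 -2.3  5.1]
[[ 0.594  0.     0.805]
 [ 0.    -1.     0.   ]
 [ 0.805  0.    -0.594]] [-0.032   0.      0.0092]
```

drive_tool --commands '[{"tx":-0.2,"ty":0.2,"tz":0.9,"rx":0.0,"ry":0.0,"rz":0.0,"grip":1.0},{"tx":-0.4,"ty":0.5,"tz":0.9,"rx":0.0,"ry":0.0,"rz":0.0,"grip":1.0},{"tx":-0.4,"ty":0.6,"tz":0.9,"rx":0.0,"ry":0.0,"rz":0.0,"grip":1.0},{"tx":-0.4,"ty":0.8,"tz":0.9,"rx":0.0,"ry":0.0,"rz":0.0,"grip":1.0},{"tx":-0.3,"ty":0.8,"tz":0.5,"rx":0.58,"ry":-0.68,"rz":0.88,"grip":1.0},{"tx":0.0,"ty":0.8,"tz":0.0,"rx":0.58,"ry":-0.68,"rz":0.88,"grip":1.0},{"tx":0.0,"ty":0.8,"tz":0.0,"rx":0.58,"ry":-0.68,"rz":0.88,"grip":1.0},{"tx":0.0,"ty":0.8,"tz":0.0,"rx":0.58,"ry":-0.68,"rz":0.88,"grip":1.0},{"tx":0.0,"ty":0.8,"tz":0.0,"rx":0.58,"ry":-0.68,"rz":0.88,"grip":1.0},{"tx":0.0,"ty":0.8,"tz":0.0,"rx":0.58,"ry":-0.68,"rz":0.88,"grip":1.0}]'

```text
clock: 35.92
tcp_pos: [0.534, -0.2926, 0.0957]
orientation: [-2.42, -0.245, 0.582]
contact_force: [0.6, -0.7, -5.5]
grip_width: 0.041
```

```bash
python3 rec.py; python3 tg.py "(.6,-.18,.07)" 1.7 ih.npz;python3 tg.py "(.6,-.18,.07)" -20 ih.npz
```

```text
35.925 q [ 0.61   0.961 -0.16   1.222 -0.145  1.706 -0.866] p [ 0.534  -0.2926  0.0957] 
z [-0.464  0.538 -0.704] y [ 0.032 -0.784 -0.62 ] w 0.041 F [ 0.6 -0.7 -5.5]
[ 0.5884 -0.1803  0.1012]
rows 15: "tx": 0.18, "ty": 0.37, "tz": 0.02, "rx": 0.81, "ry": -0.30, "rz": 0.96   | d(mm) [ 54.4 112.2   5.5] rot(deg) [ 97.7 -36.6 115. ] ikcost 2e-27 q [0.09 1.06 0.07 1.1  0.09 1.91 1.75]
[ 0.5891 -0.176   0.1012]
rows 13: "tx": 0.21, "ty": 0.45, "tz": 0.02, "rx": 0.80, "ry": -0.49, "rz": 0.96   | d(mm) [ 55.1 116.5   5.5] rot(deg) [ 83.3 -50.8  99.6] ikcost 3e-04 q [ 0.21  1.06  0.06  1.09 -0.13  1.91  1.5 ]
```

drive_tool --commands '[{"tx":0.18,"ty":0.37,"tz":0.0,"rx":0.81,"ry":-0.3,"rz":0.96,"grip":1.0},{"tx":0.18,"ty":0.37,"tz":0.0,"rx":0.81,"ry":-0.3,"rz":0.96,"grip":1.0},{"tx":0.18,"ty":0.37,"tz":0.0,"rx":0.81,"ry":-0.3,"rz":0.96,"grip":1.0},{"tx":0.18,"ty":0.37,"tz":0.0,"rx":0.81,"ry":-0.3,"rz":0.96,"grip":1.0},{"tx":0.18,"ty":0.37,"tz":0.0,"rx":0.81,"ry":-0.3,"rz":0.96,"grip":1.0},{"tx":0.18,"ty":0.37,"tz":0.0,"rx":0.81,"ry":-0.3,"rz":0.96,"grip":1.0},{"tx":0.18,"ty":0.37,"tz":0.0,"rx":0.81,"ry":-0.3,"rz":0.96,"grip":1.0},{"tx":0.18,"ty":0.37,"tz":0.0,"rx":0.81,"ry":-0.3,"rz":0.96,"grip":1.0},{"tx":0.18,"ty":0.37,"tz":0.0,"rx":0.81,"ry":-0.3,"rz":0.96,"grip":1.0},{"tx":0.18,"ty":0.37,"tz":0.0,"rx":0.81,"ry":-0.3,"rz":0.96,"grip":1.0}]'

```text
clock: 37.17
tcp_pos: [0.5337, -0.1956, 0.0724]
orientation: [-1.013, -1.862, 0.207]
contact_force: [0.2, 0.5, -5.1]
grip_width: 0.0411
```

```bash
python3 rec.py; python3 tg.py "(.6,-.18,.07)" 1.7 ih.npz
```

```text
37.175 q [ 0.218  1.09   0.099  1.172 -0.103  1.913  0.909] p [ 0.5337 -0.1956  0.0724] 
z [-0.812  0.273 -0.516] y [ 0.554  0.639 -0.533] w 0.0411 F [ 0.2  0.5 -5.1]
[ 0.5884 -0.1803  0.1012]
rows 6: "tx": 0.46, "ty": 0.13, "tz": 0.24, "rx": 0.65, "ry": -0.21, "rz": 0.86   | d(mm) [54.7 15.3 28.8] rot(deg) [31.4 -9.9 41.1] ikcost 3e-30 q [0.09 1.06 0.09 1.1  0.09 1.91 1.75]
```

```bash
cat > tg.py <<'E'
from inhand import *
import sys
d=np.load(sys.argv[3] if len(sys.argv)>3 else 'ih2.npz'); pos=eval(sys.argv[1]); az=float(sys.argv[2])
tilt=float(sys.argv[4]) if len(sys.argv)>4 else 0
tp,Rt=target(d['Rr'],d['t'],pos,az)
if tilt:
    a=np.radians(az); Q=R.from_rotvec(-np.radians(tilt)*np.array([-np.sin(a),np.cos(a),0])); Rt=Q*Rt
    tp=np.array(pos)-Rt.as_matrix()@d['t']
print(tp.round(4)); plan(tp,Rt,step_r=8)
E
python3 tg.py "(.61,-.18,.1)" 1.7 ih.npz 12;python3 tg.py "(.63,.2,.1)" 1.7 ih.npz 12
```

```text
[ 0.5922 -0.1805  0.1281]
rows 6: "tx": 0.49, "ty": 0.13, "tz": 0.46, "rx": 0.57, "ry": -0.44, "rz": 0.92   | d(mm) [58.5 15.1 55.7] rot(deg) [ 27.4 -21.2  44.4] ikcost 5e-25 q [ 0.26  0.91 -0.23  1.22  0.24  1.76  1.6 ]
[0.6122 0.1995 0.1281]
rows 21: "tx": 0.19, "ty": 0.94, "tz": 0.13, "rx": 0.16, "ry": -0.13, "rz": 0.26   | d(mm) [ 78.5 395.1  55.7] rot(deg) [ 27.4 -21.2  44.4] ikcost 2e-30 q [-0.29  0.95 -0.04  1.13 -0.17  1.76  1.3 ]
```

drive_tool --commands '[{"tx":0.2,"ty":0.13,"tz":0.9,"rx":0.57,"ry":-0.44,"rz":0.92,"grip":1.0},{"tx":0.5,"ty":0.13,"tz":0.9,"rx":0.57,"ry":-0.44,"rz":0.92,"grip":1.0},{"tx":0.6,"ty":0.13,"tz":0.5,"rx":0.57,"ry":-0.44,"rz":0.92,"grip":1.0},{"tx":0.6,"ty":0.13,"tz":0.3,"rx":0.57,"ry":-0.44,"rz":0.92,"grip":1.0},{"tx":0.6,"ty":0.13,"tz":0.2,"rx":0.57,"ry":-0.44,"rz":0.92,"grip":1.0},{"tx":0.6,"ty":0.13,"tz":0.0,"rx":0.57,"ry":-0.44,"rz":0.92,"grip":1.0}]'

```text
clock: 37.92
tcp_pos: [0.5962, -0.18, 0.1291]
orientation: [0.03, -2.414, 0.014]
contact_force: [0.7, -0.4, -5.2]
grip_width: 0.0408
```

```bash
python3 rec.py; python3 nuth.py; python3 tg.py "(.63,.2,.1)" 1.7 ih2.npz 12
```

```text
37.925 q [ 0.216  0.912 -0.15   1.206  0.192  1.759  1.638] p [ 0.5962 -0.18    0.1291] 
z [-0.664 -0.018 -0.747] y [-0.026  1.    -0.002] w 0.0408 F [ 0.7 -0.4 -5.2]
nut-in-hand corr: x,z (nut frame) mm [ 1.43 -2.1 ] tilt deg -0.32 N 14521 0.0003182878689229063 0.0009190196499924141
[0.613  0.1995 0.1304]
rows 20: "tx": 0.04, "ty": 0.95, "tz": 0.00, "rx": -0.00, "ry": -0.00, "rz": -0.00   | d(mm) [1.520e+01 3.784e+02 3.000e-01] rot(deg) [-0.1 -0.1 -0.1] ikcost 5e-25 q [-0.19  0.95 -0.25  1.12 -0.04  1.76  1.2 ]
```

drive_tool --commands '[{"tx":0.5,"ty":0.5,"tz":0.1,"rx":0.0,"ry":0.0,"rz":0.0,"grip":1.0},{"tx":0.4,"ty":0.95,"tz":0.0,"rx":0.0,"ry":0.0,"rz":0.0,"grip":1.0},{"tx":0.0,"ty":0.95,"tz":0.0,"rx":0.0,"ry":0.0,"rz":0.0,"grip":1.0},{"tx":0.0,"ty":0.95,"tz":0.0,"rx":0.0,"ry":0.0,"rz":0.0,"grip":1.0},{"tx":0.0,"ty":0.95,"tz":0.0,"rx":0.0,"ry":0.0,"rz":0.0,"grip":1.0},{"tx":0.0,"ty":0.95,"tz":0.0,"rx":0.0,"ry":0.0,"rz":0.0,"grip":1.0},{"tx":0.0,"ty":0.95,"tz":0.0,"rx":0.0,"ry":0.0,"rz":0.0,"grip":1.0},{"tx":0.0,"ty":0.95,"tz":0.0,"rx":0.0,"ry":0.0,"rz":0.0,"grip":1.0},{"tx":0.0,"ty":0.95,"tz":0.0,"rx":0.0,"ry":0.0,"rz":0.0,"grip":1.0},{"tx":0.0,"ty":0.95,"tz":0.0,"rx":0.0,"ry":0.0,"rz":0.0,"grip":1.0}]'

```text
clock: 39.22
tcp_pos: [0.6138, 0.0013, 0.1309]
orientation: [0.022, -2.411, 0.015]
contact_force: [-0.4, 0.0, -4.5]
grip_width: 0.041
```

drive_tool --commands '[{"tx":0.0,"ty":0.95,"tz":0.0,"rx":0.0,"ry":0.0,"rz":0.0,"grip":1.0},{"tx":0.0,"ty":0.95,"tz":0.0,"rx":0.0,"ry":0.0,"rz":0.0,"grip":1.0},{"tx":0.0,"ty":0.95,"tz":0.0,"rx":0.0,"ry":0.0,"rz":0.0,"grip":1.0},{"tx":0.0,"ty":0.95,"tz":0.0,"rx":0.0,"ry":0.0,"rz":0.0,"grip":1.0},{"tx":0.0,"ty":0.95,"tz":0.0,"rx":0.0,"ry":0.0,"rz":0.0,"grip":1.0},{"tx":0.0,"ty":0.95,"tz":0.0,"rx":0.0,"ry":0.0,"rz":0.0,"grip":1.0},{"tx":0.0,"ty":0.95,"tz":0.0,"rx":0.0,"ry":0.0,"rz":0.0,"grip":1.0},{"tx":0.0,"ty":0.95,"tz":0.0,"rx":0.0,"ry":0.0,"rz":0.0,"grip":1.0},{"tx":0.0,"ty":0.95,"tz":0.0,"rx":0.0,"ry":0.0,"rz":0.0,"grip":1.0},{"tx":0.0,"ty":0.9,"tz":0.0,"rx":0.0,"ry":0.0,"rz":0.0,"grip":1.0}]'

```text
clock: 40.48
tcp_pos: [0.6138, 0.1904, 0.1309]
orientation: [0.023, -2.411, 0.015]
contact_force: [0.3, 0.5, -5.4]
grip_width: 0.0409
```

```bash
python3 rec.py; python3 nuth.py; python3 tg.py "(.627,.208,.04)" 1.7
```

```text
40.475 q [-0.177  0.958 -0.257  1.118 -0.039  1.772  1.193] p [0.6138 0.1904 0.1309] 
z [-0.667 -0.017 -0.745] y [-0.021  1.    -0.005] w 0.0409 F [ 0.3  0.5 -5.4]
nut-in-hand corr: x,z (nut frame) mm [-1.14 -1.65] tilt deg -0.0 N 14268 0.00032828489188510557 0.0010008545373143493
[0.6143 0.2076 0.0728]
rows 3: "tx": 0.02, "ty": 0.23, "tz": -0.97, "rx": -0.01, "ry": 0.49, "rz": 0.02   | d(mm) [  1.2  13.8 -58.1] rot(deg) [-0.2 11.7  0.4] ikcost 2e-04 q [-0.24  1.14 -0.17  0.97 -0.14  1.91  1.23]
```

drive_tool --commands '[{"tx":0.0,"ty":0.7,"tz":-0.8,"rx":0.0,"ry":0.3,"rz":0.0,"grip":1.0},{"tx":0.0,"ty":0.0,"tz":-0.8,"rx":0.0,"ry":0.3,"rz":0.0,"grip":1.0},{"tx":0.0,"ty":0.0,"tz":-0.6,"rx":0.0,"ry":0.3,"rz":0.0,"grip":1.0},{"tx":0.0,"ty":0.0,"tz":0.0,"rx":0.0,"ry":0.2,"rz":0.0,"grip":1.0},{"tx":0.0,"ty":0.0,"tz":0.0,"rx":0.0,"ry":0.0,"rz":0.0,"grip":1.0},{"tx":0.0,"ty":0.0,"tz":0.0,"rx":0.0,"ry":0.0,"rz":0.0,"grip":1.0}]'

```text
clock: 41.28
tcp_pos: [0.6143, 0.2033, 0.0879]
orientation: [0.023, -2.26, 0.012]
contact_force: [0.8, 0.3, -4.2]
grip_width: 0.041
```

```bash
python3 rec.py; python3 nuth.py; python3 tg.py "(.627,.208,.04)" 1.7;  python3 tg.py "(.627,.208,.012)" 1.7;python3 tray.py | head -1
python3 - <<'E'
from h import *
cv2.imwrite('pics/g3.png',cam('wrist')['frame'])
E
```

```text
41.275 q [-0.195  1.107 -0.252  0.992 -0.076  1.891  1.19 ] p [0.6143 0.2033 0.0879] 
z [-0.772 -0.017 -0.636] y [-0.021  1.    -0.001] w 0.041 F [ 0.8  0.3 -4.2]
nut-in-hand corr: x,z (nut frame) mm [-0.54 -1.46] tilt deg -0.02 N 14464 0.0003157299161219724 0.0009173441211704646
[0.6149 0.2076 0.0727]
rows 1: "tx": 0.03, "ty": 0.22, "tz": -0.77, "rx": -0.00, "ry": 0.38, "rz": 0.06   | d(mm) [  0.6   4.4 -15.4] rot(deg) [-0.   3.   0.5] ikcost 2e-04 q [-0.24  1.14 -0.17  0.97 -0.14  1.91  1.23]
[0.6149 0.2076 0.0447]
rows 3: "tx": 0.01, "ty": 0.07, "tz": -0.72, "rx": -0.00, "ry": 0.13, "rz": 0.02   | d(mm) [  0.6   4.4 -43.4] rot(deg) [-0.   3.   0.5] ikcost 1e-06 q [-0.25  1.19 -0.15  0.94 -0.14  1.91  1.25]
wrist [0.6262 0.1619] yaw 0.77 dz 0.0001 5374 0.0007 0.0046
```

View pics/g3.png

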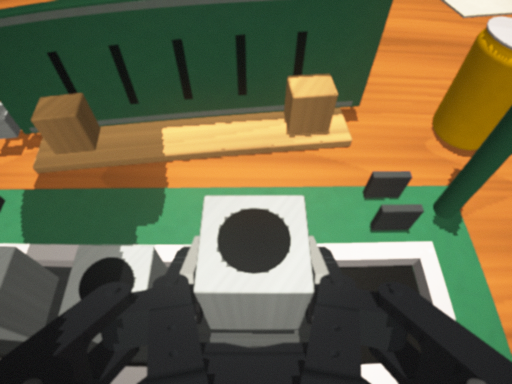

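drive_tool --commands '[{"tx":0.02,"ty":0.22,"tz":-0.5,"rx":0.0,"ry":0.0,"rz":0.05,"grip":1.0},{"tx":0.0,"ty":0.0,"tz":-0.5,"rx":0.0,"ry":0.1,"rz":0.0,"grip":1.0},{"tx":0.0,"ty":0.0,"tz":-0.3,"rx":0.0,"ry":0.15,"rz":0.0,"grip":1.0},{"tx":0.0,"ty":0.0,"tz":-0.2,"rx":0.0,"ry":0.1,"rz":0.0,"grip":1.0},{"tx":0.0,"ty":0.0,"tz":0.0,"rx":0.0,"ry":0.0,"rz":0.0,"grip":1.0}]'

```text
clock: 42.15
tcp_pos: [0.6129, 0.2073, 0.0551]
orientation: [0.03, -2.208, 0.017]
contact_force: [0.1, 0.5, -5.0]
grip_width: 0.0411
```

```bash
python3 rec.py;  python3 tg.py "(.627,.208,.012)" 1.7; python3 nuth.py
```

```text
42.15 q [-0.234  1.173 -0.177  0.95  -0.126  1.916  1.23 ] p [0.6129 0.2073 0.0551] 
z [-0.804 -0.023 -0.595] y [-0.028  1.    -0.001] w 0.0411 F [ 0.1  0.5 -5. ]
[0.6149 0.2076 0.0447]
rows 1: "tx": 0.10, "ty": 0.02, "tz": -0.52, "rx": 0.01, "ry": 0.01, "rz": 0.01   | d(mm) [  2.    0.4 -10.4] rot(deg) [0.1 0.1 0.1] ikcost 1e-06 q [-0.25  1.19 -0.15  0.94 -0.14  1.91  1.25]
nut-in-hand corr: x,z (nut frame) mm [-0.19 -1.98] tilt deg -0.1 N 14468 0.00031271899478721096 0.0009194624495834944
```

drive_tool --commands '[{"tx":0.1,"ty":0.0,"tz":-0.25,"rx":0.0,"ry":0.0,"rz":0.0,"grip":1.0},{"tx":0.0,"ty":0.0,"tz":-0.2,"rx":0.0,"ry":0.0,"rz":0.0,"grip":1.0},{"tx":0.0,"ty":0.0,"tz":0.0,"rx":0.0,"ry":0.0,"rz":0.0,"grip":1.0},{"tx":0.0,"ty":0.0,"tz":0.0,"rx":0.0,"ry":0.0,"rz":0.0,"grip":1.0}]'

```text
clock: 42.7
tcp_pos: [0.6155, 0.2074, 0.0477]
orientation: [0.031, -2.21, 0.015]
contact_force: [0.9, 0.4, -4.6]
grip_width: 0.0408
```

```bash
python3 rec.py;  python3 tg.py "(.627,.208,.012)" 1.7
```

```text
42.7 q [-0.235  1.185 -0.174  0.94  -0.126  1.911  1.235] p [0.6155 0.2074 0.0477] 
z [-0.802 -0.022 -0.597] y [-0.028  1.     0.   ] w 0.0408 F [ 0.9  0.4 -4.6]
[0.6152 0.2076 0.0452]
rows 1: "tx": -0.01, "ty": 0.01, "tz": -0.13, "rx": -0.00, "ry": 0.01, "rz": 0.02   | d(mm) [-0.3  0.3 -2.5] rot(deg) [-0.   0.1  0.1] ikcost 5e-07 q [-0.25  1.19 -0.15  0.94 -0.14  1.91  1.25]
```

drive_tool --commands '[{"tx":0.0,"ty":0.0,"tz":-0.1,"rx":0.0,"ry":0.0,"rz":0.0,"grip":1.0},{"tx":0.0,"ty":0.0,"tz":0.0,"rx":0.0,"ry":0.0,"rz":0.0,"grip":-0.35},{"tx":0.0,"ty":0.0,"tz":0.0,"rx":0.0,"ry":0.0,"rz":0.0,"grip":-0.35},{"tx":0.0,"ty":0.0,"tz":0.0,"rx":0.0,"ry":0.0,"rz":0.0,"grip":-0.35},{"tx":0.1,"ty":0.0,"tz":0.6,"rx":0.0,"ry":-0.2,"rz":0.0,"grip":-0.35},{"tx":0.1,"ty":0.0,"tz":0.9,"rx":0.0,"ry":-0.4,"rz":0.0,"grip":-0.35},{"tx":0.1,"ty":0.0,"tz":1.0,"rx":0.0,"ry":-0.6,"rz":0.0,"grip":-0.35},{"tx":0.0,"ty":0.0,"tz":1.0,"rx":0.0,"ry":-0.6,"rz":0.0,"grip":-0.35},{"tx":0.0,"ty":0.0,"tz":1.0,"rx":0.0,"ry":-0.6,"rz":0.0,"grip":-0.35},{"tx":0.0,"ty":0.0,"tz":1.0,"rx":0.0,"ry":-0.6,"rz":0.0,"grip":-0.35}]'

```text
clock: 43.95
tcp_pos: [0.6218, 0.2075, 0.158]
orientation: [0.03, -2.634, 0.022]
contact_force: [-0.3, 0.7, 0.2]
grip_width: 0.0579
```

```bash
python3 rec.py; python3 - <<'E'
from h import *
a=cam('wrist'); cv2.imwrite('pics/g4.png',a['frame']); c=cam('scene'); cv2.imwrite('pics/g5.png',c['frame'])
W=cloud(a)
from nut import sdf
for i,(x,y) in {3:(.6313,.0521),2:(.6292,.13),1:(.627,.208)}.items():
    P=W.reshape(-1,3); P=P[~np.isnan(P[:,0])]; P=P[(np.hypot(P[:,0]-x,P[:,1]-y)<.02)]
    if len(P): print(i,len(P),'top z',np.percentile(P[:,2],[50,90,97]).round(4))
E
```

```text
43.95 q [-0.252  0.807 -0.168  1.245 -0.049  1.576  1.207] p [0.6218 0.2075 0.158 ] 
z [-0.485 -0.021 -0.874] y [-0.025  1.    -0.01 ] w 0.0579 F [-0.3  0.7  0.2]
3 2039 top z [0.078  0.0789 0.0794]
2 1282 top z [0.078  0.0789 0.0794]
1 2453 top z [0.0781 0.0789 0.0794]
```

View pics/g4.png

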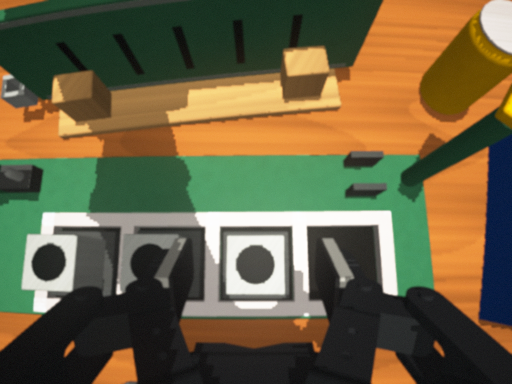

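```bash
cat > door.py <<'E'
from go import *
from nut import boxsdf
def doorsdf(p):
    d=boxsdf(p,np.array([0,0,.06]),np.array([.006,.17,.06]))
    for z in (.005,.09):
        k=boxsdf(p,np.array([0,-.185,z+.012]),np.array([.013,.013,.012]))
        k=np.maximum(k,-boxsdf(p,np.array([0,-.185,z+.012]),np.array([.008,.008,.05])))
        d=np.minimum(d,k)
    return d
def fitdoor(W,x0,z0=.010,zfree=True,zmin=.062,tilt=False,box=None):
    P=W.reshape(-1,3); P=P[~np.isnan(P[:,0])]
    def loc(v,P):
        Rm=R.from_euler('ZYX',[v[2],v[5] if tilt else 0,v[4] if tilt else 0]); return Rm.inv().apply(P-[v[0],v[1],z0+v[3]])
    l=loc([*x0,0,0,0],P)
    k=(np.abs(l[:,0])<.03)&(l[:,1]>-.21)&(l[:,1]<.185)&(P[:,2]>zmin)&(l[:,2]<.14)
    if box is not None: k&=box(l)
    P=P[k]; P=P[::max(1,len(P)//6000)]
    n=6 if tilt else 4
    r=least_squares(lambda v:doorsdf(loc(v,P)),([*x0,0,0,0])[:n],loss='soft_l1',f_scale=.002)
    return r.x,len(P),np.median(np.abs(r.fun)),np.percentile(np.abs(r.fun),90)
if __name__=='__main__':
    x0=[.433,.138,np.radians(7.5)]
    for n in ['wrist','scene','top']:
        W=cloud(cam(n))
        x,N,e,e9=fitdoor(W,x0); print(n,x[:2].round(4),np.degrees(x[2]).round(2),'dz',x[3].round(4),N,e.round(4),e9.round(4))
    Rt=R.from_matrix(np.c_[[np.sin(.13),-np.cos(.13),0],[np.cos(.13),np.sin(.13),0],[0,0,-1]])
    plan([.433,.138,.25],Rt,step_r=8)
E
python3 door.py
```

```text
wrist [0.4355 0.1389] 7.36 dz -0.0003 6487 0.0004 0.0009
scene [0.4342 0.1384] 7.45 dz 0.0006 1255 0.0008 0.0019
top [0.4344 0.137 ] 6.98 dz 0.003 380 0.0011 0.003Traceback (most recent call last):
  File "door.py", line 26, in <module>
    Rt=R.from_matrix(np.c_[[np.sin(.13),-np.cos(.13),0],[np.cos(.13),np.sin(.13),0],[0,0,-1]])
  File "scipy/spatial/transform/_rotation.pyx", line 1143, in scipy.spatial.transform._rotation.Rotation.from_matrix
ValueError: Non-positive determinant (left-handed or null coordinate frame) in rotation matrix 0: [[ 0.12963414  0.99156189  0.        ]
 [-0.99156189  0.12963414  0.        ]
 [ 0.          0.         -1.        ]].
```

```bash
python3 - <<'E'
s=open('door.py').read()
s=s.replace("Rt=R.from_matrix(np.c_[[np.sin(.13),-np.cos(.13),0],[np.cos(.13),np.sin(.13),0],[0,0,-1]])","Rt=doorR(7.4)")
s=s.replace("if __name__","def doorR(yaw,flip=1):\n    a=np.radians(yaw); y=flip*np.array([np.cos(a),np.sin(a),0]); z=np.array([0,0,-1.]); return R.from_matrix(np.c_[np.cross(y,z),y,z])\nif __name__",1)
open('door.py','w').write(s)
E
python3 door.py
```

```text
wrist [0.4357 0.1377] 7.36 dz -0.0004 6517 0.0004 0.0009
scene [0.4342 0.1387] 7.42 dz 0.0008 1250 0.0008 0.0019
top [0.4346 0.1372] 7.11 dz 0.0029 374 0.0011 0.0031
rows 11: "tx": -0.86, "ty": -0.31, "tz": 0.44, "rx": -0.23, "ry": -0.28, "rz": -0.93   | d(mm) [-188.1  -69.    95.9] rot(deg) [-20.4 -25.  -81.8] ikcost 3e-25 q [-0.25  0.1  -0.21  2.03  0.02  1.02 -0.34]
```

drive_tool --commands '[{"tx":-0.5,"ty":-0.31,"tz":0.9,"rx":-0.23,"ry":-0.28,"rz":-0.93,"grip":-0.35},{"tx":-0.86,"ty":-0.31,"tz":0.9,"rx":-0.23,"ry":-0.28,"rz":-0.93,"grip":-0.35},{"tx":-0.86,"ty":-0.31,"tz":0.9,"rx":-0.23,"ry":-0.28,"rz":-0.93,"grip":-0.35},{"tx":-0.86,"ty":-0.31,"tz":0.9,"rx":-0.23,"ry":-0.28,"rz":-0.93,"grip":-0.35},{"tx":-0.86,"ty":-0.31,"tz":0.9,"rx":-0.23,"ry":-0.28,"rz":-0.93,"grip":-0.35},{"tx":-0.86,"ty":-0.31,"tz":0.2,"rx":-0.23,"ry":-0.28,"rz":-0.93,"grip":-0.35},{"tx":-0.86,"ty":-0.31,"tz":0.0,"rx":-0.23,"ry":-0.28,"rz":-0.93,"grip":-0.35},{"tx":-0.86,"ty":-0.31,"tz":0.0,"rx":-0.23,"ry":-0.28,"rz":-0.93,"grip":-0.35},{"tx":-0.86,"ty":-0.31,"tz":0.0,"rx":-0.23,"ry":-0.28,"rz":-0.93,"grip":-0.35},{"tx":-0.86,"ty":-0.31,"tz":0.0,"rx":-0.23,"ry":-0.28,"rz":-0.93,"grip":-0.35}]'

```text
clock: 45.6
tcp_pos: [0.4561, 0.145, 0.2489]
orientation: [-1.888, -2.444, 0.002]
contact_force: [0.3, 0.7, 0.4]
grip_width: 0.0576
```

```bash
python3 rec.py; python3 - <<'E'
from door import *
x,N,e,e9=fitdoor(cloud(cam('wrist')),[.435,.138,np.radians(7.4)]);print(x[:2].round(4),np.degrees(x[2]).round(2),'dz',x[3].round(4),N,e.round(4),e9.round(4))
plan([x[0],x[1],.20],doorR(np.degrees(x[2])),step_r=8)
E
```

```text
45.6 q [-0.449  0.151  0.048  1.972 -0.061  1.047 -0.115] p [0.4561 0.145  0.2489] 
z [-0.043  0.032 -0.999] y [ 0.967  0.253 -0.033] w 0.0576 F [0.3 0.7 0.4]
[0.4355 0.1387] 7.38 dz -0.0002 6010 0.0004 0.001
rows 3: "tx": -0.30, "ty": -0.10, "tz": -0.81, "rx": -0.08, "ry": -0.10, "rz": -0.29   | d(mm) [-17.7  -6.  -48.7] rot(deg) [-1.9 -2.4 -7. ] ikcost 9e-24 q [-0.25  0.17 -0.21  2.08  0.04  0.9  -0.36]
```

drive_tool --commands '[{"tx":-0.3,"ty":-0.1,"tz":-0.8,"rx":-0.08,"ry":-0.1,"rz":-0.29,"grip":-0.3},{"tx":-0.3,"ty":-0.1,"tz":-0.8,"rx":-0.08,"ry":-0.1,"rz":-0.29,"grip":-0.3},{"tx":-0.3,"ty":-0.1,"tz":-0.8,"rx":-0.08,"ry":-0.1,"rz":-0.29,"grip":-0.3},{"tx":0.0,"ty":0.0,"tz":0.0,"rx":0.0,"ry":0.0,"rz":0.0,"grip":-0.3},{"tx":0.0,"ty":0.0,"tz":0.0,"rx":0.0,"ry":0.0,"rz":0.0,"grip":-0.3}]'

```text
clock: 46.28
tcp_pos: [0.4394, 0.1396, 0.2019]
orientation: [-2.06, -2.371, -0.004]
contact_force: [-0.1, -0.0, -0.0]
grip_width: 0.0553
```

```bash
python3 rec.py; python3 - <<'E'
from door import *
f=cam('wrist'); cv2.imwrite('pics/h1.png',f['frame'])
x,N,e,e9=fitdoor(cloud(f),[.435,.138,np.radians(7.4)]);print(x[:2].round(4),np.degrees(x[2]).round(2),'dz',x[3].round(4),N,e.round(4),e9.round(4))
plan([.4355,.1387,.10],doorR(7.38),step_r=8)
E
```

```text
46.275 q [-0.486  0.157  0.049  2.084 -0.012  0.898 -0.291] p [0.4394 0.1396 0.2019] 
z [ 0.001  0.002 -1.   ] y [0.99  0.139 0.002] w 0.0553 F [-0.1 -0.  -0. ]
[0.4363 0.1307] 7.27 dz -0.0002 6263 0.0004 0.001
rows 6: "tx": -0.03, "ty": -0.01, "tz": -0.85, "rx": -0.00, "ry": 0.00, "rz": -0.01   | d(mm) [  -4.1   -0.9 -102.1] rot(deg) [-0.1  0.1 -0.6] ikcost 2e-22 q [-0.18  0.33 -0.31  2.16  0.16  0.67 -0.47]
```

View pics/h1.png

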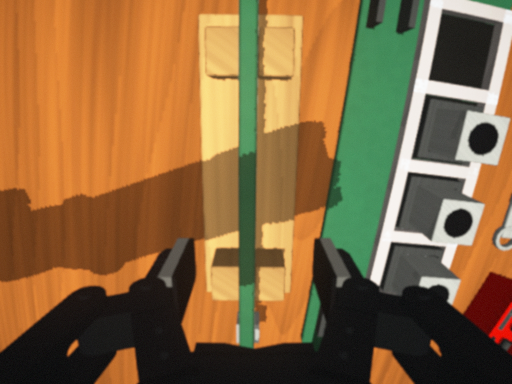

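drive_tool --commands '[{"tx":-0.2,"ty":-0.04,"tz":-0.85,"rx":0.0,"ry":0.0,"rz":-0.08,"grip":-0.3},{"tx":0.0,"ty":0.0,"tz":-0.85,"rx":0.0,"ry":0.0,"rz":0.0,"grip":-0.3},{"tx":0.0,"ty":0.0,"tz":-0.85,"rx":0.0,"ry":0.0,"rz":0.0,"grip":-0.3},{"tx":0.0,"ty":0.0,"tz":-0.85,"rx":0.0,"ry":0.0,"rz":0.0,"grip":-0.3},{"tx":0.0,"ty":0.0,"tz":-0.85,"rx":0.0,"ry":0.0,"rz":0.0,"grip":-0.3},{"tx":0.0,"ty":0.0,"tz":-0.8,"rx":0.0,"ry":0.0,"rz":0.0,"grip":-0.3},{"tx":0.0,"ty":0.0,"tz":0.0,"rx":0.0,"ry":0.0,"rz":0.0,"grip":-0.3},{"tx":0.0,"ty":0.0,"tz":0.0,"rx":0.0,"ry":0.0,"rz":0.0,"grip":-0.3}]'

```text
clock: 47.32
tcp_pos: [0.4355, 0.1388, 0.1013]
orientation: [2.075, 2.358, 0.005]
contact_force: [1.0, 1.2, -0.0]
grip_width: 0.0559
```

```bash
python3 rec.py; python3 - <<'E'
from door import *
plan([.4355,.1387,.10],doorR(7.38),step_r=8)
E
```

```text
47.325 q [-0.479  0.308  0.041  2.182 -0.023  0.649 -0.295] p [0.4355 0.1388 0.1013] 
z [ 0.002  0.002 -1.   ] y [0.992 0.127 0.003] w 0.0559 F [ 1.   1.2 -0. ]
rows 1: "tx": 0.00, "ty": -0.00, "tz": -0.06, "rx": -0.02, "ry": 0.02, "rz": 0.01   | d(mm) [ 0.  -0.1 -1.3] rot(deg) [-0.1  0.1  0.1] ikcost 3e-31 q [-0.49  0.31  0.05  2.18 -0.02  0.65 -0.29]
```

Perfect. Close and lift.

drive_tool --commands '[{"tx":0.0,"ty":0.0,"tz":0.0,"rx":0.0,"ry":0.0,"rz":0.0,"grip":1.0},{"tx":0.0,"ty":0.0,"tz":0.0,"rx":0.0,"ry":0.0,"rz":0.0,"grip":1.0},{"tx":0.0,"ty":0.0,"tz":0.0,"rx":0.0,"ry":0.0,"rz":0.0,"grip":1.0},{"tx":0.0,"ty":0.0,"tz":0.0,"rx":0.0,"ry":0.0,"rz":0.0,"grip":1.0},{"tx":0.0,"ty":0.0,"tz":0.0,"rx":0.0,"ry":0.0,"rz":0.0,"grip":1.0},{"tx":0.0,"ty":0.0,"tz":0.0,"rx":0.0,"ry":0.0,"rz":0.0,"grip":1.0}]' --grip_force 115

```text
clock: 48.08
tcp_pos: [0.4349, 0.1387, 0.1012]
orientation: [-2.075, -2.359, -0.005]
contact_force: [-1.9, -0.5, 5.8]
grip_width: 0.0102
```

drive_tool --commands '[{"tx":0.0,"ty":0.0,"tz":0.5,"rx":0.0,"ry":0.0,"rz":0.0,"grip":1.0},{"tx":0.0,"ty":0.0,"tz":0.7,"rx":0.0,"ry":0.0,"rz":0.0,"grip":1.0},{"tx":0.0,"ty":0.0,"tz":0.7,"rx":0.0,"ry":0.0,"rz":0.0,"grip":1.0},{"tx":0.0,"ty":0.0,"tz":0.6,"rx":0.0,"ry":0.0,"rz":0.0,"grip":1.0},{"tx":0.0,"ty":0.0,"tz":0.1,"rx":0.0,"ry":0.0,"rz":0.0,"grip":1.0},{"tx":0.0,"ty":0.0,"tz":0.0,"rx":0.0,"ry":0.0,"rz":0.0,"grip":1.0}]'

```text
clock: 48.82
tcp_pos: [0.4345, 0.1386, 0.1526]
orientation: [-2.075, -2.359, -0.004]
contact_force: [0.4, 0.7, -5.3]
grip_width: 0.0102
```

```bash
python3 rec.py; python3 - <<'E'
from door import *
o=status.get_obs(); z0=o['tcp_pos'][2]-.1013+.010
for n in ['wrist','scene']:
    f=cam(n); cv2.imwrite(f'pics/i_{n}.png',f['frame'])
    x,N,e,e9=fitdoor(cloud(f),[o['tcp_pos'][0],o['tcp_pos'][1],np.radians(7.4)],z0=z0,zmin=.075,tilt=True,box=lambda l:np.abs(l[:,1])>.05)
    print(n,x[:2].round(4),np.degrees(x[2]).round(2),'z',(z0+x[3]).round(4),'roll(about x) pitch',np.degrees(x[4:]).round(2),N,e.round(4),e9.round(4))
E
```

```text
48.825 q [-0.486  0.22   0.046  2.143 -0.016  0.776 -0.301] p [0.4345 0.1386 0.1526] 
z [ 0.001  0.002 -1.   ] y [0.992 0.127 0.002] w 0.0102 F [ 0.4  0.7 -5.3]
wrist [0.4077 0.3569] 7.08 z 0.0607 roll(about x) pitch [-0.17 -0.05] 5826 0.0004 0.001
scene [0.4336 0.1381] 7.4 z 0.0616 roll(about x) pitch [0.02 0.11] 1410 0.0007 0.0018
```

View pics/i_scene.png

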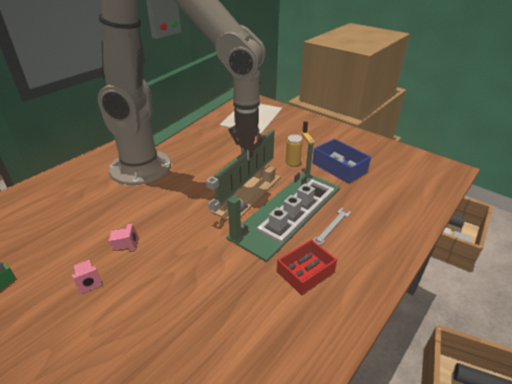

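View pics/i_wrist.png

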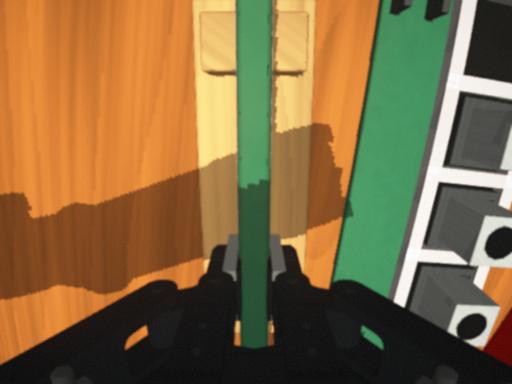

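drive_tool --commands '[{"tx":0.2,"ty":0.3,"tz":0.1,"rx":0.0,"ry":0.0,"rz":-0.14,"grip":1.0},{"tx":0.5,"ty":0.3,"tz":0.0,"rx":0.0,"ry":0.0,"rz":-0.14,"grip":1.0},{"tx":0.6,"ty":0.25,"tz":0.0,"rx":0.0,"ry":0.0,"rz":-0.14,"grip":1.0},{"tx":0.6,"ty":0.2,"tz":0.0,"rx":0.0,"ry":0.0,"rz":-0.14,"grip":1.0},{"tx":0.6,"ty":0.1,"tz":0.0,"rx":0.0,"ry":0.0,"rz":-0.14,"grip":1.0},{"tx":0.2,"ty":0.0,"tz":0.0,"rx":0.0,"ry":0.0,"rz":0.0,"grip":1.0},{"tx":0.0,"ty":0.0,"tz":0.0,"rx":0.0,"ry":0.0,"rz":0.0,"grip":1.0},{"tx":0.0,"ty":0.0,"tz":0.0,"rx":0.0,"ry":0.0,"rz":0.0,"grip":1.0}]'

```text
clock: 49.92
tcp_pos: [0.4881, 0.1613, 0.1544]
orientation: [-2.188, -2.254, -0.003]
contact_force: [-0.7, 0.5, -5.2]
grip_width: 0.0104
```

```bash
python3 rec.py; cat > dchk.py <<'E'
from door import *
o=status.get_obs(); z0=o['tcp_pos'][2]-.1013+.010; M=R.from_rotvec(o['orientation']).as_matrix(); yaw=np.arctan2(M[1,1],M[0,1])
f=cam('scene'); W=cloud(f)
x,N,e,e9=fitdoor(W,[o['tcp_pos'][0],o['tcp_pos'][1],yaw],z0=z0,zmin=.035,tilt=True,box=lambda l:np.abs(l[:,1])>.06)
print('scene door',x[:2].round(4),np.degrees(x[2]).round(2),'z',(z0+x[3]).round(4),'roll pitch',np.degrees(x[4:]).round(2),N,e.round(4),e9.round(4),'toolyaw',np.degrees(yaw).round(2))
cv2.imwrite('pics/j_%d.png'%int(o['clock']*100),cv2.resize(f['frame'][120:240,180:330],None,fx=5,fy=5,interpolation=cv2.INTER_CUBIC))
plan([.5482,.1616,o['tcp_pos'][2]],doorR(1.7),step_r=8)
E
python3 dchk.py; ls -t pics|head -1
```

```text
49.925 q [-0.497  0.307  0.068  2.017 -0.03   0.817 -0.382] p [0.4881 0.1613 0.1544] 
z [ 0.001  0.002 -1.   ] y [1.    0.03  0.001] w 0.0104 F [-0.7  0.5 -5.2]
scene door [0.4873 0.161 ] 1.8 z 0.0638 roll pitch [0.01 0.1 ] 1420 0.0007 0.0019 toolyaw 1.71
rows 4: "tx": 0.75, "ty": 0.00, "tz": -0.00, "rx": -0.00, "ry": 0.00, "rz": -0.00   | d(mm) [60.   0.2 -0.1] rot(deg) [-0.1  0.1 -0. ] ikcost 1e-21 q [-0.47  0.39  0.09  1.89 -0.04  0.86 -0.33]
j_4992.png
```

drive_tool --commands '[{"tx":0.5,"ty":0.02,"tz":-0.05,"rx":0.0,"ry":0.0,"rz":0.0,"grip":1.0},{"tx":0.7,"ty":0.0,"tz":0.0,"rx":0.0,"ry":0.0,"rz":0.0,"grip":1.0},{"tx":0.7,"ty":0.0,"tz":0.0,"rx":0.0,"ry":0.0,"rz":0.0,"grip":1.0},{"tx":0.6,"ty":0.0,"tz":0.0,"rx":0.0,"ry":0.0,"rz":0.0,"grip":1.0},{"tx":0.45,"ty":0.0,"tz":0.0,"rx":0.0,"ry":0.0,"rz":0.0,"grip":1.0},{"tx":0.0,"ty":0.0,"tz":0.0,"rx":0.0,"ry":0.0,"rz":0.0,"grip":1.0},{"tx":0.0,"ty":0.0,"tz":0.0,"rx":0.0,"ry":0.0,"rz":0.0,"grip":1.0}]'

```text
clock: 50.85
tcp_pos: [0.5471, 0.162, 0.1534]
orientation: [-2.187, -2.254, -0.003]
contact_force: [-0.3, -0.0, -4.5]
grip_width: 0.0103
```

```bash
python3 rec.py; python3 dchk.py; ls -t pics|head -1
```

```text
50.85 q [-0.459  0.393  0.078  1.889 -0.041  0.859 -0.329] p [0.5471 0.162  0.1534] 
z [ 0.001  0.002 -1.   ] y [1.    0.03  0.001] w 0.0103 F [-0.3 -0.  -4.5]
scene door [0.5466 0.1551] 1.79 z 0.0616 roll pitch [-0.48  0.03] 1573 0.0008 0.0036 toolyaw 1.73
rows 1: "tx": 0.06, "ty": -0.02, "tz": -0.00, "rx": -0.01, "ry": 0.01, "rz": -0.00   | d(mm) [ 1.1 -0.4 -0. ] rot(deg) [-0.1  0.  -0. ] ikcost 4e-18 q [-0.46  0.4   0.08  1.89 -0.04  0.86 -0.33]
j_5085.png
```

View pics/j_5085.png

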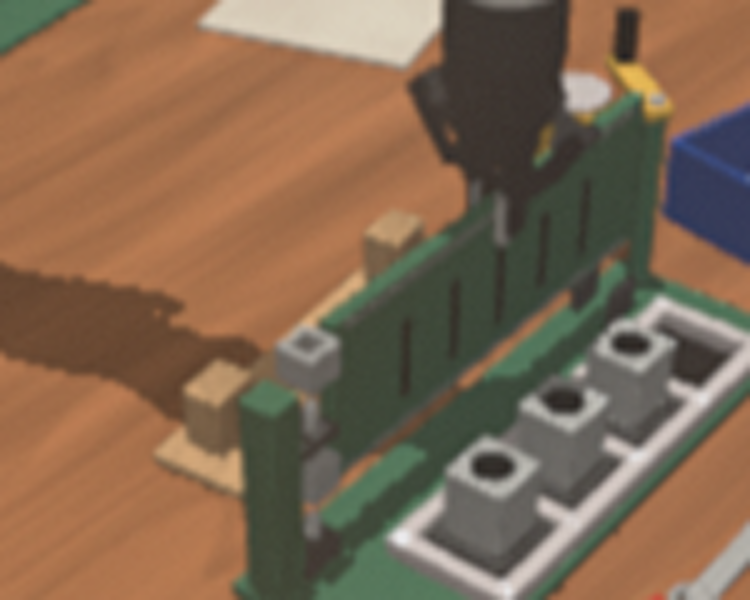

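drive_tool --commands '[{"tx":0.04,"ty":0.0,"tz":-0.3,"rx":0.0,"ry":0.0,"rz":0.0,"grip":1.0},{"tx":0.0,"ty":0.0,"tz":-0.3,"rx":0.0,"ry":0.0,"rz":0.0,"grip":1.0},{"tx":0.0,"ty":0.0,"tz":0.0,"rx":0.0,"ry":0.0,"rz":0.0,"grip":1.0}]'

```text
clock: 51.28
tcp_pos: [0.5477, 0.1618, 0.1407]
orientation: [-2.187, -2.254, -0.001]
contact_force: [1.1, -0.2, -4.7]
grip_width: 0.0101
```

```bash
python3 rec.py
```

```text
51.275 q [-0.457  0.411  0.077  1.897 -0.043  0.835 -0.327] p [0.5477 0.1618 0.1407] 
z [-0.     0.001 -1.   ] y [ 1.    0.03 -0.  ] w 0.0101 F [ 1.1 -0.2 -4.7]
```

drive_tool --commands '[{"tx":0.0,"ty":0.0,"tz":-0.2,"rx":0.0,"ry":0.0,"rz":0.0,"grip":1.0},{"tx":0.0,"ty":0.0,"tz":-0.2,"rx":0.0,"ry":0.0,"rz":0.0,"grip":1.0},{"tx":0.0,"ty":0.0,"tz":0.0,"rx":0.0,"ry":0.0,"rz":0.0,"grip":1.0}]'

```text
clock: 51.65
tcp_pos: [0.5482, 0.1619, 0.1331]
orientation: [-2.188, -2.254, -0.003]
contact_force: [-0.3, 0.2, -4.5]
grip_width: 0.0103
```

```bash
python3 rec.py
```

```text
51.65 q [-0.456  0.421  0.076  1.902 -0.044  0.819 -0.326] p [0.5482 0.1619 0.1331] 
z [ 0.001  0.002 -1.   ] y [1.    0.03  0.001] w 0.0103 F [-0.3  0.2 -4.5]
```

drive_tool --commands '[{"tx":0.0,"ty":0.0,"tz":-0.2,"rx":0.0,"ry":0.0,"rz":0.0,"grip":1.0},{"tx":0.0,"ty":0.0,"tz":-0.2,"rx":0.0,"ry":0.0,"rz":0.0,"grip":1.0},{"tx":0.0,"ty":0.0,"tz":0.0,"rx":0.0,"ry":0.0,"rz":0.0,"grip":1.0}]'

```text
clock: 52.02
tcp_pos: [0.5481, 0.1619, 0.1251]
orientation: [-2.187, -2.254, -0.002]
contact_force: [0.3, 0.2, -5.1]
grip_width: 0.01
```

```bash
python3 rec.py
```

```text
52.025 q [-0.455  0.432  0.075  1.908 -0.045  0.802 -0.325] p [0.5481 0.1619 0.1251] 
z [ 0.001  0.001 -1.   ] y [1.    0.03  0.001] w 0.01 F [ 0.3  0.2 -5.1]
```

drive_tool --commands '[{"tx":0.0,"ty":0.0,"tz":-0.2,"rx":0.0,"ry":0.0,"rz":0.0,"grip":1.0},{"tx":0.0,"ty":0.0,"tz":-0.15,"rx":0.0,"ry":0.0,"rz":0.0,"grip":1.0},{"tx":0.0,"ty":0.0,"tz":0.0,"rx":0.0,"ry":0.0,"rz":0.0,"grip":1.0}]'

```text
clock: 52.4
tcp_pos: [0.5482, 0.1619, 0.1182]
orientation: [-2.188, -2.254, -0.003]
contact_force: [-0.4, -0.2, -5.0]
grip_width: 0.0103
```

```bash
python3 rec.py
```

```text
52.4 q [-0.454  0.441  0.074  1.912 -0.046  0.788 -0.324] p [0.5482 0.1619 0.1182] 
z [ 0.001  0.002 -1.   ] y [1.    0.03  0.001] w 0.0103 F [-0.4 -0.2 -5. ]
```

Going in freely; 2 mm left.

drive_tool --commands '[{"tx":0.0,"ty":0.0,"tz":-0.08,"rx":0.0,"ry":0.0,"rz":0.0,"grip":1.0},{"tx":0.0,"ty":0.0,"tz":-0.04,"rx":0.0,"ry":0.0,"rz":0.0,"grip":1.0},{"tx":0.0,"ty":0.0,"tz":0.0,"rx":0.0,"ry":0.0,"rz":0.0,"grip":1.0}]'

```text
clock: 52.78
tcp_pos: [0.5485, 0.162, 0.1162]
orientation: [-2.188, -2.255, -0.004]
contact_force: [1.1, -0.0, -6.0]
grip_width: 0.0101
```

```bash
python3 rec.py; python3 dchk.py; ls -t pics|head -1
```

```text
52.775 q [-0.453  0.444  0.074  1.913 -0.046  0.783 -0.324] p [0.5485 0.162  0.1162] 
z [ 0.002  0.002 -1.   ] y [1.    0.03  0.002] w 0.0101 F [ 1.1 -0.  -6. ]
scene door [0.5479 0.162 ] 1.79 z 0.0255 roll pitch [ 0.07 -0.04] 1353 0.0007 0.002 toolyaw 1.72
rows 1: "tx": -0.01, "ty": -0.02, "tz": -0.00, "rx": -0.01, "ry": 0.01, "rz": -0.00   | d(mm) [-0.3 -0.4 -0. ] rot(deg) [-0.1  0.1 -0. ] ikcost 3e-19 q [-0.45  0.44  0.07  1.91 -0.04  0.79 -0.33]
j_5277.png
```

drive_tool --commands '[{"tx":0.0,"ty":0.0,"tz":-0.05,"rx":0.0,"ry":0.0,"rz":0.0,"grip":1.0},{"tx":0.0,"ty":0.0,"tz":0.0,"rx":0.0,"ry":0.0,"rz":0.0,"grip":1.0}]'

```text
clock: 53.08
tcp_pos: [0.5485, 0.162, 0.1153]
orientation: [2.188, 2.255, 0.004]
contact_force: [-1.0, 0.8, -3.0]
grip_width: 0.0104
```

```bash
python3 rec.py
```

```text
53.075 q [-0.453  0.445  0.073  1.914 -0.046  0.782 -0.324] p [0.5485 0.162  0.1153] 
z [ 0.002  0.002 -1.   ] y [1.    0.03  0.002] w 0.0104 F [-1.   0.8 -3. ]
```

Weight is transferring; release gently, then lift off.

drive_tool --commands '[{"tx":0.0,"ty":0.0,"tz":-0.02,"rx":0.0,"ry":0.0,"rz":0.0,"grip":1.0},{"tx":0.0,"ty":0.0,"tz":0.0,"rx":0.0,"ry":0.0,"rz":0.0,"grip":0.2},{"tx":0.0,"ty":0.0,"tz":0.0,"rx":0.0,"ry":0.0,"rz":0.0,"grip":0.2},{"tx":0.0,"ty":0.0,"tz":0.0,"rx":0.0,"ry":0.0,"rz":0.0,"grip":0.2},{"tx":0.0,"ty":0.0,"tz":0.0,"rx":0.0,"ry":0.0,"rz":0.0,"grip":0.2}]'

```text
clock: 53.7
tcp_pos: [0.5486, 0.162, 0.1149]
orientation: [-2.188, -2.254, -0.004]
contact_force: [-0.4, 0.8, 0.2]
grip_width: 0.034
```

drive_tool --commands '[{"tx":0.0,"ty":0.0,"tz":0.5,"rx":0.0,"ry":0.0,"rz":0.0,"grip":0.2},{"tx":0.0,"ty":0.0,"tz":0.9,"rx":0.0,"ry":0.0,"rz":0.0,"grip":0.2},{"tx":0.0,"ty":0.0,"tz":1.0,"rx":0.0,"ry":0.0,"rz":0.0,"grip":0.2},{"tx":0.0,"ty":0.0,"tz":1.0,"rx":0.0,"ry":0.0,"rz":0.0,"grip":0.2},{"tx":0.0,"ty":0.0,"tz":1.0,"rx":0.0,"ry":0.0,"rz":0.0,"grip":0.2},{"tx":0.0,"ty":0.0,"tz":1.0,"rx":0.0,"ry":0.0,"rz":0.0,"grip":0.2},{"tx":0.0,"ty":0.0,"tz":1.0,"rx":0.0,"ry":0.0,"rz":0.0,"grip":0.2}]'

```text
clock: 54.58
tcp_pos: [0.5486, 0.162, 0.245]
orientation: [2.188, 2.254, 0.006]
contact_force: [0.5, 0.2, -0.1]
grip_width: 0.034
```

```bash
python3 rec.py; python3 - <<'E'
from door import *
f=cam('wrist'); cv2.imwrite('pics/k1.png',f['frame'])
s=cam('scene'); cv2.imwrite('pics/k2.png',cv2.resize(s['frame'][120:240,180:330],None,fx=5,fy=5,interpolation=cv2.INTER_CUBIC))
for n,ff in [('wrist',f),('scene',s)]:
    x,N,e,e9=fitdoor(cloud(ff),[.5482,.162,np.radians(1.72)],z0=.025,zmin=.045,tilt=True)
    print(n,x[:2].round(4),np.degrees(x[2]).round(2),'z',(.025+x[3]).round(4),'roll pitch',np.degrees(x[4:]).round(2),N,e.round(4),e9.round(4))
for n in ['top','wrist','scene']:
    cam(n)
    for d in spotter.masks_of(n,'keeper_knob')[:2]+spotter.masks_of(n,'keeper')[:2]: print(n,round(d['confidence'],2),(np.array(d['position'])*[512,384]).round(),d['mask'].sum())
E
```

```text
54.575 q [-0.468  0.292  0.09   1.8   -0.031  1.047 -0.337] p [0.5486 0.162  0.245 ] 
z [ 0.003  0.002 -1.   ] y [1.    0.03  0.003] w 0.034 F [ 0.5  0.2 -0.1]
wrist [0.548  0.1514] 1.69 z 0.0185 roll pitch [-2.22  0.73] 5734 0.0004 0.0011
scene [0.5478 0.1594] 1.79 z 0.019 roll pitch [-2.03  0.19] 1763 0.0007 0.0019
top 0.76 [133. 208.] 264
top 0.63 [245. 198.] 613
top 0.48 [131. 207.] 277
scene 0.41 [306. 133.] 144
scene 0.47 [305. 134.] 146
```

View pics/k2.png

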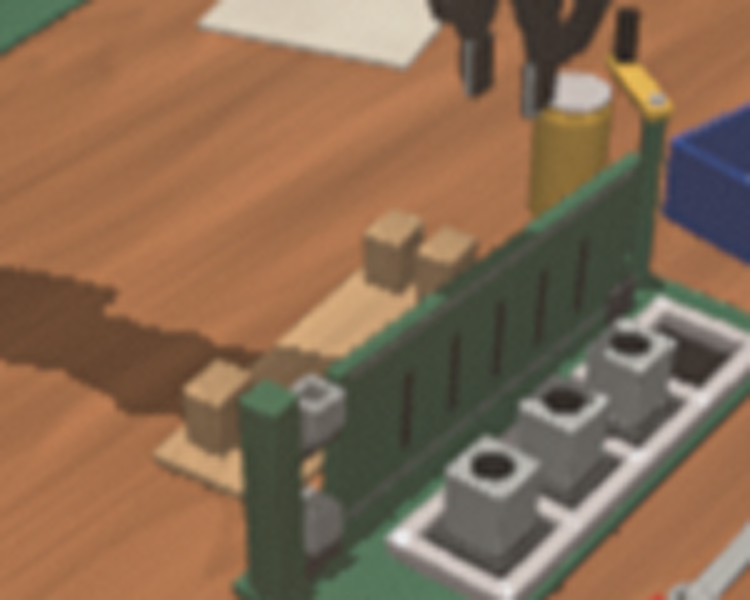

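View pics/k1.png

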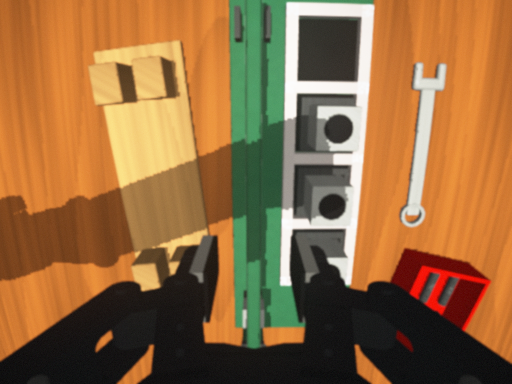

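drive_tool --commands '[{"tx":-0.2,"ty":0.9,"tz":0.4,"rx":0.0,"ry":0.0,"rz":0.0,"grip":0.0},{"tx":-0.3,"ty":0.9,"tz":0.4,"rx":0.0,"ry":0.0,"rz":0.0,"grip":0.0},{"tx":-0.3,"ty":0.9,"tz":0.0,"rx":0.0,"ry":0.0,"rz":0.0,"grip":0.0},{"tx":-0.3,"ty":0.9,"tz":0.0,"rx":0.0,"ry":0.0,"rz":0.0,"grip":0.0},{"tx":-0.3,"ty":0.9,"tz":0.0,"rx":0.0,"ry":0.0,"rz":0.0,"grip":0.0},{"tx":-0.3,"ty":0.9,"tz":0.0,"rx":0.0,"ry":0.0,"rz":0.0,"grip":0.0},{"tx":-0.3,"ty":0.6,"tz":0.0,"rx":0.0,"ry":0.0,"rz":0.0,"grip":0.0},{"tx":0.0,"ty":0.0,"tz":0.0,"rx":0.0,"ry":0.0,"rz":0.0,"grip":0.0},{"tx":0.0,"ty":0.0,"tz":0.0,"rx":0.0,"ry":0.0,"rz":0.0,"grip":0.0}]'

```text
clock: 56.25
tcp_pos: [0.5088, 0.2812, 0.2587]
orientation: [2.189, 2.253, 0.003]
contact_force: [-0.5, -0.1, -0.3]
grip_width: 0.0427
```

```bash
python3 rec.py; cat > knob.py <<'E'
from go import *
ax=np.array([.5424,.3565])
for n in ['wrist','top','scene']:
    f=cam(n); W=cloud(f)
    if n=='wrist': cv2.imwrite('pics/kn_%d.png'%int(status.get_obs()['clock']*100),f['frame'])
    P=W.reshape(-1,3); C=f['frame'].reshape(-1,3)
    k=~np.isnan(P[:,0])&(np.hypot(P[:,0]-ax[0],P[:,1]-ax[1])<.085)
    t=k&(P[:,2]>.196)&(P[:,2]<.211)
    if t.sum()>5: m=(P[t].min(0)+P[t].max(0))/2; print(n,'knob top',P[t].mean(0).round(4),m.round(4),t.sum(),'r',np.hypot(*(m[:2]-ax)).round(4),'ang',np.degrees(np.arctan2(m[1]-ax[1],m[0]-ax[0])).round(1))
    b=k&(P[:,2]>.157)&(P[:,2]<.169)
    if b.sum()>20:
        (c,s,a)=cv2.minAreaRect(P[b][:,:2].astype(np.float32)); print(n,'bar',b.sum(),np.round(c,4),np.round(s,4),round(a,1))
E
python3 knob.py; ls -t pics | head -1
```

```text
56.25 q [-0.639  0.297  0.033  1.758 -0.011  1.085 -0.573] p [0.5088 0.2812 0.2587] 
z [ 0.002  0.001 -1.   ] y [1.    0.029 0.002] w 0.0427 F [-0.5 -0.1 -0.3]
wrist knob top [0.4919 0.3916 0.2015] [0.4917 0.3919 0.2002] 833 r 0.0618 ang 145.1
wrist bar 2857 [0.5155 0.3756] [0.0207 0.0844] 54.9
scene knob top [0.4917 0.3887 0.2011] [0.4914 0.3912 0.2002] 17 r 0.0616 ang 145.8
scene bar 80 [0.5159 0.3736] [0.021  0.0838] 55.0
kn_5630.png
```

drive_tool --commands '[{"tx":-0.14,"ty":0.9,"tz":0.0,"rx":0.0,"ry":0.0,"rz":0.0,"grip":0.0},{"tx":-0.14,"ty":0.92,"tz":0.0,"rx":0.0,"ry":0.0,"rz":0.0,"grip":0.0},{"tx":-0.14,"ty":0.92,"tz":0.0,"rx":0.0,"ry":0.0,"rz":0.0,"grip":0.0},{"tx":-0.14,"ty":0.92,"tz":0.0,"rx":0.0,"ry":0.0,"rz":0.0,"grip":0.0},{"tx":-0.14,"ty":0.92,"tz":-0.2,"rx":0.0,"ry":0.0,"rz":0.0,"grip":0.0},{"tx":-0.14,"ty":0.92,"tz":-0.4,"rx":0.0,"ry":0.0,"rz":0.0,"grip":0.0},{"tx":0.0,"ty":0.0,"tz":-0.4,"rx":0.0,"ry":0.0,"rz":0.0,"grip":0.0},{"tx":0.0,"ty":0.0,"tz":0.0,"rx":0.0,"ry":0.0,"rz":0.0,"grip":0.0}]'

```text
clock: 57.4
tcp_pos: [0.4914, 0.3909, 0.2374]
orientation: [2.188, 2.254, -0.0]
contact_force: [0.3, 0.6, 0.8]
grip_width: 0.0428
```

```bash
python3 rec.py; python3 knob.py|tail -2; python3 - <<'E'
from go import *
from door import doorR
plan([.4918,.3916,.172],doorR(1.7))
E
```

```text
57.4 q [-7.690e-01  3.940e-01 -2.000e-03  1.667e+00  1.000e-03  1.080e+00
 -7.430e-01] p [0.4914 0.3909 0.2374] 
z [ 0. -0. -1.] y [1.    0.029 0.   ] w 0.0428 F [0.3 0.6 0.8]
scene knob top [0.4916 0.3896 0.2016] [0.4917 0.3909 0.2011] 15 r 0.0613 ang 145.8
scene bar 75 [0.5176 0.372 ] [0.0206 0.0806] 55.7
rows 4: "tx": -0.01, "ty": 0.01, "tz": -0.84, "rx": -0.00, "ry": 0.00, "rz": 0.00   | d(mm) [ -0.4   0.6 -67. ] rot(deg) [-0.1  0.1  0.1] ikcost 1e-22 q [-0.72  0.46 -0.07  1.72  0.04  0.96 -0.77]
```

drive_tool --commands '[{"tx":0.02,"ty":0.04,"tz":-0.8,"rx":0.0,"ry":0.0,"rz":0.0,"grip":0.0},{"tx":0.0,"ty":0.0,"tz":-0.8,"rx":0.0,"ry":0.0,"rz":0.0,"grip":0.0},{"tx":0.0,"ty":0.0,"tz":-0.8,"rx":0.0,"ry":0.0,"rz":0.0,"grip":0.0},{"tx":0.0,"ty":0.0,"tz":-0.75,"rx":0.0,"ry":0.0,"rz":0.0,"grip":0.0},{"tx":0.0,"ty":0.0,"tz":0.0,"rx":0.0,"ry":0.0,"rz":0.0,"grip":1.0},{"tx":0.0,"ty":0.0,"tz":0.0,"rx":0.0,"ry":0.0,"rz":0.0,"grip":1.0},{"tx":0.0,"ty":0.0,"tz":0.0,"rx":0.0,"ry":0.0,"rz":0.0,"grip":1.0},{"tx":0.0,"ty":0.0,"tz":0.0,"rx":0.0,"ry":0.0,"rz":0.0,"grip":1.0}]' --grip_force 25

```text
clock: 58.55
tcp_pos: [0.4913, 0.3927, 0.1752]
orientation: [-2.187, -2.254, -0.002]
contact_force: [-1.4, 1.4, -8.3]
grip_width: 0.0172
```

```bash
python3 rec.py; python3 - <<'E'
from h import *
ax=np.array([.5424,.3565]); o=status.get_obs(); p=o['tcp_pos'][:2]
d=p-ax; a0=np.degrees(np.arctan2(d[1],d[0])); print('r',np.hypot(*d),'a0',a0)
n=16; a=np.linspace(a0,271.7,n+1); print('step',a[1]-a[0])
r=np.linspace(np.hypot(*d),.062,n+1)
pt=ax+np.c_[r*np.cos(np.radians(a)),r*np.sin(np.radians(a))]
D=np.diff(pt,axis=0)/.02
for i,x in enumerate(D): print(i,x.round(2))
E
```

```text
58.55 q [-0.768  0.456 -0.007  1.726  0.003  0.959 -0.746] p [0.4913 0.3927 0.1752] 
z [ 0.     0.001 -1.   ] y [1.   0.03 0.  ] w 0.0172 F [-1.4  1.4 -8.3]
r 0.06265180848306896 a0 144.6624880378133
step 7.93984449763667
0 [-0.22 -0.37]
1 [-0.17 -0.4 ]
2 [-0.11 -0.42]
3 [-0.05 -0.43]
4 [ 0.   -0.43]
5 [ 0.06 -0.43]
6 [ 0.12 -0.41]
7 [ 0.18 -0.39]
8 [ 0.23 -0.36]
9 [ 0.28 -0.33]
10 [ 0.32 -0.29]
11 [ 0.36 -0.24]
12 [ 0.39 -0.19]
13 [ 0.41 -0.13]
14 [ 0.42 -0.07]
15 [ 0.43 -0.01]
```

drive_tool --commands '[{"tx":-0.22,"ty":-0.37,"tz":0.0,"rx":0.0,"ry":0.0,"rz":0.99,"grip":1.0},{"tx":-0.17,"ty":-0.4,"tz":0.0,"rx":0.0,"ry":0.0,"rz":0.99,"grip":1.0},{"tx":-0.11,"ty":-0.42,"tz":0.0,"rx":0.0,"ry":0.0,"rz":0.99,"grip":1.0},{"tx":-0.05,"ty":-0.43,"tz":0.0,"rx":0.0,"ry":0.0,"rz":0.99,"grip":1.0},{"tx":0.0,"ty":-0.43,"tz":0.0,"rx":0.0,"ry":0.0,"rz":0.99,"grip":1.0},{"tx":0.06,"ty":-0.43,"tz":0.0,"rx":0.0,"ry":0.0,"rz":0.99,"grip":1.0}]'

```text
clock: 59.3
tcp_pos: [0.4812, 0.3431, 0.1752]
orientation: [-1.085, -2.946, -0.002]
contact_force: [-1.8, 2.8, -10.1]
grip_width: 0.0167
```

```bash
cat > arc.py <<'E'
from h import *
import sys
n=int(sys.argv[1])
ax=np.array([.5424,.3565]); o=status.get_obs(); p=o['tcp_pos'][:2]; M=R.from_rotvec(o['orientation']).as_matrix()
d=p-ax; a0=np.degrees(np.arctan2(d[1],d[0]))%360; print('r',np.hypot(*d),'a0',a0,'jaw',np.degrees(np.arctan2(M[1,1],M[0,1])),'F',o['contact_force'].round(1),'w',o['grip_width'])
a=np.linspace(a0,float(sys.argv[2]),n+1); print('step',a[1]-a[0])
r=np.linspace(np.hypot(*d),.062,n+1)
pt=ax+np.c_[r*np.cos(np.radians(a)),r*np.sin(np.radians(a))]
for i,x in enumerate(np.diff(pt,axis=0)/.02): print(i,x.round(2))
E
python3 arc.py 10 272; python3 rec.py
```

```text
r 0.06265776453311536 a0 192.3141522159465 jaw 49.552672444557956 F [ -1.8   2.8 -10.1] w 0.016702980170682676
step 7.968584778405358
0 [ 0.13 -0.42]
1 [ 0.18 -0.39]
2 [ 0.23 -0.37]
3 [ 0.28 -0.33]
4 [ 0.33 -0.29]
5 [ 0.36 -0.24]
6 [ 0.39 -0.19]
7 [ 0.41 -0.13]
8 [ 0.43 -0.07]
9 [ 0.43 -0.01]
59.3 q [-0.578  0.407 -0.186  1.807  0.088  0.936  0.063] p [0.4812 0.3431 0.1752] 
z [-0.002  0.002 -1.   ] y [0.649 0.761 0.   ] w 0.0167 F [ -1.8   2.8 -10.1]
```

drive_tool --commands '[{"tx":0.13,"ty":-0.42,"tz":0.0,"rx":0.0,"ry":0.0,"rz":0.99,"grip":1.0},{"tx":0.18,"ty":-0.39,"tz":0.0,"rx":0.0,"ry":0.0,"rz":0.99,"grip":1.0},{"tx":0.23,"ty":-0.37,"tz":0.0,"rx":0.0,"ry":0.0,"rz":0.99,"grip":1.0},{"tx":0.28,"ty":-0.33,"tz":0.0,"rx":0.0,"ry":0.0,"rz":0.99,"grip":1.0},{"tx":0.33,"ty":-0.29,"tz":0.0,"rx":0.0,"ry":0.0,"rz":0.99,"grip":1.0},{"tx":0.36,"ty":-0.24,"tz":0.0,"rx":0.0,"ry":0.0,"rz":0.99,"grip":1.0},{"tx":0.39,"ty":-0.19,"tz":0.0,"rx":0.0,"ry":0.0,"rz":0.99,"grip":1.0},{"tx":0.41,"ty":-0.13,"tz":0.0,"rx":0.0,"ry":0.0,"rz":0.99,"grip":1.0}]'

```text
clock: 60.3
tcp_pos: [0.5273, 0.2962, 0.1752]
orientation: [0.623, -3.075, -0.002]
contact_force: [-3.3, 3.5, -9.4]
grip_width: 0.0168
```

```bash
python3 arc.py 3 272.5; python3 rec.py
```

```text
r 0.06213599622705382 a0 255.92504361005314 jaw 112.92029342665049 F [-3.3  3.5 -9.4] w 0.01679435825176672
step 5.524985463315602
0 [ 0.29 -0.06]
1 [ 0.3  -0.03]
2 [0.3 0. ]
60.3 q [-0.311  0.452 -0.398  1.76   0.202  0.973  1.183] p [0.5273 0.2962 0.1752] 
z [-0.004  0.001 -1.   ] y [-0.389  0.921  0.002] w 0.0168 F [-3.3  3.5 -9.4]
```

drive_tool --commands '[{"tx":0.29,"ty":-0.06,"tz":0.0,"rx":0.0,"ry":0.0,"rz":0.69,"grip":1.0},{"tx":0.3,"ty":-0.03,"tz":0.0,"rx":0.0,"ry":0.0,"rz":0.69,"grip":1.0},{"tx":0.3,"ty":0.0,"tz":0.0,"rx":0.0,"ry":0.0,"rz":0.69,"grip":1.0},{"tx":0.0,"ty":0.0,"tz":0.0,"rx":0.0,"ry":0.0,"rz":0.0,"grip":1.0}]'

```text
clock: 60.8
tcp_pos: [0.5455, 0.2946, 0.1752]
orientation: [1.052, -2.956, -0.003]
contact_force: [-2.5, 3.7, -9.2]
grip_width: 0.0167
```

```bash
python3 arc.py 1 272; python3 rec.py
```

```text
r 0.06195821229415877 a0 272.8491489921542 jaw 129.18836336296013 F [-2.5  3.7 -9.2] w 0.016695899623532632
step -0.8491489921541984
0 [-0.05 -0.  ]
60.8 q [-0.258  0.485 -0.453  1.72   0.242  0.996  1.457] p [0.5455 0.2946 0.1752] 
z [-0.004  0.    -1.   ] y [-0.632  0.775  0.003] w 0.0167 F [-2.5  3.7 -9.2]
```

drive_tool --commands '[{"tx":0.0,"ty":0.0,"tz":0.0,"rx":0.0,"ry":0.0,"rz":0.0,"grip":0.1},{"tx":0.0,"ty":0.0,"tz":0.0,"rx":0.0,"ry":0.0,"rz":0.0,"grip":0.1},{"tx":0.0,"ty":0.0,"tz":0.0,"rx":0.0,"ry":0.0,"rz":0.0,"grip":0.1},{"tx":0.0,"ty":0.0,"tz":0.7,"rx":0.0,"ry":0.0,"rz":0.0,"grip":0.1},{"tx":0.0,"ty":0.0,"tz":1.0,"rx":0.0,"ry":0.0,"rz":0.0,"grip":0.1},{"tx":0.0,"ty":0.0,"tz":1.0,"rx":0.0,"ry":0.0,"rz":0.0,"grip":0.1},{"tx":0.0,"ty":0.0,"tz":1.0,"rx":0.0,"ry":0.0,"rz":0.0,"grip":0.1},{"tx":-0.5,"ty":-0.5,"tz":1.0,"rx":0.0,"ry":0.0,"rz":0.0,"grip":0.1},{"tx":-1.0,"ty":-1.0,"tz":1.0,"rx":0.0,"ry":0.0,"rz":0.0,"grip":0.1},{"tx":-1.0,"ty":-1.0,"tz":1.0,"rx":0.0,"ry":0.0,"rz":0.0,"grip":0.1}]'

```text
clock: 62.05
tcp_pos: [0.4958, 0.244, 0.3118]
orientation: [1.053, -2.959, -0.002]
contact_force: [-0.0, -0.1, 0.0]
grip_width: 0.0384
```

drive_tool --commands '[{"tx":0.0,"ty":-1.0,"tz":0.0,"rx":0.0,"ry":0.0,"rz":0.0,"grip":0.1},{"tx":0.0,"ty":-1.0,"tz":0.0,"rx":0.0,"ry":0.0,"rz":0.0,"grip":0.1},{"tx":0.0,"ty":-1.0,"tz":0.0,"rx":0.0,"ry":0.0,"rz":0.0,"grip":0.1},{"tx":0.0,"ty":-1.0,"tz":0.0,"rx":0.0,"ry":0.0,"rz":0.0,"grip":0.1},{"tx":0.0,"ty":-1.0,"tz":0.0,"rx":0.0,"ry":0.0,"rz":0.0,"grip":0.1},{"tx":0.0,"ty":-1.0,"tz":0.0,"rx":0.0,"ry":0.0,"rz":0.0,"grip":0.1},{"tx":0.0,"ty":-1.0,"tz":0.0,"rx":0.0,"ry":0.0,"rz":0.0,"grip":0.1},{"tx":0.0,"ty":-1.0,"tz":0.0,"rx":0.0,"ry":0.0,"rz":0.0,"grip":0.1},{"tx":0.0,"ty":-1.0,"tz":0.0,"rx":0.0,"ry":0.0,"rz":0.0,"grip":0.1},{"tx":0.0,"ty":-1.0,"tz":0.0,"rx":0.0,"ry":0.0,"rz":0.0,"grip":0.1}]'

```text
clock: 63.3
tcp_pos: [0.4964, 0.0438, 0.3113]
orientation: [1.053, -2.959, -0.001]
contact_force: [1.0, 0.3, -0.1]
grip_width: 0.0384
```

drive_tool --commands '[{"tx":0.0,"ty":-1.0,"tz":0.0,"rx":0.0,"ry":0.0,"rz":0.0,"grip":0.1},{"tx":0.0,"ty":-1.0,"tz":0.0,"rx":0.0,"ry":0.0,"rz":0.0,"grip":0.1},{"tx":0.0,"ty":-1.0,"tz":0.0,"rx":0.0,"ry":0.0,"rz":0.0,"grip":0.1},{"tx":0.0,"ty":-1.0,"tz":0.0,"rx":0.0,"ry":0.0,"rz":0.0,"grip":0.1},{"tx":0.0,"ty":-1.0,"tz":0.0,"rx":0.0,"ry":0.0,"rz":0.0,"grip":0.1},{"tx":0.0,"ty":-1.0,"tz":0.0,"rx":0.0,"ry":0.0,"rz":0.0,"grip":0.1},{"tx":0.0,"ty":-1.0,"tz":0.0,"rx":0.0,"ry":0.0,"rz":0.0,"grip":0.1},{"tx":0.0,"ty":-1.0,"tz":0.0,"rx":0.0,"ry":0.0,"rz":0.0,"grip":0.1},{"tx":0.0,"ty":-1.0,"tz":0.0,"rx":0.0,"ry":0.0,"rz":0.0,"grip":0.1},{"tx":0.0,"ty":0.0,"tz":0.0,"rx":0.0,"ry":0.0,"rz":0.0,"grip":0.1}]'

```text
clock: 64.55
tcp_pos: [0.4963, -0.1371, 0.311]
orientation: [1.048, -2.96, 0.0]
contact_force: [0.1, 0.7, 0.0]
grip_width: 0.0383
```

```bash
python3 rec.py; python3 knob.py; python3 - <<'E'
from door import *
from nut import sdf
t=cam('top'); s=cam('scene')
cv2.imwrite('pics/z_top.png',t['frame']); cv2.imwrite('pics/z_scene.png',cv2.resize(s['frame'][100:290,160:400],None,fx=3.3,fy=3.1,interpolation=cv2.INTER_CUBIC))
for n,ff in [('top',t),('scene',s)]:
    x,N,e,e9=fitdoor(cloud(ff),[.5482,.162,np.radians(1.72)],z0=.02,zmin=.045,tilt=True,box=lambda l:(l[:,1]<.1)&(l[:,1]>-.168))
    print(n,'door',x[:2].round(4),np.degrees(x[2]).round(2),'z',(.02+x[3]).round(4),'roll pitch',np.degrees(x[4:]).round(2),N,e.round(4))
    W=cloud(ff).reshape(-1,3); W=W[~np.isnan(W[:,0])]
    for i,(a,b) in {3:(.6313,.0521),2:(.6292,.13),1:(.627,.208)}.items():
        P=W[np.hypot(W[:,0]-a,W[:,1]-b)<.02]; print(i,np.percentile(P[:,2],[50,95]).round(4) if len(P) else None)
E
```

```text
64.55 q [ 0.348  0.154 -0.224  1.819  0.038  1.173  2.363] p [ 0.4963 -0.1371  0.311 ] 
z [-0.001 -0.    -1.   ] y [-0.629  0.777  0.   ] w 0.0383 F [0.1 0.7 0. ]
top knob top [0.5449 0.295  0.2037] [0.5443 0.2952 0.2027] 39 r 0.0613 ang -88.2
top bar 170 [0.5431 0.322 ] [0.0207 0.0824] 3.0
scene knob top [0.5473 0.2924 0.2007] [0.5468 0.2922 0.2002] 21 r 0.0644 ang -86.1
scene bar 74 [0.5449 0.324 ] [0.0185 0.0876] 2.4
top door [0.5478 0.1615] 1.66 z 0.0212 roll pitch [-2.08  0.05] 695 0.0004
3 [0.0808 0.0846]
2 [0.0804 0.085 ]
1 [0.0809 0.0844]
scene door [0.5477 0.1605] 1.76 z 0.0188 roll pitch [-2.1   0.19] 1277 0.0007
3 [0.0783 0.0804]
2 [0.0781 0.0805]
1 [0.0787 0.081 ]
```

View pics/z_scene.png

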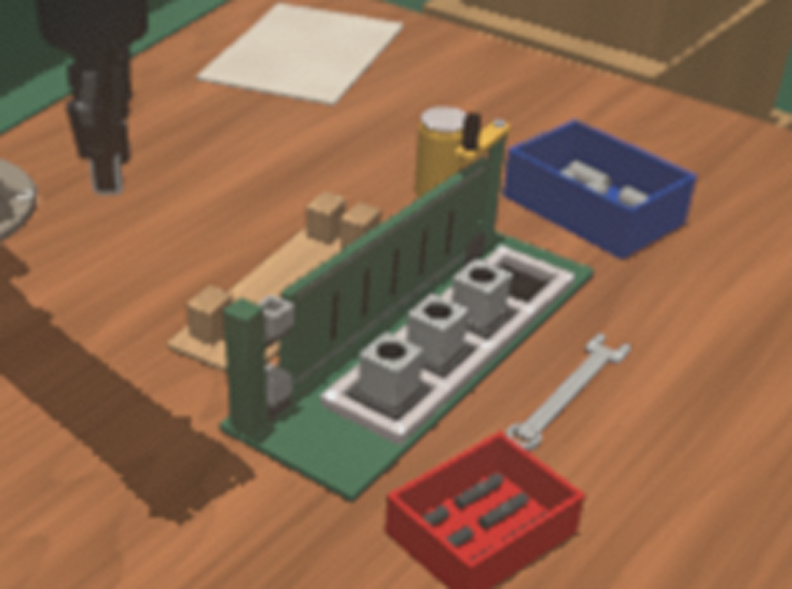

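View pics/z_top.png

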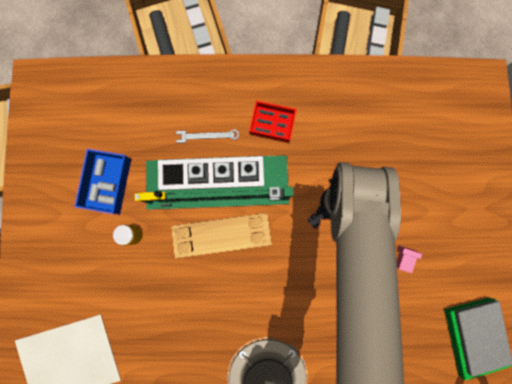

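```bash
python3 -c "
from h import *
print(status.get_obs()['clock']); print(workorder.hand_in())"
```

```text
64.8
the job is handed in; nothing more can be done
None
```

The job is done and handed in at 64.8 s of the 208 s allowed. All checks passed, with one reading to note: the door sits about 2° off level.

- **T-nuts:** Only three steel nuts were on the bench. They stand upright, flange down, in pockets 1, 2 and 3. Pocket 0 is empty, and the two pink look-alikes were left alone. The wrist camera measured all three tops at 78 mm, which is the 12 mm pocket floor plus the 66 mm nut. The scene camera read 78–79 mm and the top camera about 81 mm, which fits its usual 3 mm high reading.
- **Door:** It went onto both pins with no resistance, and its knuckles sit at bracket height. With the gripper off it tilts about 2.1°, free end down. That matches the lower edge resting on the bottom of the catch, since the level hung height leaves 13 mm of space there.
- **Keeper bar:** It was swung last and lies over the door's top edge, at about 1.59 rad by arm position. The top camera agrees. The scene camera reads it about 2° further round, still over the door.
- **Everything else:** The last pictures show the blue bin, red box, wrench and oil can where they began. The arm was clear of everything at hand-in.

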